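# Charge the cold cup with cooling pellets and stand the sample tubes in it

### The job

Get the cold cup ready for the samples. Using the scoop, and without picking any pellet up in your fingers, transfer all the metal cooling pellets from the steel tray into the round cup; when they are all in, stand both centrifuge tubes upright in the cup, cap up. Leave the scoop lying flat in the emptied tray, and do not disturb the vials or the small card box.

Things in the scene. Friction and masses are not known exactly. Their poses are not given: they have to be found in the camera images.
- tray: stainless steel instrument tray with the pellets, 206 x 140 mm outside and 28 mm high, does not move on the worktop; walls and floor 3 mm thick, so the inside is 200 x 134 mm with its floor 3 mm above the worktop. Origin: centre of its underside; x along its length (the end at +x is the far end), y across, z up.
- cup: round cold cup: double-walled metal beaker with a black foot, 92 mm outside, 82 mm inside, 92 mm high, inner floor 6 mm above the worktop, does not move on the worktop. Origin: centre of its underside, z up.
- cup_rim (a point): centre of the cold cup's mouth, level with its rim, 92 mm above the worktop.
- scoop_mid (a point): steel hand scoop, 0.14 kg, loose; this point: centre of the bowl's flat underside. x to the open mouth, y across, z up out of the bowl. Bowl 76 mm long (thin lip at x = +38, closed back at x = -38), 58 mm wide outside, 54 inside, floor 1.5 mm; sides 30 mm high at the back, falling to the floor at x = +24, 14 mm short of the lip.
- scoop_grip (a point): middle of the scoop's black handle, 97 mm behind and 69 mm above scoop_mid (x = -97, z = 69 mm), same axes. A straight bar 100 mm long, 12 mm wide across the scoop, 18 mm deep, that rises backward from the bowl's back at 35 degrees to its floor, in the plane y = 0; its end is 138 mm behind and 98 mm above scoop_mid.
- pellet_1: one of up to ten aluminium cooling pellets: barrel-shaped, 18 mm across and 15 mm long with rounded ends, 11 g, loose in the tray. Origin: its centre; z along its length. It may stand or lie.
- pellet_2: one of up to ten aluminium cooling pellets: barrel-shaped, 18 mm across and 15 mm long with rounded ends, 11 g, loose in the tray. Origin: its centre; z along its length. It may stand or lie.
- pellet_3: one of up to ten aluminium cooling pellets: barrel-shaped, 18 mm across and 15 mm long with rounded ends, 11 g, loose in the tray. Origin: its centre; z along its length. It may stand or lie.
- pellet_4: one of up to ten aluminium cooling pellets: barrel-shaped, 18 mm across and 15 mm long with rounded ends, 11 g, loose in the tray. Origin: its centre; z along its length. It may stand or lie.
- pellet_5: one of up to ten aluminium cooling pellets: barrel-shaped, 18 mm across and 15 mm long with rounded ends, 11 g, loose in the tray. Origin: its centre; z along its length. It may stand or lie.
- pellet_6: one of up to ten aluminium cooling pellets: barrel-shaped, 18 mm across and 15 mm long with rounded ends, 11 g, loose in the tray. Origin: its centre; z along its length. It may stand or lie.
- pellet_7: one of up to ten aluminium cooling pellets: barrel-shaped, 18 mm across and 15 mm long with rounded ends, 11 g, loose in the tray. Origin: its centre; z along its length. It may stand or lie.
- pellet_8: one of up to ten aluminium cooling pellets: barrel-shaped, 18 mm across and 15 mm long with rounded ends, 11 g, loose in the tray. Origin: its centre; z along its length. It may stand or lie.
- pellet_9: one of up to ten aluminium cooling pellets: barrel-shaped, 18 mm across and 15 mm long with rounded ends, 11 g, loose in the tray. Origin: its centre; z along its length. It may stand or lie.
- pellet_10: one of up to ten aluminium cooling pellets: barrel-shaped, 18 mm across and 15 mm long with rounded ends, 11 g, loose in the tray. Origin: its centre; z along its length. It may stand or lie.
- tube_a_mid (a point): 50 ml centrifuge tube with an orange screw cap, 30 g, lying on the worktop, 114 mm long. This point is on the tube's axis, half-way along, about 17 mm above the worktop as it lies. y points along the axis toward the closed bottom end (57 mm away); the cap end is 57 mm the other way. The body is 29 mm in diameter; the cap, the last 13 mm, 35 mm.
- tube_a_tip (a point): bottom end of that tube, on its axis.
- tube_b_mid (a point): 50 ml centrifuge tube with an orange screw cap, 30 g, lying on the worktop, 114 mm long. This point is on the tube's axis, half-way along, about 17 mm above the worktop as it lies. y points along the axis toward the closed bottom end (57 mm away); the cap end is 57 mm the other way. The body is 29 mm in diameter; the cap, the last 13 mm, 35 mm.
- tube_b_tip (a point): bottom end of that tube, on its axis.
- vial_a: bystander: white-capped glass vial, 27 mm across, 72 high; origin at the centre of its underside
- vial_b: bystander: another such vial, 27 mm across, 72 high; origin at the centre of its underside
- ph_strips: bystander: small card box, 30 x 66 x 22 mm; origin at the centre of its underside, 66 mm along y
Not all that is in view belongs to the job. Leave any blue look-alike of the part that bears tube_a_mid alone.

How it is judged:
On the way, in this order (a step that is already met when the one before it is completed fails the run):
1. all the pellets are in the cup (horizontal distance between each of pellet_1, pellet_2, pellet_3, pellet_4, pellet_5, pellet_6, pellet_7, pellet_8, pellet_9, pellet_10 and cup below 0.041 m and z of pellet_1 in the frame of cup between 0.005 and 0.082 m and z of pellet_2 in the frame of cup between 0.005 and 0.082 m and z of pellet_3 in the frame of cup between 0.005 and 0.082 m and z of pellet_4 in the frame of cup between 0.005 and 0.082 m and z of pellet_5 in the frame of cup between 0.005 and 0.082 m and z of pellet_6 in the frame of cup between 0.005 and 0.082 m and z of pellet_7 in the frame of cup between 0.005 and 0.082 m and z of pellet_8 in the frame of cup between 0.005 and 0.082 m and z of pellet_9 in the frame of cup between 0.005 and 0.082 m and z of pellet_10 in the frame of cup between 0.005 and 0.082 m), for 0.3 s.
2. the tubes stand in the cup, bottom end down (horizontal distance between each of tube_a_tip, tube_b_tip and cup below 0.041 m and z of each of tube_a_tip, tube_b_tip in the frame of cup below 0.055 m and angle between each of tube_a_mid, tube_b_mid's own y axis and vertical above 2.4816 rad), for 0.3 s.
At the end, for the whole second after the job is handed in: all pellets inside the cup, centres under 82 mm above its underside; each tube in the cup, cap up, bottom end inside and under 55 mm above the cup's underside, axis within 0.66 rad of vertical; scoop flat (under 0.15 rad) on the tray's floor within its walls; all at rest (all of step 1 and all of step 2 and x of scoop_mid in the frame of tray between -0.066 and 0.066 m and y of scoop_mid in the frame of tray between -0.042 and 0.042 m and z of scoop_mid in the frame of tray below 0.012 m and angle between scoop_mid's own z axis and vertical below 0.15 rad and linear speed of each of scoop, tube_a, tube_b, pellet_1, pellet_2, pellet_3, pellet_4, pellet_5, pellet_6, pellet_7, pellet_8, pellet_9, pellet_10 below 0.02 m/s); the robot touches nothing.
It fails at once if a pellet is gripped or pushed hard with the fingers (over 3 N) instead of the scoop (contact force between any of pellet_1, pellet_2, pellet_3, pellet_4, pellet_5, pellet_6, pellet_7, pellet_8, pellet_9, pellet_10 and the fingers above 3 N).
It fails at once if a bystanding vial or the card box is pushed more than 30 mm from its place (distance of any of vial_a, vial_b, ph_strips from where it was at the start of the episode above 0.03 m).
Of pellet_1, pellet_2, pellet_3, pellet_4, pellet_5, pellet_6, pellet_7, pellet_8, pellet_9, pellet_10 only 7 to 10 are there at a start; the rules pass over those that are not, and their reading is None.
At some moment in a run one of scoop, pellet_2, pellet_5, pellet_9 may be knocked a few centimetres aside while the robot is not near it.
It also fails if it takes over 210 s, if anything falls off the work surface, if the arm or the gripper's body presses on something with over 40 N, if the wrist force passes 120 N, or if a joint passes its speed limit or range.

### The arm

A 7-joint arm with a two-finger parallel gripper is mounted at the origin on a cart in front of the work surface, level with it; the furniture and walls round the work are solid. World frame = base frame: x ahead of the robot, y to its left, z up, the work surface at z = 0. Lengths are in m, angles in rad, forces in N, time in s.
With the tool pointing down it reaches from about 0.4 to 0.85 m from the base axis. Payload 4.5 kg.
Tool frame: the origin (TCP) lies midway between the tips of the shut fingers; the grasp point (between the pads) lies 19 mm behind it; z points along the fingers, y is the line along which they close (so a half turn about z gives the same grasp; the last joint's range is limited). The gripper opens to 88 mm and grips with 3 to 60 N. Pads are 18 mm wide; open, the fingers measure 123 mm over their backs; the gripper's body (75 mm by 187 mm) begins 45 mm behind the grasp point.
Start: joints at [-1.234, 0.689, -0.195, 1.565, 0.157, 0.902, -0.215], TCP at [0.186, 0.597, 0.239] pointing down, gripper open.
Joint ranges: [-3.01, 3.01], [-0.46, 2.08], [-1.47, 1.51], [0.13, 2.56], [-1, 4.14], [0.04, 2.09], [-2.66, 2.66]. Speed limits (rad/s): [2.57, 2.57, 3.14, 3.14, 3.14, 3.14, 3.14].

### API

Orientations are given as a unit quaternion [x, y, z, w].
In Python, from plant import r gives the robot as it stands.
- The arm moves only by the tool carry_out, never from a script. Its argument "plan" is a list of rows, each an object with "rot": the turn, a rotation vector about the tool's x, y, z in rad, a list of three; "xyz": the shift along the tool's x, y, z in m, a list of three; "grip": the closure in counts, from 0 (fully open) to 255 (shut). In form: [{"rot": [wx, wy, wz], "xyz": [dx, dy, dz], "grip": grip}, ...]. A call has 1 to 8 rows; each row is the pose to reach, as a shift and turn from the pose commanded when the call began, along the tool's axes at that moment; what a row does not reach only later rows make up. A row lasts 1/12 s, in which the tool goes at most 41.7 mm and 7.16 degrees, less where a joint would pass 70% of its speed; a pose out of reach is approached as far as the arm can. A call with a gripper value outside its range is refused whole. The fingers move at their own pace and stop on an object; "squeeze" is the grip in N (left out, the last holds). Time passes only in rows, so rows that repeat a pose let the fingers close. It gives the time, the measured TCP pose, the force, the opening and the grip force at its end, in the units of the state.
- r.get_state(): the state, without advancing time (a new reading comes with each control period).
- r.snapshot(name): name is "side" or "top" or "wrist"; returns the picture (384x512x3 uint8, red, green, blue); there is no depth.
- r.camera_params(name): a dict with "fx", "fy", "cx", "cy" (pixels), "position" and "attitude" of the camera in the world; the wrist camera has in their place "hand_eye" (4x4, takes a point from camera to tool coordinates, whose origin is the TCP and whose axes are the flange's). Camera axes: x right, y down, z forward; pixel columns grow to the right and rows downward; lengths in m; the calibration is good to about 2 mm. A picture is of the moment at which its call begins: read the wrist's pose just before it. camera_params takes no time and is no camera call.
- r.finish_job(): hands the job in; it is judged then, once.
The state is a dict: "clock": time; "q": joint angles; "qd": joint speeds; "joint_torque": joint torques, N m; "tool_pos": TCP position; "eef_rot": TCP orientation; "contact_force": force on the tool from outside, world axes, zero at the start; "moment": the same for the moment, N m; "opening": opening from 0.0 (shut) to 1.0 (fully open); "finger_force": force on a finger pad.
Only numpy, scipy, OpenCV 4.12 (cv2) and the standard library are available. Lean on these libraries where they do the work, as an engineer would, in place of code of your own. Each camera call takes 0.05 s, during which the arm holds its last target. There are 200 camera calls.

## Working session

There is one attempt and no reset: what is moved stays moved. The work goes in short steps, Python scripts to look and compute and a tool call to move; the robot and the scene stay as the last step left them, time stands still between calls to the robot, and variables do not carry over. Pictures are saved under pics/ and viewed, at most 14 in all, crops included, and the job is handed in when it is done.

Besides the shell and the picture viewer there is one more tool, called after "Call:" in YAML: its name, and indented under it one key for each argument. carry_out: Moves the arm, as the interface text tells. Its arguments: {"type":"object","properties":{"plan":{"type":"array"},"squeeze":{"type":"number"}},"required":["plan"]}

```bash
ls; mkdir -p pics; python3 - <<'E'
from plant import r
import cv2
for n in("side","top","wrist"):
    print(n,r.camera_params(n))
s=r.get_state();print(s)
for n in("side","top"):
    cv2.imwrite(f"pics/{n}0.png",cv2.resize(r.snapshot(n)[:,:,::-1],(800,600),interpolation=cv2.INTER_CUBIC))
E
```

```text
pics
side {'fx': 415.0273389960821, 'fy': 415.0273389960821, 'cx': 261.415879414397, 'cy': 193.90195945056925, 'position': array([0.48465064, 0.92365266, 0.89862792]), 'attitude': array([-0.04481668,  0.90869333, -0.41483824,  0.01330907])}
top {'fx': 446.66383576090493, 'fy': 446.66383576090493, 'cx': 250.45134836418214, 'cy': 196.82523518060017, 'position': array([ 0.46115309, -0.00990483,  1.37973182]), 'attitude': array([ 0.70668672, -0.70553947,  0.03203201, -0.04221249])}
wrist {'fx': 315.54515777309973, 'fy': 315.54515777309973, 'cx': 257.7140096965718, 'cy': 191.45667057110734, 'hand_eye': array([[ 1.66675706e-04, -9.47738497e-01, -3.19048136e-01,
         8.36625005e-02],
       [ 9.99999971e-01,  1.03361364e-04,  2.15378653e-04,
        -6.08133525e-04],
       [-1.71145390e-04, -3.19048163e-01,  9.47738487e-01,
        -1.46452344e-01],
       [ 0.00000000e+00,  0.00000000e+00,  0.00000000e+00,
         1.00000000e+00]])}
{'clock': 0.0, 'q': array([-1.23420112,  0.68995559, -0.19452478,  1.5663639 ,  0.15733729,
        0.90248077, -0.21510312]), 'qd': array([ 0.00016949, -0.00088937, -0.00057325,  0.00212117, -0.00087628,
       -0.00010209,  0.00141191]), 'joint_torque': array([-2.07128014e-04, -5.27560794e+01, -1.26670852e+00, -1.53429455e+01,
       -5.25585737e-02,  6.48506146e-03,  1.70239441e-04]), 'tool_pos': array([0.18622957, 0.59594515, 0.23792273]), 'eef_rot': array([ 1.50762900e-01,  9.88569536e-01, -9.03696248e-04, -5.94247918e-05]), 'contact_force': array([ 0.60950921, -0.22265186,  0.00122516]), 'moment': array([-0.04586164,  0.00878316, -0.01923952]), 'finger_force': 0.0, 'opening': 0.9985775325639704}
```

View pics/top0.png

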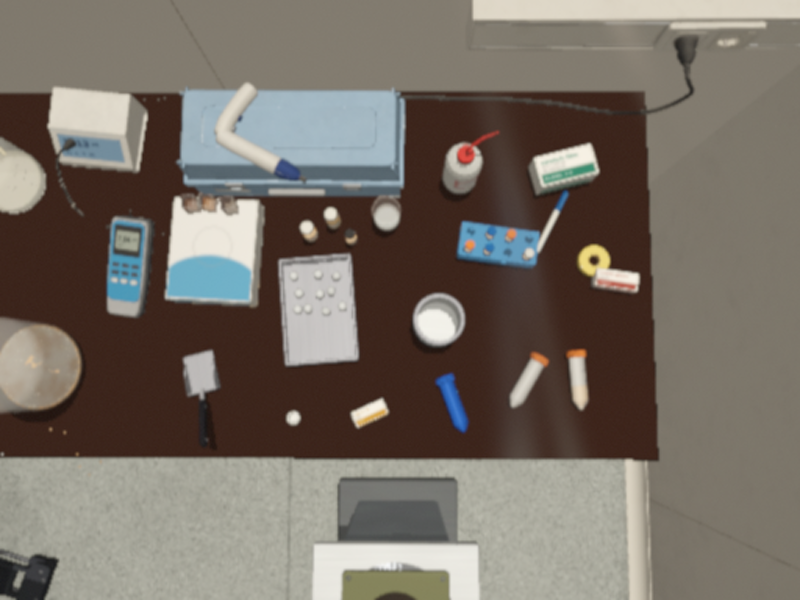

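View pics/side0.png

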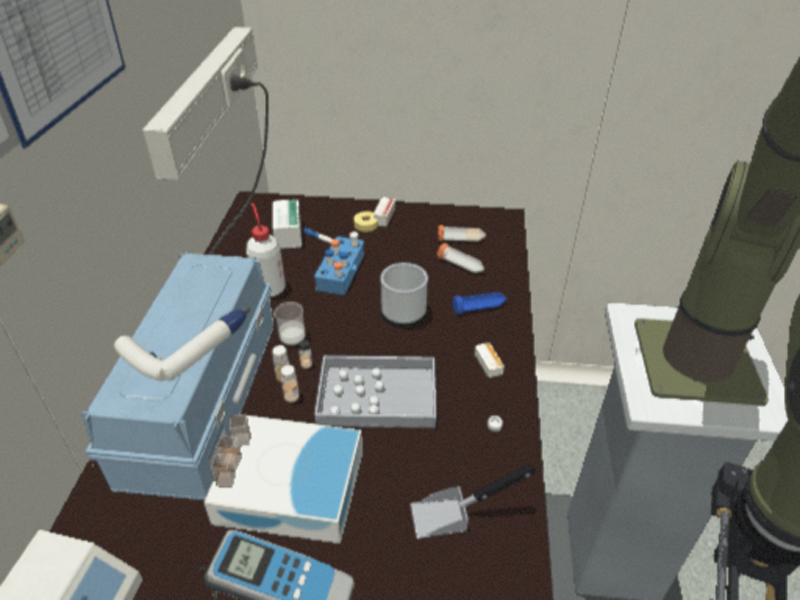

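```bash
cat > h.py <<'E'
from plant import r
import numpy as np, cv2
from scipy.spatial.transform import Rotation as R
S=512/800
def cam(n,st=None):
    c=r.camera_params(n)
    if n!='wrist': return c,R.from_quat(c['attitude']).as_matrix(),np.array(c['position'])
    st=st or r.get_state(); T=np.eye(4);T[:3,:3]=R.from_quat(st['eef_rot']).as_matrix();T[:3,3]=st['tool_pos']
    T=T@c['hand_eye']; return c,T[:3,:3],T[:3,3]
def ray(C,px):
    c,A,p=C; d=A@np.array([(px[0]-c['cx'])/c['fx'],(px[1]-c['cy'])/c['fy'],1]); return p,d/np.linalg.norm(d)
def plane(C,px,z):
    p,d=ray(C,px); return p+d*(z-p[2])/d[2]
def tri(C1,a,C2,b):
    p,d=ray(C1,a);q,e=ray(C2,b); s=np.linalg.lstsq(np.c_[d,-e],q-p,rcond=None)[0]
    x,y=p+s[0]*d,q+s[1]*e; return (x+y)/2,np.linalg.norm(x-y)
def proj(C,X):
    c,A,p=C; v=A.T@(np.array(X)-p); return np.array([c['fx']*v[0]/v[2]+c['cx'],c['fy']*v[1]/v[2]+c['cy']])
def rel(pos,rot):
    s=r.get_state(); T=R.from_quat(s['eef_rot']); return T.inv().apply(np.array(pos)-s['tool_pos']).round(4),(T.inv()*rot).as_rotvec().round(3)
def down(yaw,pitch=0): # tool x=-X,y=Y,z=-Z, yaw about world Z; pitch>0 : tool points outward (+X)
    return R.from_euler('z',yaw)*R.from_euler('y',-pitch)*R.from_quat([0,1,0,0])
np.set_printoptions(precision=4,suppress=True)
E
python3 - <<'E'
from h import *
T=cam('top');D=cam('side')
f=lambda p:np.array(p)*S
for n,ps,z in [('tray rim',[(278,259),(351,254),(358,360),(285,365)],.028),('pel',[(295,275),(318,274),(336,275),(298,294),(319,294),(331,292),(297,309),(309,309),(326,310),(342,307)],.012),('bowl',[(183,355),(214,351),(220,390),(187,395)],.01),('blue',[(452,402)],.015),('vials',[(309,225),(332,211)],.07),('box',[(369,412)],.02),('lid',[(293,418)],.01)]:
    print(n,*[plane(T,f(p),z)[:2] for p in ps])
for n,a,b in [('cuprim',(439,316),(404,280)),('hmid',(203,418),(505,484)),('hend',(204,443),(532,469)),('bowl back',(203,394),(467,508)),('tubeL cap',(540,358),(443,250)),('tubeL tip',(514,404),(481,269)),('tubeR cap',(577,352),(441,232)),('tubeR tip',(581,405),(484,235)),('lid',(293,418),(494,423)),('tray c',(278,259),(316,420))]:
    print(n,*tri(T,f(a),D,f(b)))
im=r.snapshot('top')[:,:,::-1]
a=cv2.resize(im[155:240,170:300],(790,516),interpolation=cv2.INTER_CUBIC)
cv2.imwrite('pics/traycrop.png',a)
b=np.vstack([cv2.resize(im[215:290,105:205],(800,600))[:,:],])
c=cv2.resize(im[215:290,270:400],(790,456),interpolation=cv2.INTER_CUBIC); cv2.imwrite('pics/tubes.png',c)
E
```

```text
tray rim [0.6995 0.2329] [0.7094 0.0893] [0.5016 0.074 ] [0.4917 0.2153]
pel [0.6701 0.2013] [0.6721 0.1556] [0.6701 0.1199] [0.6321 0.1947] [0.6322 0.1531] [0.6362 0.1294] [0.6023 0.1962] [0.6023 0.1725] [0.6004 0.1389] [0.6063 0.1073]
bowl [0.5113 0.4198] [0.5193 0.3588] [0.4431 0.3448] [0.4332 0.4093]
blue [ 0.4212 -0.108 ]
vials [0.758  0.1671] [0.7853 0.1234]
box [0.4018 0.0525]
lid [0.3893 0.2008]
cuprim [ 0.579  -0.0799  0.0848] 0.005713083633598106
hmid [0.387  0.361  0.0668] 0.009630654630990141
hend [0.3468 0.3498 0.0939] 0.002646612195988235
bowl back [0.435  0.3759 0.0173] 0.0007992514583122443
tubeL cap [ 0.506  -0.2787  0.0192] 0.0008716913492825596
tubeL tip [ 0.4177 -0.2284  0.0107] 0.0001565186719012118
tubeR cap [ 0.5161 -0.3506  0.0189] 0.004136733441994173
tubeR tip [ 0.414  -0.357   0.0137] 0.0041708989203056105
lid [0.3904 0.2009 0.0085] 0.00229121097461229
tray c [0.6985 0.2342 0.0192] 0.005026885168318579
```

View pics/tubes.png

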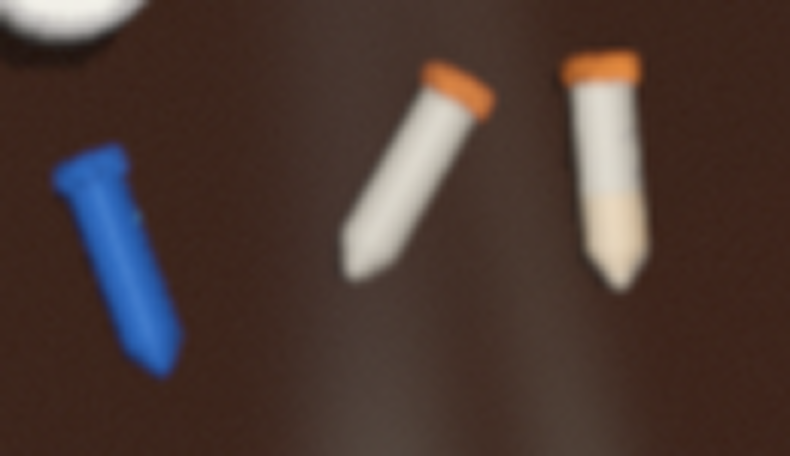

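```bash
python3 - <<'E'
from h import *
o=down(.22,.65); z=o.apply([0,0,1]); print(z, o.apply([1,0,0]))
g=np.array([.384,.361,.069]); print(g+.019*z-.1*z, rel(g+.019*z-.1*z,o))
E
```

```text
[ 0.5906  0.1321 -0.7961] [-0.7769 -0.1737 -0.6052]
[0.3362 0.3503 0.1335] (array([-0.2164, -0.1898,  0.1049]), array([-0.171, -0.635, -0.504]))
```

Call:
carry_out:
  plan:
    - {"rot":[-0.02,-0.08,-0.06],"xyz":[-0.027,-0.024,0],"grip":0}
    - {"rot":[-0.04,-0.16,-0.12],"xyz":[-0.054,-0.048,0],"grip":0}
    - {"rot":[-0.06,-0.24,-0.19],"xyz":[-0.08,-0.07,0.01],"grip":0}
    - {"rot":[-0.085,-0.32,-0.25],"xyz":[-0.11,-0.095,0.03],"grip":0}
    - {"rot":[-0.107,-0.4,-0.315],"xyz":[-0.135,-0.12,0.04],"grip":0}
    - {"rot":[-0.13,-0.48,-0.38],"xyz":[-0.165,-0.142,0.06],"grip":0}
    - {"rot":[-0.15,-0.56,-0.44],"xyz":[-0.19,-0.166,0.08],"grip":0}
    - {"rot":[-0.171,-0.635,-0.504],"xyz":[-0.2164,-0.19,0.105],"grip":0}
  squeeze: 60

```text
clock: 0.82
tool_pos: [0.3069, 0.4136, 0.1845]
eef_rot: [-0.029, 0.966, 0.009, 0.255]
contact_force: [-0.3, -1.0, -0.0]
opening: 1.002
finger_force: 0.0
```

Call:
carry_out:
  plan:
    - {"rot":[0,0,0],"xyz":[0,0,0],"grip":0}

```text
clock: 0.9
tool_pos: [0.3069, 0.41, 0.1832]
eef_rot: [-0.029, 0.967, 0.005, 0.254]
contact_force: [-0.4, -0.6, -0.9]
opening: 1.001
finger_force: 0.0
```

```bash
python3 - <<'E'
from h import *
s=r.get_state();print(s['tool_pos'],R.from_quat(s['eef_rot']).apply([0,0,1]),s['q'])
im=r.snapshot('wrist')[:,:,::-1]; cv2.imwrite('pics/w1.png',cv2.resize(im,(800,600),interpolation=cv2.INTER_CUBIC))
C=cam('wrist',s)
for x,z in((-.097,.069),(-.138,.098),(-.038,0.03),(.038,0)):
    d=R.from_euler('z',.22).apply([x,0,z]);print(proj(C,np.array([.477,.383,0])+d)/S)
E
```

```text
[0.3069 0.41   0.1832] [ 0.49    0.0251 -0.8714] [-1.4882  0.6575  0.2578  2.2487  1.3444  0.3359 -0.9673]
[316.6034 292.3011]
[285.9885 279.8121]
[345.8884 307.1342]
[369.3607 337.0045]
```

View pics/w1.png

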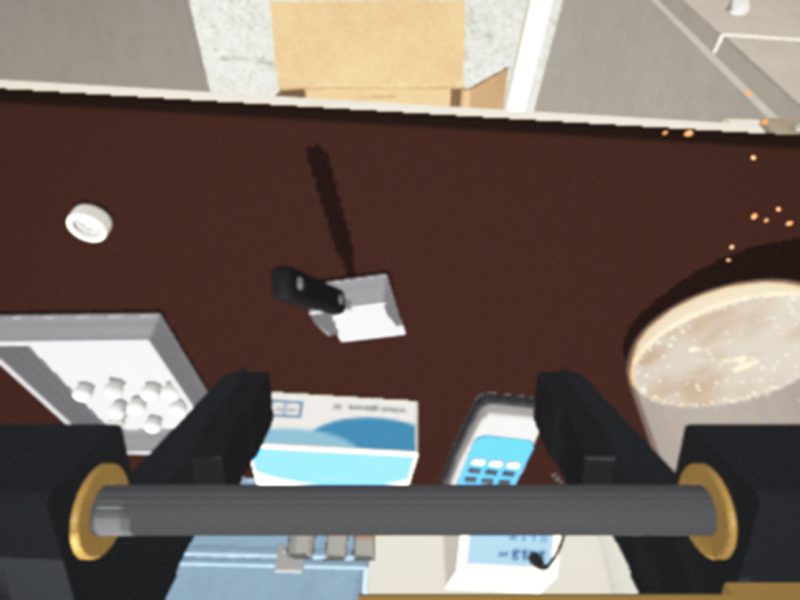

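```bash
python3 - <<'E'
from h import *
o=down(.22,.65); z=o.apply([0,0,1])
g=np.array([.383,.361,.069]); print(rel(g+.019*z-.08*z,o))
E
```

```text
(array([ 0.0001, -0.0611,  0.0757]), array([-0.09 , -0.139, -0.134]))
```

Call:
carry_out:
  plan:
    - {"rot":[-0.03,-0.05,-0.05],"xyz":[0,-0.02,0.02],"grip":0}
    - {"rot":[-0.06,-0.1,-0.1],"xyz":[0,-0.04,0.04],"grip":0}
    - {"rot":[-0.09,-0.139,-0.134],"xyz":[0,-0.06,0.06],"grip":0}
    - {"rot":[-0.09,-0.139,-0.134],"xyz":[0,-0.061,0.0757],"grip":0}
    - {"rot":[-0.09,-0.139,-0.134],"xyz":[0,-0.061,0.0757],"grip":0}
    - {"rot":[-0.09,-0.139,-0.134],"xyz":[0,-0.061,0.0757],"grip":0}
    - {"rot":[-0.09,-0.139,-0.134],"xyz":[0,-0.061,0.0757],"grip":0}

```text
clock: 1.53
tool_pos: [0.3486, 0.3518, 0.1166]
eef_rot: [-0.102, 0.942, 0.034, 0.318]
contact_force: [-0.2, -0.8, 0.4]
opening: 1.005
finger_force: 0.0
```

```bash
python3 - <<'E'
from h import *
o=down(.22,.65); z=o.apply([0,0,1])
g=np.array([.383,.361,.069]); print(rel(g+.019*z,o)); print(r.get_state()['q'])
E
```

```text
(array([0.0005, 0.0018, 0.0784]), array([-0.004, -0.   , -0.002]))
[-1.2156  0.8688 -0.0362  2.5251  2.317   0.825  -1.8426]
```

Call:
carry_out:
  plan:
    - {"rot":[0,0,0],"xyz":[0,0,0.025],"grip":0}
    - {"rot":[0,0,0],"xyz":[0,0.001,0.05],"grip":0}
    - {"rot":[0,0,0],"xyz":[0,0.002,0.065],"grip":0}
    - {"rot":[0,0,0],"xyz":[0,0.002,0.078],"grip":0}
    - {"rot":[0,0,0],"xyz":[0,0.002,0.078],"grip":0}
    - {"rot":[0,0,0],"xyz":[0,0.002,0.078],"grip":0}

```text
clock: 2.03
tool_pos: [0.394, 0.3673, 0.057]
eef_rot: [-0.103, 0.941, 0.036, 0.319]
contact_force: [-0.0, -0.7, 0.8]
opening: 0.997
finger_force: 0.0
```

```bash
python3 - <<'E'
from h import *
o=down(.22,.65); z=o.apply([0,0,1])
g=np.array([.383,.361,.069]); print(rel(g+.019*z,o)); s=r.get_state();print(s['q'],s['contact_force'])
im=r.snapshot('wrist')[:,:,::-1]; cv2.imwrite('pics/w2.png',cv2.resize(im,(640,480),interpolation=cv2.INTER_CUBIC))
E
```

```text
(array([ 0.0024, -0.0038,  0.0021]), array([ 0.001,  0.004, -0.002]))
[-1.1144  1.0094 -0.0355  2.4225  2.4254  0.8768 -1.8491] [-0.0432 -0.6746  0.8251]
```

View pics/w2.png

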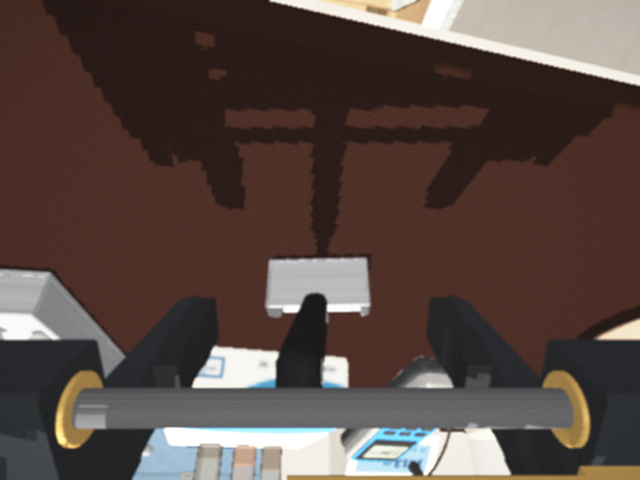

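Call:
carry_out:
  plan:
    - {"rot":[0,0,0],"xyz":[0.002,-0.003,0.003],"grip":120}
    - {"rot":[0,0,0],"xyz":[0.002,-0.003,0.003],"grip":255}
    - {"rot":[0,0,0],"xyz":[0.002,-0.003,0.003],"grip":255}
    - {"rot":[0,0,0],"xyz":[0.002,-0.003,0.003],"grip":255}
    - {"rot":[0,0,0],"xyz":[0.002,-0.003,0.003],"grip":255}
    - {"rot":[0,0,0],"xyz":[0.002,-0.003,0.003],"grip":255}
    - {"rot":[0,0,0],"xyz":[0.002,-0.003,0.003],"grip":255}
    - {"rot":[0,0,0],"xyz":[0.002,-0.003,0.003],"grip":255}
  squeeze: 60

```text
clock: 2.75
tool_pos: [0.3944, 0.3642, 0.0528]
eef_rot: [-0.103, 0.942, 0.037, 0.318]
contact_force: [-0.1, 0.4, 1.0]
opening: 0.419
finger_force: 0.0
```

Call:
carry_out:
  plan:
    - {"rot":[0,0,0],"xyz":[0,0,0],"grip":255}
    - {"rot":[0,0,0],"xyz":[0,0,0],"grip":255}
    - {"rot":[0,0,0],"xyz":[0,0,0],"grip":255}
    - {"rot":[0,0,0],"xyz":[0,0,0],"grip":255}

```text
clock: 3.08
tool_pos: [0.3944, 0.3642, 0.0528]
eef_rot: [-0.103, 0.942, 0.037, 0.318]
contact_force: [-0.5, 0.0, -1.3]
opening: 0.13
finger_force: 60.0
```

```bash
python3 - <<'E'
from h import *
s=r.get_state();print(s['opening'],s['finger_force'],s['tool_pos'],s['contact_force'])
im=r.snapshot('side')[:,:,::-1]; cv2.imwrite('pics/s1.png',cv2.resize(im[200:384,180:400],(790,660))[:600])
E
```

```text
0.1299697210866348 59.964097291231155 [0.3944 0.3642 0.0528] [-0.4814  0.0297 -1.2818]
```

View pics/s1.png

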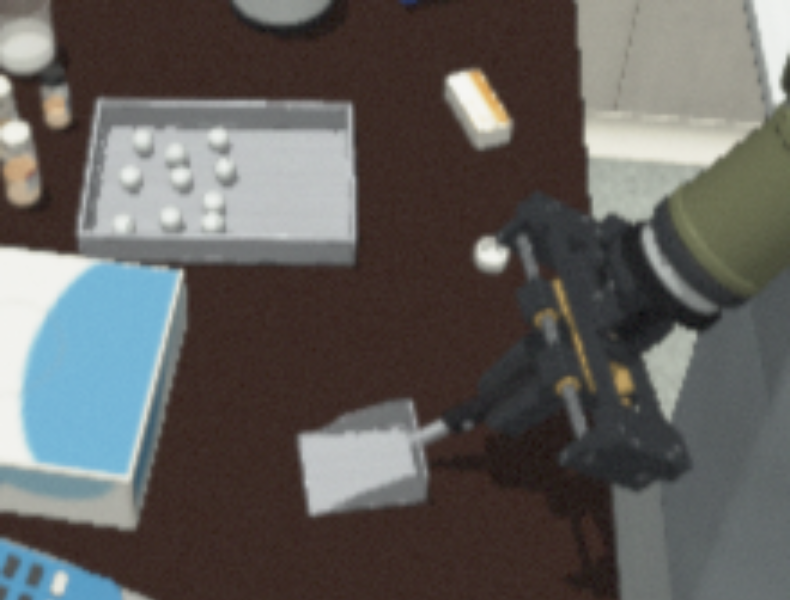

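```bash
cat >> h.py <<'E'
TC=np.array([.6006,.1529,0]); TY=.08
TR=R.from_euler('z',TY)
def to_tray(p): return TR.inv().apply(np.array(p)-TC)
def from_tray(p): return TR.apply(np.array(p))+TC
def load(): return np.load('ts.npz')['p'],R.from_quat(np.load('ts.npz')['q'])
def sgoal(mid,yaw,nose):  # scoop_mid world, yaw, nose-down angle -> rel move
    p,q=load(); Rs=R.from_euler('z',yaw)*R.from_euler('y',nose)
    Rt=Rs*q.inv(); return rel(np.array(mid)-Rt.apply(p),Rt)
def snow():
    p,q=load(); s=r.get_state(); Rt=R.from_quat(s['eef_rot']); m=Rt.apply(p)+s['tool_pos']; Rs=Rt*q
    return m,to_tray(m),Rs.as_euler('ZYX')
def pt(n,pts,z): 
    C=cam(n); return np.array([to_tray(plane(C,np.array(p),z)) for p in pts])
E
python3 - <<'E'
from h import *
s=r.get_state(); Rt=R.from_quat(s['eef_rot']); y=Rt.apply([0,1,0]); yaw=np.arctan2(-y[0],y[1]); print('yaw',yaw)
g=s['tool_pos']-.0*y; u=np.array([np.cos(yaw),np.sin(yaw),0])
d=np.array([.477,.383,0])-g; print('lateral err',d@[-u[1],u[0],0],'along',d@u)
mid=g+u*(d@u); mid[2]=0
np.savez('ts.npz',p=Rt.inv().apply(mid-s['tool_pos']),q=(Rt.inv()*R.from_euler('z',yaw)).as_quat())
print(snow())
print(pt('top',np.array([(295,275),(318,274),(336,275),(298,294),(319,294),(331,292),(297,309),(309,309),(326,310),(342,307)])*S,.012))
print(sgoal(mid+[0,0,.13],yaw,-.1), sgoal(from_tray([-.05,.036,.15]),TY,-.1))
E
```

```text
yaw 0.21967867164980864
lateral err 0.0004009426377064398 along 0.08473133135199597
(array([ 0.4771,  0.3826, -0.    ]), array([-0.1048,  0.2388, -0.    ]), array([0.2197, 0.    , 0.    ]))
[[ 0.0732  0.0427  0.012 ]
 [ 0.0715 -0.003   0.012 ]
 [ 0.0667 -0.0385  0.012 ]
 [ 0.0348  0.0392  0.012 ]
 [ 0.0315 -0.0023  0.012 ]
 [ 0.0336 -0.0263  0.012 ]
 [ 0.0051  0.0431  0.012 ]
 [ 0.0033  0.0194  0.012 ]
 [-0.0014 -0.014   0.012 ]
 [ 0.0021 -0.0459  0.012 ]]
(array([-0.0698,  0.0004, -0.0993]), array([-0. , -0.1, -0. ])) (array([-0.1037, -0.1956, -0.0994]), array([ 0.09 , -0.1  ,  0.106]))
```

Call:
carry_out:
  plan:
    - {"rot":[0,0,0],"xyz":[-0.01,0,-0.015],"grip":255}
    - {"rot":[0,-0.03,0],"xyz":[-0.025,0,-0.035],"grip":255}
    - {"rot":[0,-0.06,0],"xyz":[-0.045,0,-0.065],"grip":255}
    - {"rot":[0,-0.1,0],"xyz":[-0.07,0,-0.1],"grip":255}
    - {"rot":[0,-0.1,0],"xyz":[-0.07,0,-0.1],"grip":255}
    - {"rot":[0,-0.1,0],"xyz":[-0.07,0,-0.1],"grip":255}

```text
clock: 3.63
tool_pos: [0.389, 0.3632, 0.1763]
eef_rot: [-0.101, 0.924, 0.043, 0.365]
contact_force: [-0.0, 0.6, -1.8]
opening: 0.128
finger_force: 60.0
```

```bash
python3 - <<'E'
from h import *
print(snow(),r.get_state()['q'])
print(sgoal(from_tray([-.045,.034,.1]),TY,-.02))
E
```

```text
(array([0.4764, 0.3829, 0.1323]), array([-0.1054,  0.2392,  0.1323]), array([ 0.2203, -0.1011,  0.0024])) [-1.2349  0.7589  0.0633  2.4824  2.2902  0.7804 -1.7296]
(array([-0.0095, -0.1997,  0.042 ]), array([0.094, 0.08 , 0.105]))
```

Call:
carry_out:
  plan:
    - {"rot":[0.01,0.01,0.01],"xyz":[0,-0.03,0],"grip":255}
    - {"rot":[0.03,0.02,0.03],"xyz":[0,-0.06,0.005],"grip":255}
    - {"rot":[0.05,0.04,0.05],"xyz":[-0.003,-0.09,0.01],"grip":255}
    - {"rot":[0.06,0.05,0.07],"xyz":[-0.005,-0.12,0.02],"grip":255}
    - {"rot":[0.08,0.07,0.09],"xyz":[-0.008,-0.155,0.03],"grip":255}
    - {"rot":[0.094,0.08,0.105],"xyz":[-0.0095,-0.185,0.042],"grip":255}
    - {"rot":[0.094,0.08,0.105],"xyz":[-0.0095,-0.2,0.042],"grip":255}
    - {"rot":[0.094,0.08,0.105],"xyz":[-0.0095,-0.2,0.042],"grip":255}

```text
clock: 4.3
tool_pos: [0.4548, 0.2152, 0.1469]
eef_rot: [-0.044, 0.944, 0.012, 0.327]
contact_force: [-1.5, 0.9, -1.9]
opening: 0.13
finger_force: 60.0
```

```bash
python3 - <<'E'
from h import *
print(snow(),r.get_state()['q'])
print(sgoal(from_tray([-.045,.034,.03]),TY,.03),sgoal(from_tray([-.045,.034,.006]),TY,.03))
T=cam('top');D=cam('side')
a=r.snapshot('top')[140:250,160:290,::-1];b=r.snapshot('side')[200:310,170:300,::-1]
cv2.imwrite('pics/ts1.png',cv2.resize(np.hstack([a,b]),(796,338),interpolation=cv2.INTER_CUBIC))
m,_,e=snow(); Rs=R.from_euler('ZYX',e)
for C,o in((T,(160,140)),(D,(40,200))):
    print([((proj(C,m+Rs.apply(v))-o)*796/260).round() for v in([.038,-.029,0],[.038,.029,0],[-.038,.029,.03],[-.038,-.029,.03])])
E
```

```text
(array([0.5399, 0.2226, 0.0953]), array([-0.0549,  0.0743,  0.0953]), array([ 0.0922, -0.0138, -0.009 ])) [-0.1816  1.05   -1.2036  2.5587  1.9055  1.5254 -1.0933]
(array([ 0.029 , -0.0395,  0.0559]), array([0.   , 0.044, 0.015])) (array([ 0.0438, -0.0394,  0.0747]), array([0.   , 0.044, 0.015]))
[array([ 83., 193.]), array([ 22., 198.]), array([ 20., 277.]), array([ 83., 272.])]
[array([635., 130.]), array([632., 183.]), array([727., 161.]), array([725., 108.])]
```

View pics/ts1.png

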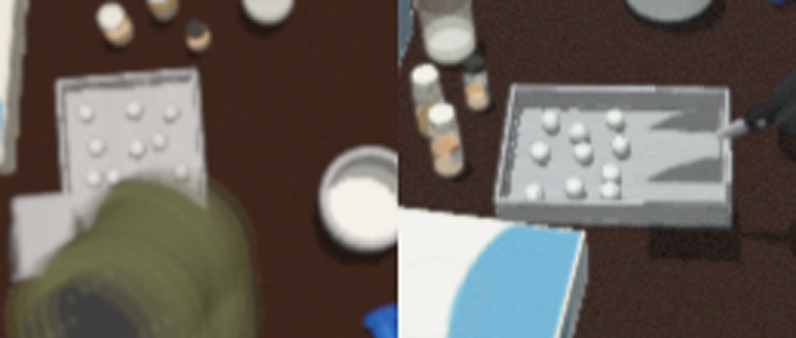

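```bash
cat >> h.py <<'E'
def lgoal(lx,y,z,nose,yaw=TY):
    lip=from_tray([lx,y,z]); Rs=R.from_euler('z',yaw)*R.from_euler('y',nose)
    return sgoal(lip-Rs.apply([.038,0,0]),yaw,nose)
def lnow():
    m,_,e=snow(); return to_tray(m+R.from_euler('ZYX',e).apply([.038,0,0])),e
E
python3 - <<'E'
from h import *
print(lnow(),r.get_state()['q'],r.get_state()['clock'])
print(lgoal(-.012,.034,.05,.25),lgoal(-.012,.034,.006,.25))
E
```

```text
(array([-0.0185,  0.0707,  0.0906]), array([ 0.0838, -0.0038, -0.0057])) [-0.1737  1.0573 -1.2045  2.56    1.906   1.5226 -1.0971] 4.4
(array([-0.0115, -0.0366,  0.0235]), array([-0.003,  0.254,  0.007])) (array([ 0.0153, -0.0365,  0.0583]), array([-0.003,  0.254,  0.007]))
```

Call:
carry_out:
  plan:
    - {"rot":[0,0.08,0],"xyz":[-0.01,-0.012,0],"grip":255}
    - {"rot":[0,0.16,0],"xyz":[-0.02,-0.025,0],"grip":255}
    - {"rot":[-0.003,0.254,0.007],"xyz":[-0.02,-0.037,0.01],"grip":255}
    - {"rot":[-0.003,0.254,0.007],"xyz":[-0.0115,-0.0366,0.0235],"grip":255}
    - {"rot":[-0.003,0.254,0.007],"xyz":[-0.0115,-0.0366,0.0235],"grip":255}
    - {"rot":[-0.003,0.254,0.007],"xyz":[-0.0115,-0.0366,0.0235],"grip":255}
    - {"rot":[-0.003,0.254,0.007],"xyz":[-0.0115,-0.0366,0.0235],"grip":255}

```text
clock: 4.98
tool_pos: [0.4799, 0.1838, 0.1363]
eef_rot: [-0.047, 0.978, 0.009, 0.205]
contact_force: [-0.2, 0.5, -1.9]
opening: 0.13
finger_force: 60.0
```

```bash
python3 - <<'E'
from h import *
print(lnow(),r.get_state()['q'])
print(lgoal(-.012,.034,.01,.25),lgoal(-.012,.034,.005,.25))
E
```

```text
(array([-0.0112,  0.0418,  0.0559]), array([ 0.0949,  0.2391, -0.0046])) [ 0.096   0.9794 -1.2146  2.3391  1.7429  1.1335 -0.6042]
(array([ 0.018 , -0.0064,  0.041 ]), array([0.002, 0.011, 0.016])) (array([ 0.0201, -0.0064,  0.0455]), array([0.002, 0.011, 0.016]))
```

Call:
carry_out:
  plan:
    - {"rot":[0.001,0.005,0.008],"xyz":[0.006,-0.003,0.014],"grip":255}
    - {"rot":[0.002,0.011,0.016],"xyz":[0.012,-0.006,0.028],"grip":255}
    - {"rot":[0.002,0.011,0.016],"xyz":[0.018,-0.0064,0.041],"grip":255}
    - {"rot":[0.002,0.011,0.016],"xyz":[0.018,-0.0064,0.041],"grip":255}
    - {"rot":[0.002,0.011,0.016],"xyz":[0.018,-0.0064,0.041],"grip":255}
    - {"rot":[0.002,0.011,0.016],"xyz":[0.018,-0.0064,0.041],"grip":255}

```text
clock: 5.48
tool_pos: [0.4813, 0.1774, 0.0925]
eef_rot: [-0.038, 0.979, 0.01, 0.2]
contact_force: [0.5, 0.1, -1.0]
opening: 0.132
finger_force: 60.0
```

```bash
python3 - <<'E'
from h import *
print(lnow(),r.get_state()['contact_force'])
print(lgoal(-.012,.034,.003,.25))
T=cam('top');D=cam('side')
a=r.snapshot('top')[140:250,160:290,::-1];b=r.snapshot('side')[200:310,170:300,::-1]
cv2.imwrite('pics/ts2.png',cv2.resize(np.hstack([a,b]),(796,338),interpolation=cv2.INTER_CUBIC))
m,_,e=snow(); Rs=R.from_euler('ZYX',e)
for C,o in((T,(160,140)),(D,(40,200))):
    print([((proj(C,m+Rs.apply(v))-o)*796/260).round() for v in([.038,-.029,0],[.038,.029,0],[-.038,.029,.03],[-.038,-.029,.03])])
E
```

```text
(array([-0.011 ,  0.034 ,  0.0111]), array([0.0799, 0.2487, 0.0013])) [ 0.5201  0.1196 -1.0373]
(array([ 0.0039, -0.    ,  0.007 ]), array([ 0.001,  0.001, -0.001]))
[array([131., 189.]), array([ 74., 194.]), array([ 70., 257.]), array([130., 253.])]
[array([629., 159.]), array([626., 208.]), array([702., 174.]), array([702., 124.])]
```

View pics/ts2.png

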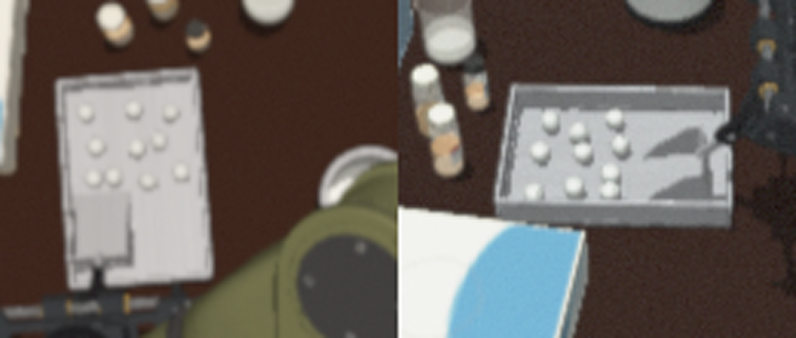

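```bash
python3 - <<'E'
from h import *
for lx,z,n in((-.012,.0035,.25),(.01,.003,.2),(.03,.003,.15),(.05,.003,.1),(.07,.003,.06),(.085,.003,.04)): print(lx,*lgoal(lx,.034,z,n))
E
```

```text
-0.012 [0.0042 0.0004 0.0066] [ 0.     0.002 -0.002]
0.01 [-0.01    0.0005  0.0191] [ 0.    -0.048 -0.002]
0.03 [-0.0229  0.0005  0.0307] [ 0.    -0.098 -0.002]
0.05 [-0.0359  0.0005  0.0425] [ 0.    -0.148 -0.002]
0.07 [-0.0501  0.0005  0.0538] [-0.    -0.188 -0.003]
0.085 [-0.0619  0.0005  0.0614] [-0.    -0.208 -0.003]
```

Call:
carry_out:
  plan:
    - {"rot":[0,0,0],"xyz":[0.004,0,0.0066],"grip":255}
    - {"rot":[0,-0.024,0],"xyz":[-0.003,0,0.0128],"grip":255}
    - {"rot":[0,-0.048,0],"xyz":[-0.01,0,0.019],"grip":255}
    - {"rot":[0,-0.073,0],"xyz":[-0.0165,0,0.025],"grip":255}
    - {"rot":[0,-0.098,0],"xyz":[-0.023,0,0.031],"grip":255}
    - {"rot":[0,-0.123,0],"xyz":[-0.0294,0,0.0365],"grip":255}
    - {"rot":[0,-0.148,0],"xyz":[-0.036,0,0.0425],"grip":255}
    - {"rot":[0,-0.148,0],"xyz":[-0.036,0,0.0425],"grip":255}

```text
clock: 6.25
tool_pos: [0.5324, 0.1806, 0.0669]
eef_rot: [-0.036, 0.961, 0.013, 0.273]
contact_force: [1.5, 0.0, 2.0]
opening: 0.13
finger_force: 59.9
```

```bash
python3 - <<'E'
from h import *
print(lnow(),r.get_state()['contact_force'])
for lx,z,n in((.05,.003,.08),(.07,.003,.06),(.085,.003,.04),(.095,.003,.02),(.1,.003,.02),(.098,.01,-.2),(.095,.03,-.35)): print(lx,*lgoal(lx,.034,z,n))
a=r.snapshot('top')[140:250,160:290,::-1];b=r.snapshot('side')[200:310,170:300,::-1]
cv2.imwrite('pics/ts3.png',cv2.resize(np.hstack([a,b]),(796,338),interpolation=cv2.INTER_CUBIC))
E
```

```text
(array([0.0512, 0.0327, 0.0024]), array([0.0766, 0.0981, 0.0012])) [1.498  0.0254 2.0364]
0.05 [0.0028 0.0009 0.    ] [-0.001 -0.018 -0.004]
0.07 [-0.0119  0.001   0.0119] [-0.001 -0.038 -0.004]
0.085 [-0.0224  0.001   0.0212] [-0.001 -0.058 -0.004]
0.095 [-0.0287  0.0011  0.028 ] [-0.001 -0.078 -0.004]
0.1 [-0.0329  0.0011  0.0306] [-0.001 -0.078 -0.004]
0.098 [-0.0125  0.0009  0.0425] [-0.002 -0.298 -0.004]
0.095 [-0.0078  0.0009  0.0394] [-0.002 -0.448 -0.005]
```

View pics/ts3.png

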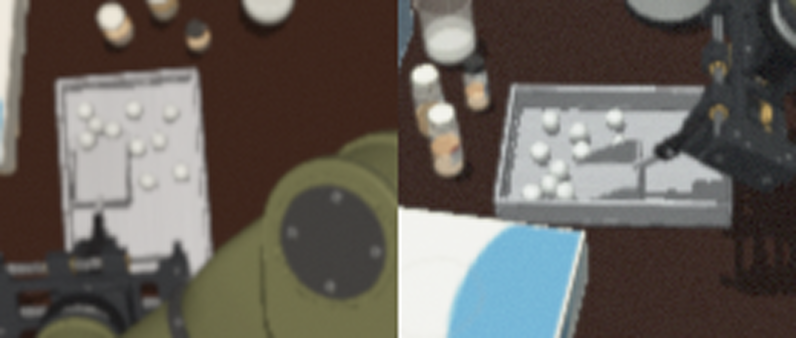

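Call:
carry_out:
  plan:
    - {"rot":[0,-0.025,0],"xyz":[-0.005,0.001,0.006],"grip":255}
    - {"rot":[0,-0.038,0],"xyz":[-0.0119,0.001,0.0119],"grip":255}
    - {"rot":[0,-0.05,0],"xyz":[-0.017,0.001,0.0165],"grip":255}
    - {"rot":[0,-0.058,0],"xyz":[-0.0224,0.001,0.0212],"grip":255}
    - {"rot":[0,-0.068,0],"xyz":[-0.0255,0.001,0.0246],"grip":255}
    - {"rot":[0,-0.078,0],"xyz":[-0.0287,0.001,0.028],"grip":255}
    - {"rot":[0,-0.078,0],"xyz":[-0.031,0.001,0.0295],"grip":255}
    - {"rot":[0,-0.078,0],"xyz":[-0.032,0.001,0.03],"grip":255}

```text
clock: 7.02
tool_pos: [0.5743, 0.1843, 0.0581]
eef_rot: [-0.036, 0.95, 0.014, 0.309]
contact_force: [-2.5, -0.6, 4.2]
opening: 0.133
finger_force: 60.0
```

```bash
cat >> h.py <<'E'
def pel(show=False):
    out=[]
    for n in('top','side'):
        im=r.snapshot(n); C=cam(n); g=im.min(axis=2).astype(int); sat=im.max(axis=2).astype(int)-g
        m=((g>205)&(sat<25)).astype(np.uint8)
        k,l,st,c=cv2.connectedComponentsWithStats(m,connectivity=4)
        o=[]
        for i in range(1,k):
            t=to_tray(plane(C,c[i],.013))
            if abs(t[0])<.12 and abs(t[1])<.08: o.append([*(t[:2]*1000).round(),st[i,4]])
        out.append(np.array(o)); 
        if show: print(n,*o)
    return out
E
python3 - <<'E'
from h import *
print(lnow(),r.get_state()['contact_force'])
for lx,z,n in((.1,.003,.02),(.099,.007,-.15),(.097,.015,-.3),(.09,.04,-.4),(.085,.09,-.4)): print(lx,*lgoal(lx,.034,z,n))
pel(True)
E
```

```text
(array([0.0978, 0.033 , 0.0024]), array([0.0763, 0.023 , 0.0005])) [-2.4838 -0.5806  4.2399]
0.1 [-0.0017  0.0006  0.001 ] [-0.002 -0.003 -0.003]
0.099 [0.0154 0.0005 0.01  ] [-0.002 -0.173 -0.004]
0.097 [0.0269 0.0004 0.0162] [-0.003 -0.323 -0.004]
0.09 [0.0263 0.0004 0.0022] [-0.003 -0.423 -0.004]
0.085 [ 0.0009  0.0006 -0.0412] [-0.003 -0.423 -0.004]
top [np.float64(95.0), np.float64(19.0), np.int32(2)] [np.float64(92.0), np.float64(50.0), np.int32(1)] [np.float64(82.0), np.float64(36.0), np.int32(6)] [np.float64(76.0), np.float64(-3.0), np.int32(6)] [np.float64(68.0), np.float64(-39.0), np.int32(2)] [np.float64(39.0), np.float64(-26.0), np.int32(2)] [np.float64(35.0), np.float64(-4.0), np.int32(6)] [np.float64(7.0), np.float64(-45.0), np.int32(6)] [np.float64(0.0), np.float64(-11.0), np.int32(2)]
side [np.float64(68.0), np.float64(-45.0), np.int32(12)] [np.float64(7.0), np.float64(-48.0), np.int32(16)] [np.float64(41.0), np.float64(-31.0), np.int32(16)] [np.float64(2.0), np.float64(-21.0), np.int32(5)] [np.float64(76.0), np.float64(-8.0), np.int32(17)] [np.float64(95.0), np.float64(14.0), np.int32(12)] [np.float64(83.0), np.float64(29.0), np.int32(18)] [np.float64(94.0), np.float64(44.0), np.int32(16)] [np.float64(74.0), np.float64(46.0), np.int32(15)]
```

Call:
carry_out:
  plan:
    - {"rot":[0,-0.03,0],"xyz":[0.001,0.0005,0.002],"grip":255}
    - {"rot":[0,-0.09,0],"xyz":[0.007,0.0005,0.005],"grip":255}
    - {"rot":[0,-0.173,0],"xyz":[0.0154,0.0005,0.01],"grip":255}
    - {"rot":[0,-0.25,0],"xyz":[0.021,0.0005,0.012],"grip":255}
    - {"rot":[0,-0.323,0],"xyz":[0.027,0.0005,0.014],"grip":255}
    - {"rot":[0,-0.323,0],"xyz":[0.024,0.0005,0.005],"grip":255}
    - {"rot":[0,-0.323,0],"xyz":[0.018,0.0005,-0.005],"grip":255}
    - {"rot":[0,-0.323,0],"xyz":[0.018,0.0005,-0.005],"grip":255}

```text
clock: 7.78
tool_pos: [0.5559, 0.1838, 0.0514]
eef_rot: [-0.034, 0.889, 0.019, 0.457]
contact_force: [-0.4, 0.8, -1.3]
opening: 0.131
finger_force: 60.0
```

```bash
python3 - <<'E'
from h import *
print(lnow(),r.get_state()['contact_force'],r.get_state()['q'])
pel(True)
print(lgoal(.08,.034,.15,-.3))
E
```

```text
(array([0.0907, 0.034 , 0.0369]), array([ 0.0764, -0.2974,  0.0005])) [-0.4199  0.7621 -1.2747] [-0.0935  1.4414 -0.9428  2.4908  2.5049  1.9228 -1.0382]
top [np.float64(76.0), np.float64(-3.0), np.int32(6)] [np.float64(35.0), np.float64(-4.0), np.int32(6)] [np.float64(32.0), np.float64(58.0), np.int32(3)]
side [np.float64(68.0), np.float64(-46.0), np.int32(13)] [np.float64(7.0), np.float64(-48.0), np.int32(16)] [np.float64(40.0), np.float64(-35.0), np.int32(7)] [np.float64(0.0), np.float64(-16.0), np.int32(15)] [np.float64(34.0), np.float64(6.0), np.int32(27)] [np.float64(51.0), np.float64(21.0), np.int32(17)]
(array([-0.0853,  0.0005, -0.075 ]), array([-0.004, -0.001, -0.003]))
```

Call:
carry_out:
  plan:
    - {"rot":[0,0,0],"xyz":[-0.015,0,-0.013],"grip":255}
    - {"rot":[0,0,0],"xyz":[-0.035,0,-0.03],"grip":255}
    - {"rot":[0,0,0],"xyz":[-0.06,0,-0.052],"grip":255}
    - {"rot":[0,0,0],"xyz":[-0.085,0,-0.075],"grip":255}
    - {"rot":[0,0,0],"xyz":[-0.085,0,-0.075],"grip":255}
    - {"rot":[0,0,0],"xyz":[-0.085,0,-0.075],"grip":255}

```text
clock: 8.38
tool_pos: [0.5478, 0.1826, 0.1669]
eef_rot: [-0.032, 0.888, 0.019, 0.459]
contact_force: [-0.3, 0.3, -2.0]
opening: 0.129
finger_force: 60.0
```

```bash
python3 - <<'E'
from h import *
print(lnow(),r.get_state()['q'])
im=cv2.imread('pics/top0.png'); g=cv2.cvtColor(im[270:370,390:490],cv2.COLOR_BGR2GRAY); g=cv2.resize(g,None,fx=3,fy=3,interpolation=cv2.INTER_CUBIC)
c=cv2.HoughCircles(g,cv2.HOUGH_GRADIENT,1.5,30,param1=120,param2=25,minRadius=60,maxRadius=90)
T=cam('top')
for x,y,q in c[0][:4]: print((x/3+390,y/3+270,q/3),plane(T,np.array([x/3+390,y/3+270])*S,.092), q/3*S*1.288/446.66)
pel(True)
a=r.snapshot('top')[140:250,160:290,::-1];b=r.snapshot('side')[180:290,170:300,::-1]
cv2.imwrite('pics/ts4.png',cv2.resize(np.hstack([a,b]),(796,338),interpolation=cv2.INTER_CUBIC))
E
```

```text
(array([0.0827, 0.0329, 0.153 ]), array([ 0.0727, -0.3021,  0.0006])) [ 0.0143  1.3597 -1.4443  2.5588  2.1865  2.0613 -0.8016]
(np.float32(439.25), np.float32(319.25), np.float32(25.949999)) [ 0.5752 -0.0799  0.092 ] 0.047891244
top [np.float64(76.0), np.float64(-3.0), np.int32(6)] [np.float64(67.0), np.float64(-38.0), np.int32(1)] [np.float64(59.0), np.float64(68.0), np.int32(1)] [np.float64(39.0), np.float64(-26.0), np.int32(2)] [np.float64(41.0), np.float64(55.0), np.int32(4)] [np.float64(35.0), np.float64(-4.0), np.int32(6)] [np.float64(41.0), np.float64(75.0), np.int32(1)] [np.float64(7.0), np.float64(-45.0), np.int32(6)] [np.float64(0.0), np.float64(-11.0), np.int32(2)]
side [np.float64(69.0), np.float64(-47.0), np.int32(14)] [np.float64(7.0), np.float64(-49.0), np.int32(15)] [np.float64(41.0), np.float64(-31.0), np.int32(16)] [np.float64(-0.0), np.float64(-17.0), np.int32(13)] [np.float64(76.0), np.float64(-8.0), np.int32(17)] [np.float64(36.0), np.float64(-7.0), np.int32(16)]
```

View pics/ts4.png

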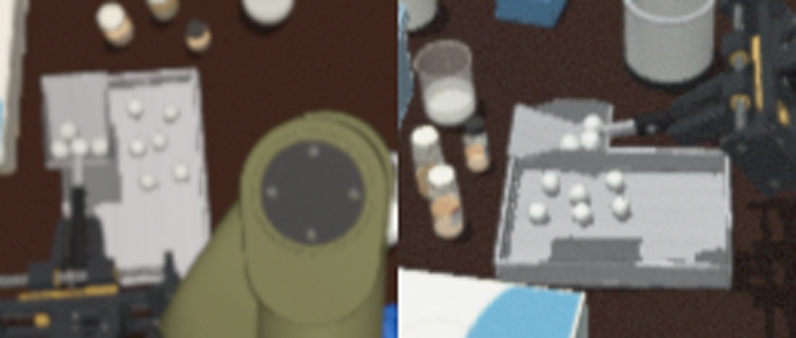

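```bash
cat >> h.py <<'E'
CUP=np.array([.576,-.08,0])
def wgoal(x,y,z,yaw,nose):
    Rs=R.from_euler('z',yaw)*R.from_euler('y',nose); return sgoal(np.array([x,y,z])-Rs.apply([.038,0,0]),yaw,nose)
E
python3 - <<'E'
from h import *
print(wgoal(.62,.05,.16,0,-.2),wgoal(.555,-.08,.15,-.1,-.15))
E
```

```text
(array([ 0.0192, -0.1282, -0.0689]), array([0.058, 0.096, 0.046])) (array([ 0.0633, -0.2403, -0.1251]), array([0.134, 0.146, 0.111]))
```

```bash
python3 - <<'E'
from h import *
print(wgoal(.62,.10,.18,-.45,-.25))
E
```

```text
(array([-0.003 , -0.0219, -0.0604]), array([0.419, 0.044, 0.315]))
```

Call:
carry_out:
  plan:
    - {"rot":[0.06,0.01,0.045],"xyz":[0,-0.003,-0.015],"grip":255}
    - {"rot":[0.12,0.02,0.09],"xyz":[0,-0.006,-0.03],"grip":255}
    - {"rot":[0.18,0.03,0.135],"xyz":[0,-0.01,-0.045],"grip":255}
    - {"rot":[0.24,0.035,0.18],"xyz":[0,-0.013,-0.06],"grip":255}
    - {"rot":[0.3,0.04,0.225],"xyz":[0,-0.016,-0.06],"grip":255}
    - {"rot":[0.36,0.044,0.27],"xyz":[0,-0.02,-0.06],"grip":255}
    - {"rot":[0.419,0.044,0.315],"xyz":[-0.003,-0.022,-0.06],"grip":255}
    - {"rot":[0.419,0.044,0.315],"xyz":[-0.003,-0.022,-0.06],"grip":255}

```text
clock: 9.25
tool_pos: [0.5022, 0.1589, 0.2021]
eef_rot: [0.204, 0.876, -0.095, 0.427]
contact_force: [-0.1, 0.1, -2.3]
opening: 0.132
finger_force: 60.0
```

```bash
python3 - <<'E'
from h import *
s=r.get_state();print(snow()[0],snow()[2],s['q'])
print(wgoal(.60,.02,.18,-.8,-.2))
print(wgoal(.57,-.06,.16,-1.2,-.12))
E
```

```text
[0.5878 0.1172 0.1722] [-0.4554 -0.2529  0.0041] [-0.1939  1.1834 -1.3976  2.3735  1.5821  2.0685 -1.3775]
(array([-0.0203, -0.0376,  0.0169]), array([0.269, 0.051, 0.218]))
(array([-0.0358, -0.0801,  0.0518]), array([0.558, 0.123, 0.496]))
```

Call:
carry_out:
  plan:
    - {"rot":[0.04,0.03,0.035],"xyz":[-0.003,-0.006,0.003],"grip":255}
    - {"rot":[0.09,0.04,0.07],"xyz":[-0.006,-0.012,0.006],"grip":255}
    - {"rot":[0.14,0.05,0.11],"xyz":[-0.01,-0.018,0.008],"grip":255}
    - {"rot":[0.18,0.05,0.145],"xyz":[-0.013,-0.024,0.011],"grip":255}
    - {"rot":[0.225,0.05,0.18],"xyz":[-0.017,-0.03,0.014],"grip":255}
    - {"rot":[0.269,0.051,0.218],"xyz":[-0.02,-0.0376,0.017],"grip":255}
    - {"rot":[0.269,0.051,0.218],"xyz":[-0.02,-0.0376,0.017],"grip":255}

```text
clock: 9.83
tool_pos: [0.5089, 0.1113, 0.2065]
eef_rot: [0.354, 0.839, -0.161, 0.382]
contact_force: [-0.2, -0.6, -1.5]
opening: 0.131
finger_force: 60.0
```

```bash
python3 - <<'E'
from h import *
s=r.get_state();print(snow()[0],snow()[2],s['q'])
print(wgoal(.576,-.07,.155,-1.2,-.1))
E
```

```text
[0.574  0.0442 0.1716] [-0.7988 -0.2012 -0.003 ] [-0.1008  1.1562 -1.3815  2.1905  1.4404  2.0335 -1.4258]
(array([-0.0307, -0.0287,  0.0522]), array([0.287, 0.099, 0.281]))
```

Call:
carry_out:
  plan:
    - {"rot":[0.05,0.017,0.047],"xyz":[-0.005,-0.005,0.005],"grip":255}
    - {"rot":[0.1,0.033,0.094],"xyz":[-0.01,-0.01,0.012],"grip":255}
    - {"rot":[0.144,0.05,0.14],"xyz":[-0.015,-0.015,0.022],"grip":255}
    - {"rot":[0.19,0.066,0.187],"xyz":[-0.02,-0.02,0.032],"grip":255}
    - {"rot":[0.24,0.083,0.234],"xyz":[-0.026,-0.025,0.042],"grip":255}
    - {"rot":[0.287,0.099,0.281],"xyz":[-0.031,-0.029,0.052],"grip":255}
    - {"rot":[0.287,0.099,0.281],"xyz":[-0.031,-0.029,0.052],"grip":255}

```text
clock: 10.42
tool_pos: [0.5303, 0.0473, 0.195]
eef_rot: [0.526, 0.767, -0.207, 0.304]
contact_force: [1.3, -0.4, -1.6]
opening: 0.128
finger_force: 60.0
```

```bash
python3 - <<'E'
from h import *
s=r.get_state();print(snow()[0],snow()[2],s['q'])
u=np.array([np.cos(-1.2),np.sin(-1.2)])
for off,z,n in((-.01,.13,.1),(-.012,.11,.35),(-.015,.10,.6),(-.018,.095,.9),(-.018,.1,1.1)): print(n,*wgoal(*(CUP[:2]+off*u),z,-1.2,n))
E
```

```text
[ 0.5625 -0.0363  0.151 ] [-1.2026 -0.1005 -0.0007] [ 0.0736  1.1709 -1.3759  1.9722  1.3617  1.9959 -1.4354]
0.1 [-0.006  -0.0035  0.0059] [-0.002  0.201 -0.001]
0.35 [-0.0236 -0.0034  0.013 ] [-0.001  0.451 -0.001]
0.6 [-0.0478 -0.0033  0.0203] [-0.     0.701 -0.   ]
0.9 [-0.0798 -0.0032  0.0352] [ 0.001  1.001 -0.   ]
1.1 [-0.1054 -0.0031  0.0464] [0.001 1.201 0.   ]
```

Call:
carry_out:
  plan:
    - {"rot":[0,0.1,0],"xyz":[-0.003,-0.0035,0.003],"grip":255}
    - {"rot":[0,0.2,0],"xyz":[-0.006,-0.0035,0.006],"grip":255}
    - {"rot":[0,0.325,0],"xyz":[-0.0145,-0.0035,0.0095],"grip":255}
    - {"rot":[0,0.45,0],"xyz":[-0.0236,-0.0034,0.013],"grip":255}
    - {"rot":[0,0.575,0],"xyz":[-0.0355,-0.0033,0.0165],"grip":255}
    - {"rot":[0,0.7,0],"xyz":[-0.0478,-0.0033,0.0203],"grip":255}
    - {"rot":[0,0.7,0],"xyz":[-0.0478,-0.0033,0.0203],"grip":255}
    - {"rot":[0,0.7,0],"xyz":[-0.0478,-0.0033,0.0203],"grip":255}

```text
clock: 11.08
tool_pos: [0.5436, 0.0003, 0.2128]
eef_rot: [0.564, 0.825, -0.015, 0.023]
contact_force: [0.5, -0.5, -0.0]
opening: 0.131
finger_force: 60.0
```

```bash
python3 - <<'E'
from h import *
s=r.get_state();print(snow()[0],snow()[2],s['q'],s['contact_force'])
u=np.array([np.cos(-1.2),np.sin(-1.2)])
for off,z,n in((-.018,.095,.9),(-.018,.1,1.1)): print(n,*wgoal(*(CUP[:2]+off*u),z,-1.2,n))
E
```

```text
[ 0.5581 -0.0373  0.1215] [-1.1997  0.5981 -0.0025] [ 0.5804  1.0176 -1.4466  1.8314  1.0934  1.3695 -0.7901] [ 0.5267 -0.5429 -0.0107]
0.9 [-0.0342  0.0011 -0.0093] [-0.002  0.302  0.002]
1.1 [-0.061   0.0011 -0.0172] [-0.001  0.502  0.003]
```

Call:
carry_out:
  plan:
    - {"rot":[0,0.1,0],"xyz":[-0.011,0.001,-0.003],"grip":255}
    - {"rot":[0,0.2,0],"xyz":[-0.022,0.001,-0.006],"grip":255}
    - {"rot":[0,0.302,0],"xyz":[-0.034,0.001,-0.009],"grip":255}
    - {"rot":[0,0.302,0],"xyz":[-0.034,0.001,-0.009],"grip":255}
    - {"rot":[0,0.302,0],"xyz":[-0.034,0.001,-0.009],"grip":255}
    - {"rot":[0,0.302,0],"xyz":[-0.034,0.001,-0.009],"grip":255}

```text
clock: 11.58
tool_pos: [0.5557, -0.0253, 0.2235]
eef_rot: [0.556, 0.822, 0.07, -0.103]
contact_force: [-0.2, 0.7, -1.1]
opening: 0.127
finger_force: 60.0
```

```bash
python3 - <<'E'
from h import *
s=r.get_state();print(snow()[0],snow()[2],s['q'],s['contact_force'])
pel(True)
a=r.snapshot('top')[140:250,160:320,::-1];b=r.snapshot('side')[120:285,170:330,::-1]
cv2.imwrite('pics/ts5.png',cv2.resize(np.hstack([a,b[40:150]]),(800,275),interpolation=cv2.INTER_CUBIC))
E
```

```text
[ 0.5597 -0.0356  0.1243] [-1.1898  0.9021 -0.0025] [ 0.7356  1.075  -1.4479  1.6613  0.8534  1.3098 -0.4293] [-0.1559  0.6738 -1.1179]
top [np.float64(76.0), np.float64(-3.0), np.int32(6)] [np.float64(67.0), np.float64(-38.0), np.int32(1)] [np.float64(35.0), np.float64(-4.0), np.int32(6)] [np.float64(7.0), np.float64(-45.0), np.int32(6)] [np.float64(-7.0), np.float64(-10.0), np.int32(3)] [np.float64(-27.0), np.float64(-37.0), np.int32(2)]
side [np.float64(69.0), np.float64(-46.0), np.int32(12)] [np.float64(7.0), np.float64(-48.0), np.int32(16)] [np.float64(-43.0), np.float64(-48.0), np.int32(11)] [np.float64(-10.0), np.float64(-15.0), np.int32(14)] [np.float64(76.0), np.float64(-8.0), np.int32(17)] [np.float64(36.0), np.float64(-8.0), np.int32(19)] [np.float64(-48.0), np.float64(52.0), np.int32(2)]
```

View pics/ts5.png

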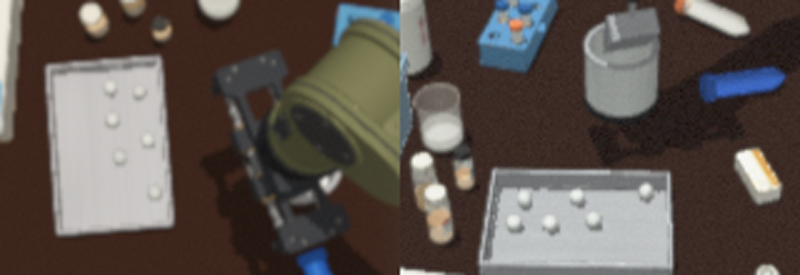

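```bash
python3 - <<'E'
from h import *
print(wgoal(.57,-.055,.17,-1.1,.75)); print(wgoal(.58,.06,.16,-.5,.65));pel(True)
E
```

```text
(array([ 0.0375, -0.0031, -0.0607]), array([ 0.015, -0.152, -0.088]))
(array([ 0.1307,  0.0118, -0.0204]), array([ 0.085, -0.241, -0.686]))
top [np.float64(76.0), np.float64(-3.0), np.int32(6)] [np.float64(67.0), np.float64(-38.0), np.int32(1)] [np.float64(35.0), np.float64(-4.0), np.int32(6)] [np.float64(7.0), np.float64(-45.0), np.int32(6)] [np.float64(-15.0), np.float64(-8.0), np.int32(1)]
side [np.float64(-88.0), np.float64(-61.0), np.int32(10)] [np.float64(68.0), np.float64(-46.0), np.int32(12)] [np.float64(7.0), np.float64(-48.0), np.int32(16)] [np.float64(76.0), np.float64(-8.0), np.int32(17)] [np.float64(36.0), np.float64(-8.0), np.int32(20)] [np.float64(-17.0), np.float64(-11.0), np.int32(14)] [np.float64(-48.0), np.float64(52.0), np.int32(2)]
```

```bash
cat >> h.py <<'E'
def seq(wps,hold=2,step=.03,ang=.1,start=None,frame='lip'):
    """wps: (x,y,z,yaw,nose) lip world (or tool pos+Rotation if frame='tool'); prints chunked rows of 8"""
    s=r.get_state(); P=np.array(s['tool_pos']);Q=R.from_quat(s['eef_rot']); rows=[]
    p,q=load() if frame=='lip' else (None,None)
    for w in wps:
        st=w[5] if len(w)>5 else step
        if frame=='lip':
            Rs=R.from_euler('z',w[3])*R.from_euler('y',w[4]); Rt=Rs*q.inv(); X=np.array(w[:3])-Rs.apply([.038,0,0])-Rt.apply(p)
        else: X,Rt=np.array(w[0]),w[1]; st=w[2] if len(w)>2 else step
        dv=(Q.inv()*Rt).as_rotvec(); n=max(1,int(np.ceil(max(np.linalg.norm(X-P)/st,np.linalg.norm(dv)/ang))))
        for i in range(1,n+1): rows.append((P+(X-P)*i/n,Q*R.from_rotvec(dv*i/n)))
        P,Q=X,Rt
    rows+=[rows[-1]]*hold
    P=np.array(s['tool_pos']);Q=R.from_quat(s['eef_rot'])
    f=lambda v:'['+', '.join(f'{round(float(a),3)+0.:g}' for a in v)+']'
    for k in range(0,len(rows),8):
        print(f'-- call {k//8+1}')
        for X,Rt in rows[k:k+8]: print('rot',f((Q.inv()*Rt).as_rotvec()),'xyz',f(Q.inv().apply(X-P)))
        P,Q=rows[min(k+7,len(rows)-1)]
def L(x,y,z): return list(from_tray([x,y,z]))
E
python3 - <<'E'
from h import *
seq([(.57,-.055,.17,-1.1,.8),(*L(.0,-.06,.17),-.4,.65),(*L(-.03,-.027,.08),TY,.6)],hold=2,step=.035,ang=.12)
E
```

```text
-- call 1
rot [0.006, -0.034, -0.03] xyz [0.011, -0.001, -0.021]
rot [0.012, -0.068, -0.06] xyz [0.022, -0.002, -0.043]
rot [0.018, -0.102, -0.09] xyz [0.033, -0.003, -0.064]
rot [0.031, -0.125, -0.206] xyz [0.053, 0.005, -0.058]
rot [0.044, -0.148, -0.322] xyz [0.072, 0.012, -0.051]
rot [0.058, -0.171, -0.438] xyz [0.092, 0.02, -0.045]
rot [0.071, -0.193, -0.555] xyz [0.111, 0.027, -0.039]
rot [0.084, -0.215, -0.671] xyz [0.131, 0.035, -0.032]
-- call 2
rot [0.008, -0.024, -0.117] xyz [0.011, 0.019, 0.002]
rot [0.006, -0.033, -0.213] xyz [0.018, 0.014, 0.021]
rot [0.004, -0.042, -0.309] xyz [0.025, 0.009, 0.039]
rot [0.002, -0.051, -0.405] xyz [0.032, 0.005, 0.058]
rot [0, -0.06, -0.501] xyz [0.039, 0, 0.077]
rot [-0.002, -0.068, -0.597] xyz [0.046, -0.004, 0.096]
rot [-0.002, -0.068, -0.597] xyz [0.046, -0.004, 0.096]
rot [-0.002, -0.068, -0.597] xyz [0.046, -0.004, 0.096]
```

Call:
carry_out:
  plan:
    - {"rot":[0.006,-0.034,-0.03],"xyz":[0.011,-0.001,-0.021],"grip":255}
    - {"rot":[0.012,-0.068,-0.06],"xyz":[0.022,-0.002,-0.043],"grip":255}
    - {"rot":[0.018,-0.102,-0.09],"xyz":[0.033,-0.003,-0.064],"grip":255}
    - {"rot":[0.031,-0.125,-0.206],"xyz":[0.053,0.005,-0.058],"grip":255}
    - {"rot":[0.044,-0.148,-0.322],"xyz":[0.072,0.012,-0.051],"grip":255}
    - {"rot":[0.058,-0.171,-0.438],"xyz":[0.092,0.02,-0.045],"grip":255}
    - {"rot":[0.071,-0.193,-0.555],"xyz":[0.111,0.027,-0.039],"grip":255}
    - {"rot":[0.084,-0.215,-0.671],"xyz":[0.131,0.035,-0.032],"grip":255}

```text
clock: 12.55
tool_pos: [0.5459, 0.0971, 0.288]
eef_rot: [0.255, 0.967, 0.008, -0.009]
contact_force: [0.7, 0.2, -1.0]
opening: 0.13
finger_force: 60.0
```

Call:
carry_out:
  plan:
    - {"rot":[0.008,-0.024,-0.117],"xyz":[0.011,0.019,0.002],"grip":255}
    - {"rot":[0.006,-0.033,-0.213],"xyz":[0.018,0.014,0.021],"grip":255}
    - {"rot":[0.004,-0.042,-0.309],"xyz":[0.025,0.009,0.039],"grip":255}
    - {"rot":[0.002,-0.051,-0.405],"xyz":[0.032,0.005,0.058],"grip":255}
    - {"rot":[0,-0.06,-0.501],"xyz":[0.039,0,0.077],"grip":255}
    - {"rot":[-0.002,-0.068,-0.597],"xyz":[0.046,-0.004,0.096],"grip":255}
    - {"rot":[-0.002,-0.068,-0.597],"xyz":[0.046,-0.004,0.096],"grip":255}
    - {"rot":[-0.002,-0.068,-0.597],"xyz":[0.046,-0.004,0.096],"grip":255}

```text
clock: 13.22
tool_pos: [0.5025, 0.1173, 0.1925]
eef_rot: [-0.037, 0.999, 0.003, 0.025]
contact_force: [0.6, 0.4, -0.7]
opening: 0.132
finger_force: 60.0
```

```bash
python3 - <<'E'
from h import *
print(lnow(),r.get_state()['q']); pel(True)
E
```

```text
(array([-0.0294, -0.0278,  0.0795]), array([0.0769, 0.6021, 0.0012])) [ 0.3985  1.0164 -1.4454  1.9591  1.135   1.2554  0.1802]
top [np.float64(76.0), np.float64(-3.0), np.int32(6)] [np.float64(67.0), np.float64(-38.0), np.int32(1)] [np.float64(35.0), np.float64(-4.0), np.int32(6)] [np.float64(7.0), np.float64(-45.0), np.int32(6)]
side [np.float64(-88.0), np.float64(-58.0), np.int32(7)] [np.float64(69.0), np.float64(-46.0), np.int32(13)] [np.float64(7.0), np.float64(-48.0), np.int32(16)] [np.float64(76.0), np.float64(-8.0), np.int32(17)] [np.float64(36.0), np.float64(-8.0), np.int32(20)] [np.float64(-18.0), np.float64(-7.0), np.int32(17)] [np.float64(-48.0), np.float64(52.0), np.int32(2)]
```

```bash
python3 - <<'E'
from h import *
y=-.025
seq([(*L(-.037,y,.015),TY,.6),(*L(-.037,y,.0035),TY,.6,.012),(*L(.0,y,.003),TY,.45,.012),(*L(.04,y,.003),TY,.25,.012),(*L(.07,y,.003),TY,.1,.012),(*L(.09,y,.003),TY,.04,.01),(*L(.1,y,.003),TY,.02,.005)],hold=2)
E
```

```text
-- call 1
rot [0.001, 0, -0.002] xyz [0.004, 0.001, 0.022]
rot [0.001, 0.001, -0.004] xyz [0.009, 0.001, 0.044]
rot [0.002, 0.001, -0.006] xyz [0.013, 0.002, 0.066]
rot [0.002, 0.001, -0.006] xyz [0.014, 0.002, 0.077]
rot [0.002, -0.049, -0.006] xyz [0.007, 0.002, 0.082]
rot [0.002, -0.099, -0.006] xyz [0, 0.002, 0.086]
rot [0.001, -0.149, -0.006] xyz [-0.007, 0.002, 0.091]
rot [0.001, -0.216, -0.007] xyz [-0.014, 0.002, 0.097]
-- call 2
rot [0, -0.067, 0] xyz [-0.005, 0, 0.008]
rot [0, -0.133, 0] xyz [-0.01, 0, 0.016]
rot [0, -0.183, 0] xyz [-0.015, 0, 0.023]
rot [0, -0.233, -0.001] xyz [-0.02, 0, 0.03]
rot [-0.001, -0.283, -0.001] xyz [-0.024, 0, 0.038]
rot [-0.001, -0.313, -0.001] xyz [-0.031, 0, 0.043]
rot [-0.001, -0.343, -0.001] xyz [-0.038, 0, 0.049]
rot [-0.001, -0.353, -0.001] xyz [-0.042, 0, 0.051]
-- call 3
rot [0, -0.01, 0] xyz [-0.003, 0, 0.004]
rot [0, -0.01, 0] xyz [-0.003, 0, 0.004]
rot [0, -0.01, 0] xyz [-0.003, 0, 0.004]
```

Call:
carry_out:
  plan:
    - {"rot":[0.001,0,-0.002],"xyz":[0.004,0.001,0.022],"grip":255}
    - {"rot":[0.001,0.001,-0.004],"xyz":[0.009,0.001,0.044],"grip":255}
    - {"rot":[0.002,0.001,-0.006],"xyz":[0.013,0.002,0.066],"grip":255}
    - {"rot":[0.002,0.001,-0.006],"xyz":[0.014,0.002,0.077],"grip":255}
    - {"rot":[0.002,-0.049,-0.006],"xyz":[0.007,0.002,0.082],"grip":255}
    - {"rot":[0.002,-0.099,-0.006],"xyz":[0,0.002,0.086],"grip":255}
    - {"rot":[0.001,-0.149,-0.006],"xyz":[-0.007,0.002,0.091],"grip":255}
    - {"rot":[0.001,-0.216,-0.007],"xyz":[-0.014,0.002,0.097],"grip":255}

```text
clock: 13.98
tool_pos: [0.5244, 0.1218, 0.0983]
eef_rot: [-0.038, 0.99, 0.007, 0.136]
contact_force: [0.3, -0.9, -1.8]
opening: 0.128
finger_force: 60.0
```

Call:
carry_out:
  plan:
    - {"rot":[0,-0.067,0],"xyz":[-0.005,0,0.008],"grip":255}
    - {"rot":[0,-0.133,0],"xyz":[-0.01,0,0.016],"grip":255}
    - {"rot":[0,-0.183,0],"xyz":[-0.015,0,0.023],"grip":255}
    - {"rot":[0,-0.233,-0.001],"xyz":[-0.02,0,0.03],"grip":255}
    - {"rot":[-0.001,-0.283,-0.001],"xyz":[-0.024,0,0.038],"grip":255}
    - {"rot":[-0.001,-0.283,-0.001],"xyz":[-0.024,0,0.038],"grip":255}

```text
clock: 14.48
tool_pos: [0.5541, 0.1237, 0.0649]
eef_rot: [-0.04, 0.962, 0.012, 0.271]
contact_force: [-0.3, 0.8, -1.4]
opening: 0.132
finger_force: 60.0
```

```bash
python3 - <<'E'
from h import *
print(lnow(),r.get_state()['contact_force']); pel(True)
y=-.025
seq([(*L(.09,y,.003),TY,.04,.01),(*L(.1,y,.003),TY,.02,.005),(*L(.099,y,.007),TY,-.15,.01,),(*L(.097,y,.012),TY,-.27)],hold=2)
E
```

```text
(array([ 0.068 , -0.0251, -0.0003]), array([ 0.0831,  0.1034, -0.0014])) [-0.2531  0.7626 -1.4069]
top [np.float64(94.0), np.float64(-45.0), np.int32(2)] [np.float64(92.0), np.float64(-9.0), np.int32(2)] [np.float64(89.0), np.float64(-28.0), np.int32(1)] [np.float64(83.0), np.float64(10.0), np.int32(1)] [np.float64(75.0), np.float64(-11.0), np.int32(1)]
side [np.float64(92.0), np.float64(-41.0), np.int32(22)] [np.float64(77.0), np.float64(-20.0), np.int32(18)] [np.float64(93.0), np.float64(-14.0), np.int32(11)] [np.float64(82.0), np.float64(4.0), np.int32(12)] [np.float64(-48.0), np.float64(52.0), np.int32(2)]
-- call 1
rot [0, -0.031, 0.001] xyz [-0.005, 0, 0.007]
rot [0.001, -0.062, 0.002] xyz [-0.011, 0, 0.014]
rot [0.001, -0.072, 0.002] xyz [-0.014, 0, 0.017]
rot [0.001, -0.082, 0.002] xyz [-0.017, 0, 0.021]
rot [0.001, -0.167, 0.001] xyz [-0.009, 0, 0.026]
rot [0, -0.252, 0.001] xyz [-0.001, 0, 0.031]
rot [0, -0.312, 0.001] xyz [0.004, 0, 0.034]
rot [0, -0.372, 0.001] xyz [0.009, 0, 0.037]
-- call 2
rot [0, 0, 0] xyz [0, 0, 0]
rot [0, 0, 0] xyz [0, 0, 0]
```

```bash
python3 - <<'E'
from h import *
y=-.020
seq([(*L(.069,y,.001),TY,.08,.01),(*L(.09,y,.001),TY,.04,.01),(*L(.1,y,.001),TY,.02,.005),(*L(.1,y,.001),TY,.02,.005)],hold=2)
E
```

```text
-- call 1
rot [0.001, -0.022, 0.002] xyz [0.004, 0.005, 0.002]
rot [0.001, -0.042, 0.002] xyz [-0.003, 0.005, 0.009]
rot [0.001, -0.062, 0.002] xyz [-0.01, 0.005, 0.016]
rot [0.001, -0.072, 0.002] xyz [-0.013, 0.005, 0.019]
rot [0.001, -0.082, 0.002] xyz [-0.016, 0.005, 0.022]
rot [0.001, -0.082, 0.002] xyz [-0.016, 0.005, 0.022]
rot [0.001, -0.082, 0.002] xyz [-0.016, 0.005, 0.022]
rot [0.001, -0.082, 0.002] xyz [-0.016, 0.005, 0.022]
```

Call:
carry_out:
  plan:
    - {"rot":[0.001,-0.022,0.002],"xyz":[0.004,0.005,0.002],"grip":255}
    - {"rot":[0.001,-0.042,0.002],"xyz":[-0.003,0.005,0.009],"grip":255}
    - {"rot":[0.001,-0.062,0.002],"xyz":[-0.01,0.005,0.016],"grip":255}
    - {"rot":[0.001,-0.072,0.002],"xyz":[-0.013,0.005,0.019],"grip":255}
    - {"rot":[0.001,-0.082,0.002],"xyz":[-0.016,0.005,0.022],"grip":255}
    - {"rot":[0.001,-0.082,0.002],"xyz":[-0.017,0.005,0.022],"grip":255}
    - {"rot":[0.001,-0.082,0.002],"xyz":[-0.017,0.005,0.022],"grip":255}

```text
clock: 15.17
tool_pos: [0.5782, 0.1306, 0.0563]
eef_rot: [-0.039, 0.95, 0.014, 0.309]
contact_force: [-10.0, -1.8, 1.4]
opening: 0.132
finger_force: 60.0
```

```bash
python3 - <<'E'
from h import *
print(lnow(),r.get_state()['contact_force']); pel(True)
y=-.02
seq([(*L(.099,y,.007),TY,-.15,.01,),(*L(.097,y,.012),TY,-.27),(*L(.09,y,.05),TY,-.27)],hold=2)
E
```

```text
(array([ 0.0973, -0.0201,  0.0005]), array([ 0.0827,  0.0248, -0.0008])) [-10.0051  -1.7655   1.367 ]
top [np.float64(95.0), np.float64(-4.0), np.int32(3)] [np.float64(88.0), np.float64(-57.0), np.int32(3)] [np.float64(92.0), np.float64(24.0), np.int32(4)] [np.float64(85.0), np.float64(-29.0), np.int32(4)] [np.float64(79.0), np.float64(-10.0), np.int32(3)]
side [np.float64(88.0), np.float64(-61.0), np.int32(12)] [np.float64(84.0), np.float64(-30.0), np.int32(29)] [np.float64(95.0), np.float64(-14.0), np.int32(11)] [np.float64(92.0), np.float64(19.0), np.int32(15)]
-- call 1
rot [0, -0.087, 0.001] xyz [0.007, 0, 0.004]
rot [0.001, -0.175, 0.002] xyz [0.014, 0, 0.009]
rot [0.001, -0.235, 0.002] xyz [0.019, 0, 0.012]
rot [0.001, -0.295, 0.002] xyz [0.024, 0, 0.015]
rot [0.001, -0.295, 0.002] xyz [0.016, 0, -0.003]
rot [0.001, -0.295, 0.002] xyz [0.008, 0, -0.02]
rot [0.001, -0.295, 0.002] xyz [0.008, 0, -0.02]
rot [0.001, -0.295, 0.002] xyz [0.008, 0, -0.02]
```

```bash
python3 - <<'E'
from h import *
y=-.02
seq([(*L(.099,y,.007),TY,-.15,.01,),(*L(.097,y,.012),TY,-.27),(*L(.09,y,.05),TY,-.27)]+[(*L(.09,y,.05),TY,-.27)]*2+[(*L(.066,.028,.04),TY,-.25,.02),(*L(.066,.028,.02),TY,-.15),(*L(.066,.028,.005),TY,-.0),],hold=2)
E
```

```text
-- call 1
rot [0, -0.087, 0.001] xyz [0.007, 0, 0.004]
rot [0.001, -0.175, 0.002] xyz [0.014, 0, 0.009]
rot [0.001, -0.235, 0.002] xyz [0.019, 0, 0.012]
rot [0.001, -0.295, 0.002] xyz [0.024, 0, 0.015]
rot [0.001, -0.295, 0.002] xyz [0.016, 0, -0.003]
rot [0.001, -0.295, 0.002] xyz [0.008, 0, -0.02]
rot [0.001, -0.295, 0.002] xyz [0.008, 0, -0.02]
rot [0.001, -0.295, 0.002] xyz [0.008, 0, -0.02]
-- call 2
rot [0, 0.007, 0] xyz [0.007, 0.016, -0.005]
rot [0, 0.013, 0] xyz [0.013, 0.032, -0.01]
rot [0, 0.02, 0] xyz [0.02, 0.048, -0.014]
rot [0, 0.12, 0] xyz [0.024, 0.048, -0.008]
rot [0, 0.195, 0] xyz [0.021, 0.048, -0.006]
rot [0.001, 0.27, 0.001] xyz [0.017, 0.048, -0.005]
rot [0.001, 0.27, 0.001] xyz [0.017, 0.048, -0.005]
rot [0.001, 0.27, 0.001] xyz [0.017, 0.048, -0.005]
```

Call:
carry_out:
  plan:
    - {"rot":[0,-0.087,0.001],"xyz":[0.007,0,0.004],"grip":255}
    - {"rot":[0.001,-0.175,0.002],"xyz":[0.014,0,0.009],"grip":255}
    - {"rot":[0.001,-0.235,0.002],"xyz":[0.019,0,0.012],"grip":255}
    - {"rot":[0.001,-0.295,0.002],"xyz":[0.024,0,0.015],"grip":255}
    - {"rot":[0.001,-0.295,0.002],"xyz":[0.016,0,-0.003],"grip":255}
    - {"rot":[0.001,-0.295,0.002],"xyz":[0.008,0,-0.02],"grip":255}
    - {"rot":[0.001,-0.295,0.002],"xyz":[0.008,0,-0.02],"grip":255}
    - {"rot":[0.001,-0.295,0.002],"xyz":[0.008,0,-0.02],"grip":255}

```text
clock: 15.93
tool_pos: [0.5634, 0.13, 0.0693]
eef_rot: [-0.034, 0.893, 0.019, 0.448]
contact_force: [0.2, -1.2, -1.0]
opening: 0.132
finger_force: 60.0
```

```bash
python3 - <<'E'
from h import *
print(lnow(),r.get_state()['q']); pel(True)
y=-.02
seq([(*L(.066,.028,.04),TY,-.25,.02),(*L(.066,.028,.02),TY,-.15),(*L(.066,.028,.005),TY,-.0),],hold=2)
E
```

```text
(array([ 0.0937, -0.0202,  0.0522]), array([ 0.0765, -0.2783,  0.0013])) [ 0.113   1.4689 -1.1     2.5435  2.5403  1.9253 -0.8164]
top [np.float64(92.0), np.float64(24.0), np.int32(4)] [np.float64(86.0), np.float64(-23.0), np.int32(5)] [np.float64(84.0), np.float64(-50.0), np.int32(5)] [np.float64(45.0), np.float64(3.0), np.int32(1)]
side [np.float64(38.0), np.float64(-55.0), np.int32(17)] [np.float64(92.0), np.float64(20.0), np.int32(16)] [np.float64(-48.0), np.float64(52.0), np.int32(2)]
-- call 1
rot [-0.001, 0.009, -0.001] xyz [0.007, 0.016, -0.006]
rot [-0.002, 0.018, -0.002] xyz [0.015, 0.032, -0.011]
rot [-0.003, 0.027, -0.002] xyz [0.022, 0.049, -0.017]
rot [-0.003, 0.127, -0.002] xyz [0.026, 0.049, -0.011]
rot [-0.003, 0.202, -0.002] xyz [0.023, 0.049, -0.009]
rot [-0.003, 0.277, -0.002] xyz [0.019, 0.049, -0.008]
rot [-0.003, 0.277, -0.002] xyz [0.019, 0.049, -0.008]
rot [-0.003, 0.277, -0.002] xyz [0.019, 0.049, -0.008]
```

```bash
python3 - <<'E'
from h import *
a=r.snapshot('top')[140:250,160:290,::-1];b=r.snapshot('side')[190:300,170:300,::-1]
cv2.imwrite('pics/ts6.png',cv2.resize(np.hstack([a,b]),(796,338),interpolation=cv2.INTER_CUBIC))
E
```

```text
(no output)
```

View pics/ts6.png

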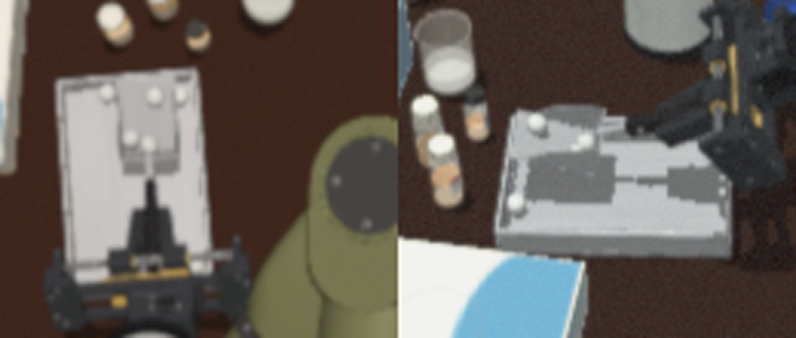

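```bash
python3 - <<'E'
from h import *
y=.004
seq([(*L(.07,y,.04),TY,-.27,.015),(*L(.066,y,.02),TY,-.15,.015),(*L(.066,y,.003),TY,.0),(*L(.09,y,.001),TY,.02,.006),(*L(.1,y,.001),TY,.02,.004)],hold=2,ang=.06)
E
```

```text
-- call 1
rot [-0.001, 0.002, -0.001] xyz [0.007, 0.008, -0.004]
rot [-0.002, 0.004, -0.001] xyz [0.014, 0.016, -0.008]
rot [-0.003, 0.006, -0.002] xyz [0.021, 0.025, -0.013]
rot [-0.003, 0.066, -0.002] xyz [0.023, 0.025, -0.012]
rot [-0.003, 0.126, -0.002] xyz [0.025, 0.025, -0.011]
rot [-0.003, 0.176, -0.002] xyz [0.023, 0.025, -0.009]
rot [-0.003, 0.226, -0.002] xyz [0.022, 0.025, -0.008]
rot [-0.003, 0.276, -0.002] xyz [0.02, 0.025, -0.007]
-- call 2
rot [0, 0.004, 0] xyz [-0.004, 0, 0.003]
rot [0, 0.008, 0] xyz [-0.008, 0, 0.006]
rot [0, 0.012, 0] xyz [-0.012, 0, 0.009]
rot [0, 0.016, 0] xyz [-0.016, 0, 0.012]
rot [0, 0.02, 0] xyz [-0.02, 0, 0.015]
rot [0, 0.02, 0] xyz [-0.023, 0, 0.017]
rot [0, 0.02, 0] xyz [-0.025, 0, 0.019]
rot [0, 0.02, 0] xyz [-0.028, 0, 0.021]
-- call 3
rot [0, 0, 0] xyz [0, 0, 0]
rot [0, 0, 0] xyz [0, 0, 0]
```

Call:
carry_out:
  plan:
    - {"rot":[-0.001,0.002,-0.001],"xyz":[0.007,0.008,-0.004],"grip":255}
    - {"rot":[-0.002,0.004,-0.001],"xyz":[0.014,0.016,-0.008],"grip":255}
    - {"rot":[-0.003,0.006,-0.002],"xyz":[0.021,0.025,-0.013],"grip":255}
    - {"rot":[-0.003,0.066,-0.002],"xyz":[0.023,0.025,-0.012],"grip":255}
    - {"rot":[-0.003,0.126,-0.002],"xyz":[0.025,0.025,-0.011],"grip":255}
    - {"rot":[-0.003,0.176,-0.002],"xyz":[0.023,0.025,-0.009],"grip":255}
    - {"rot":[-0.003,0.226,-0.002],"xyz":[0.022,0.025,-0.008],"grip":255}
    - {"rot":[-0.003,0.276,-0.002],"xyz":[0.02,0.025,-0.007],"grip":255}

```text
clock: 16.8
tool_pos: [0.5426, 0.1526, 0.0556]
eef_rot: [-0.038, 0.947, 0.015, 0.318]
contact_force: [-0.2, 0.0, -1.4]
opening: 0.131
finger_force: 60.0
```

Call:
carry_out:
  plan:
    - {"rot":[0,0.004,0],"xyz":[-0.004,0,0.003],"grip":255}
    - {"rot":[0,0.008,0],"xyz":[-0.008,0,0.006],"grip":255}
    - {"rot":[0,0.012,0],"xyz":[-0.012,0,0.009],"grip":255}
    - {"rot":[0,0.016,0],"xyz":[-0.016,0,0.012],"grip":255}
    - {"rot":[0,0.02,0],"xyz":[-0.02,0,0.015],"grip":255}
    - {"rot":[0,0.02,0],"xyz":[-0.023,0,0.017],"grip":255}
    - {"rot":[0,0.02,0],"xyz":[-0.025,0,0.019],"grip":255}
    - {"rot":[0,0.02,0],"xyz":[-0.028,0,0.021],"grip":255}

```text
clock: 17.47
tool_pos: [0.5761, 0.156, 0.0558]
eef_rot: [-0.04, 0.95, 0.015, 0.309]
contact_force: [-14.8, -2.8, 5.3]
opening: 0.134
finger_force: 60.0
```

```bash
python3 - <<'E'
from h import *
print(lnow(),r.get_state()['contact_force']); pel(True)
y=.004
seq([(*L(.099,y,.007),TY,-.15,.01,),(*L(.095,y,.012),TY,-.3),(*L(.085,y,.05),TY,-.3)],hold=2)
E
```

```text
(array([0.0973, 0.0057, 0.0001]), array([0.085 , 0.0236, 0.0003])) [-14.8443  -2.839    5.3262]
top [np.float64(93.0), np.float64(26.0), np.int32(6)] [np.float64(84.0), np.float64(-50.0), np.int32(7)] [np.float64(56.0), np.float64(-1.0), np.int32(6)] [np.float64(39.0), np.float64(-12.0), np.int32(2)] [np.float64(38.0), np.float64(15.0), np.int32(4)]
side [np.float64(85.0), np.float64(-53.0), np.int32(11)] [np.float64(39.0), np.float64(-18.0), np.int32(12)] [np.float64(56.0), np.float64(-8.0), np.int32(16)] [np.float64(39.0), np.float64(5.0), np.int32(10)] [np.float64(94.0), np.float64(18.0), np.int32(15)] [np.float64(-48.0), np.float64(52.0), np.int32(2)]
-- call 1
rot [0.001, -0.087, 0.001] xyz [0.007, 0, 0.004]
rot [0.003, -0.174, 0.003] xyz [0.014, -0.001, 0.008]
rot [0.003, -0.249, 0.002] xyz [0.021, -0.001, 0.012]
rot [0.003, -0.324, 0.002] xyz [0.028, -0.001, 0.016]
rot [0.003, -0.324, 0.002] xyz [0.021, -0.001, -0.003]
rot [0.003, -0.324, 0.002] xyz [0.014, -0.001, -0.021]
rot [0.003, -0.324, 0.002] xyz [0.014, -0.001, -0.021]
rot [0.003, -0.324, 0.002] xyz [0.014, -0.001, -0.021]
```

```bash
python3 - <<'E'
from h import *
y=.004
seq([(*L(.099,y,.007),TY,-.15,.01,),(*L(.095,y,.012),TY,-.3),(*L(.085,y,.05),TY,-.3)]+[(*L(.085,y,.05),TY,-.3)]*2+[(*L(.07,-.036,.04),TY,-.29,.015),(*L(.058,-.036,.02),TY,-.15,.015),(*L(.058,-.036,.003),TY,.0,.03)],hold=1,ang=.1)
E
```

```text
-- call 1
rot [0.001, -0.087, 0.001] xyz [0.007, 0, 0.004]
rot [0.003, -0.174, 0.003] xyz [0.014, -0.001, 0.008]
rot [0.003, -0.249, 0.002] xyz [0.021, -0.001, 0.012]
rot [0.003, -0.324, 0.002] xyz [0.028, -0.001, 0.016]
rot [0.003, -0.324, 0.002] xyz [0.021, -0.001, -0.003]
rot [0.003, -0.324, 0.002] xyz [0.014, -0.001, -0.021]
rot [0.003, -0.324, 0.002] xyz [0.014, -0.001, -0.021]
rot [0.003, -0.324, 0.002] xyz [0.014, -0.001, -0.021]
-- call 2
rot [0, 0.003, 0] xyz [0.005, -0.013, -0.002]
rot [0, 0.007, 0] xyz [0.01, -0.027, -0.005]
rot [0, 0.01, 0] xyz [0.016, -0.04, -0.007]
rot [0, 0.08, 0] xyz [0.019, -0.04, -0.01]
rot [0, 0.15, 0] xyz [0.022, -0.04, -0.013]
rot [0, 0.225, 0.001] xyz [0.019, -0.04, -0.011]
rot [0.001, 0.3, 0.001] xyz [0.017, -0.04, -0.009]
rot [0.001, 0.3, 0.001] xyz [0.017, -0.04, -0.009]
```

Call:
carry_out:
  plan:
    - {"rot":[0.001,-0.087,0.001],"xyz":[0.007,0,0.004],"grip":255}
    - {"rot":[0.003,-0.174,0.003],"xyz":[0.014,-0.001,0.008],"grip":255}
    - {"rot":[0.003,-0.249,0.002],"xyz":[0.021,-0.001,0.012],"grip":255}
    - {"rot":[0.003,-0.324,0.002],"xyz":[0.028,-0.001,0.016],"grip":255}
    - {"rot":[0.003,-0.324,0.002],"xyz":[0.021,-0.001,-0.003],"grip":255}
    - {"rot":[0.003,-0.324,0.002],"xyz":[0.014,-0.001,-0.021],"grip":255}
    - {"rot":[0.003,-0.324,0.002],"xyz":[0.014,-0.001,-0.021],"grip":255}
    - {"rot":[0.003,-0.324,0.002],"xyz":[0.014,-0.001,-0.021],"grip":255}

```text
clock: 18.23
tool_pos: [0.5542, 0.1539, 0.0656]
eef_rot: [-0.035, 0.887, 0.02, 0.46]
contact_force: [0.2, -0.4, -1.4]
opening: 0.128
finger_force: 60.0
```

Call:
carry_out:
  plan:
    - {"rot":[0,0.003,0],"xyz":[0.005,-0.013,-0.002],"grip":255}
    - {"rot":[0,0.007,0],"xyz":[0.01,-0.027,-0.005],"grip":255}
    - {"rot":[0,0.01,0],"xyz":[0.016,-0.04,-0.007],"grip":255}
    - {"rot":[0,0.08,0],"xyz":[0.019,-0.04,-0.01],"grip":255}
    - {"rot":[0,0.15,0],"xyz":[0.022,-0.04,-0.013],"grip":255}
    - {"rot":[0,0.225,0.001],"xyz":[0.019,-0.04,-0.011],"grip":255}
    - {"rot":[0.001,0.3,0.001],"xyz":[0.017,-0.04,-0.009],"grip":255}
    - {"rot":[0.001,0.3,0.001],"xyz":[0.017,-0.04,-0.009],"grip":255}

```text
clock: 18.9
tool_pos: [0.5437, 0.1107, 0.0589]
eef_rot: [-0.033, 0.945, 0.013, 0.324]
contact_force: [1.3, -0.3, -1.3]
opening: 0.129
finger_force: 60.0
```

```bash
python3 - <<'E'
from h import *
print(lnow(),r.get_state()['contact_force']); pel(True)
y=-.036
seq([(*L(.088,y,.001),TY,.02,.007),(*L(.1,y,.001),TY,.02,.005)]+[(*L(.1,y,.001),TY,.02,.005)]+[(*L(.099,y,.007),TY,-.15,.01,),(*L(.095,y,.012),TY,-.3),(*L(.085,y,.05),TY,-.3)],hold=2)
E
```

```text
(array([ 0.063 , -0.0386,  0.007 ]), array([ 0.0709, -0.0077,  0.0008])) [ 1.2634 -0.341  -1.3175]
top [np.float64(84.0), np.float64(-50.0), np.int32(7)] [np.float64(29.0), np.float64(-17.0), np.int32(2)] [np.float64(28.0), np.float64(-50.0), np.int32(2)] [np.float64(10.0), np.float64(-47.0), np.int32(5)] [np.float64(10.0), np.float64(-24.0), np.int32(4)]
side [np.float64(31.0), np.float64(-68.0), np.int32(10)] [np.float64(10.0), np.float64(-63.0), np.int32(14)] [np.float64(85.0), np.float64(-53.0), np.int32(11)] [np.float64(13.0), np.float64(-42.0), np.int32(10)] [np.float64(34.0), np.float64(-38.0), np.int32(12)] [np.float64(-48.0), np.float64(52.0), np.int32(2)]
-- call 1
rot [-0.001, 0.005, -0.001] xyz [-0.004, 0, 0.004]
rot [-0.002, 0.011, -0.001] xyz [-0.009, 0.001, 0.007]
rot [-0.003, 0.016, -0.002] xyz [-0.013, 0.001, 0.011]
rot [-0.003, 0.022, -0.003] xyz [-0.018, 0.001, 0.014]
rot [-0.004, 0.027, -0.003] xyz [-0.022, 0.002, 0.018]
rot [-0.004, 0.027, -0.003] xyz [-0.026, 0.002, 0.021]
rot [-0.004, 0.027, -0.003] xyz [-0.029, 0.002, 0.023]
rot [-0.004, 0.027, -0.003] xyz [-0.032, 0.002, 0.025]
-- call 2
rot [0, 0, 0] xyz [0, 0, 0]
rot [0, -0.085, 0] xyz [0.008, 0, 0.004]
rot [0, -0.17, 0] xyz [0.016, 0, 0.007]
rot [0, -0.245, -0.001] xyz [0.023, 0, 0.011]
rot [-0.001, -0.32, -0.001] xyz [0.031, 0, 0.015]
rot [-0.001, -0.32, -0.001] xyz [0.024, 0, -0.004]
rot [-0.001, -0.32, -0.001] xyz [0.016, 0, -0.022]
rot [-0.001, -0.32, -0.001] xyz [0.016, 0, -0.022]
-- call 3
rot [0, 0, 0] xyz [0, 0, 0]
```

Call:
carry_out:
  plan:
    - {"rot":[-0.001,0.005,-0.001],"xyz":[-0.004,0.001,0.004],"grip":255}
    - {"rot":[-0.002,0.011,-0.001],"xyz":[-0.009,0.002,0.007],"grip":255}
    - {"rot":[-0.003,0.016,-0.002],"xyz":[-0.013,0.002,0.011],"grip":255}
    - {"rot":[-0.003,0.022,-0.003],"xyz":[-0.018,0.002,0.014],"grip":255}
    - {"rot":[-0.004,0.027,-0.003],"xyz":[-0.022,0.002,0.018],"grip":255}
    - {"rot":[-0.004,0.027,-0.003],"xyz":[-0.026,0.002,0.021],"grip":255}
    - {"rot":[-0.004,0.027,-0.003],"xyz":[-0.029,0.002,0.023],"grip":255}
    - {"rot":[-0.004,0.027,-0.003],"xyz":[-0.032,0.002,0.025],"grip":255}

```text
clock: 19.67
tool_pos: [0.5781, 0.1167, 0.0551]
eef_rot: [-0.04, 0.951, 0.015, 0.307]
contact_force: [-19.2, -3.1, 7.7]
opening: 0.126
finger_force: 60.0
```

Call:
carry_out:
  plan:
    - {"rot":[0,0,0],"xyz":[0,0,0],"grip":255}
    - {"rot":[0,-0.085,0],"xyz":[0.008,0,0.004],"grip":255}
    - {"rot":[0,-0.17,0],"xyz":[0.016,0,0.007],"grip":255}
    - {"rot":[0,-0.245,-0.001],"xyz":[0.023,0,0.011],"grip":255}
    - {"rot":[-0.001,-0.32,-0.001],"xyz":[0.031,0,0.015],"grip":255}
    - {"rot":[-0.001,-0.32,-0.001],"xyz":[0.024,0,-0.004],"grip":255}
    - {"rot":[-0.001,-0.32,-0.001],"xyz":[0.016,0,-0.022],"grip":255}
    - {"rot":[-0.001,-0.32,-0.001],"xyz":[0.016,0,-0.022],"grip":255}

```text
clock: 20.33
tool_pos: [0.5616, 0.1185, 0.0635]
eef_rot: [-0.035, 0.889, 0.023, 0.456]
contact_force: [1.2, 0.3, -0.8]
opening: 0.129
finger_force: 60.0
```

```bash
python3 - <<'E'
from h import *
print(lnow(),r.get_state()['contact_force'],r.get_state()['q']); pel(True)
seq([(*L(.08,-.03,.12),TY,-.3,.03),(*L(0.03,-.0,.15),-.5,-.28,.03)],hold=1)
E
```

```text
(array([ 0.0911, -0.0307,  0.0487]), array([ 0.0811, -0.2952,  0.006 ])) [ 1.202   0.2821 -0.84  ] [ 0.2375  1.6784 -1.3698  2.5586  2.617   2.0885 -0.463 ]
top [np.float64(68.0), np.float64(-26.0), np.int32(1)] [np.float64(54.0), np.float64(-42.0), np.int32(2)] [np.float64(53.0), np.float64(-8.0), np.int32(2)] [np.float64(36.0), np.float64(-13.0), np.int32(4)] [np.float64(35.0), np.float64(-39.0), np.int32(1)]
side [np.float64(50.0), np.float64(-60.0), np.int32(7)] [np.float64(35.0), np.float64(-60.0), np.int32(4)] [np.float64(-48.0), np.float64(52.0), np.int32(2)]
-- call 1
rot [0.001, -0.002, -0.001] xyz [-0.017, 0.001, -0.017]
rot [0.001, -0.004, -0.001] xyz [-0.035, 0.002, -0.034]
rot [0.002, -0.005, -0.002] xyz [-0.052, 0.003, -0.051]
rot [0.08, -0.002, 0.055] xyz [-0.054, 0.021, -0.058]
rot [0.158, 0, 0.112] xyz [-0.055, 0.038, -0.065]
rot [0.236, 0.003, 0.169] xyz [-0.057, 0.055, -0.072]
rot [0.314, 0.006, 0.226] xyz [-0.058, 0.072, -0.079]
rot [0.392, 0.009, 0.283] xyz [-0.06, 0.089, -0.085]
-- call 2
rot [0.078, 0.003, 0.057] xyz [0.003, 0.013, -0.013]
rot [0.078, 0.003, 0.057] xyz [0.003, 0.013, -0.013]
```

```bash
python3 - <<'E'
from h import *
seq([(*L(.07,-.028,.12),TY,-.22,.025),(*L(0.03,-.01,.13),-.5,-.2,.03),(*L(-.02,-.02,.12),-1.0,-.2,.03),(*L(-.068,-.022,.09),-1.49,-.18,.03)],hold=1)
E
```

```text
-- call 1
rot [0, 0.019, 0] xyz [-0.014, 0.001, -0.016]
rot [0.001, 0.037, -0.001] xyz [-0.028, 0.003, -0.032]
rot [0.001, 0.056, -0.001] xyz [-0.042, 0.004, -0.048]
rot [0.002, 0.075, -0.001] xyz [-0.056, 0.005, -0.064]
rot [0.077, 0.078, 0.059] xyz [-0.055, 0.02, -0.068]
rot [0.153, 0.08, 0.119] xyz [-0.055, 0.035, -0.071]
rot [0.229, 0.083, 0.179] xyz [-0.055, 0.05, -0.075]
rot [0.305, 0.085, 0.239] xyz [-0.055, 0.065, -0.078]
-- call 2
rot [0.073, 0.003, 0.063] xyz [0.004, 0.013, -0.008]
rot [0.147, 0.006, 0.126] xyz [0.008, 0.025, -0.015]
rot [0.222, 0.005, 0.191] xyz [0.011, 0.031, -0.016]
rot [0.298, 0.005, 0.257] xyz [0.015, 0.038, -0.017]
rot [0.373, 0.005, 0.322] xyz [0.018, 0.044, -0.018]
rot [0.449, 0.004, 0.388] xyz [0.022, 0.05, -0.019]
rot [0.524, 0.004, 0.454] xyz [0.025, 0.056, -0.02]
rot [0.597, 0.007, 0.52] xyz [0.028, 0.059, -0.015]
-- call 3
rot [0.073, 0.004, 0.065] xyz [0.005, 0.003, 0.003]
rot [0.146, 0.007, 0.13] xyz [0.01, 0.007, 0.005]
rot [0.219, 0.011, 0.196] xyz [0.015, 0.01, 0.008]
rot [0.293, 0.014, 0.261] xyz [0.02, 0.014, 0.011]
rot [0.293, 0.014, 0.261] xyz [0.02, 0.014, 0.011]
```

Call:
carry_out:
  plan:
    - {"rot":[0,0.019,0],"xyz":[-0.014,0.001,-0.016],"grip":255}
    - {"rot":[0.001,0.037,-0.001],"xyz":[-0.028,0.003,-0.032],"grip":255}
    - {"rot":[0.001,0.056,-0.001],"xyz":[-0.042,0.004,-0.048],"grip":255}
    - {"rot":[0.002,0.075,-0.001],"xyz":[-0.056,0.005,-0.064],"grip":255}
    - {"rot":[0.077,0.078,0.059],"xyz":[-0.055,0.02,-0.068],"grip":255}
    - {"rot":[0.153,0.08,0.119],"xyz":[-0.055,0.035,-0.071],"grip":255}
    - {"rot":[0.229,0.083,0.179],"xyz":[-0.055,0.05,-0.075],"grip":255}
    - {"rot":[0.305,0.085,0.239],"xyz":[-0.055,0.065,-0.078],"grip":255}

```text
clock: 21.1
tool_pos: [0.5245, 0.1792, 0.1531]
eef_rot: [0.141, 0.898, -0.062, 0.413]
contact_force: [0.7, -0.0, -0.7]
opening: 0.131
finger_force: 60.0
```

Call:
carry_out:
  plan:
    - {"rot":[0.073,0.003,0.063],"xyz":[0.004,0.013,-0.008],"grip":255}
    - {"rot":[0.147,0.006,0.126],"xyz":[0.008,0.025,-0.015],"grip":255}
    - {"rot":[0.222,0.005,0.191],"xyz":[0.011,0.031,-0.016],"grip":255}
    - {"rot":[0.298,0.005,0.257],"xyz":[0.015,0.038,-0.017],"grip":255}
    - {"rot":[0.373,0.005,0.322],"xyz":[0.018,0.044,-0.018],"grip":255}
    - {"rot":[0.449,0.004,0.388],"xyz":[0.022,0.05,-0.019],"grip":255}
    - {"rot":[0.524,0.004,0.454],"xyz":[0.025,0.056,-0.02],"grip":255}
    - {"rot":[0.597,0.007,0.52],"xyz":[0.028,0.059,-0.015],"grip":255}

```text
clock: 21.77
tool_pos: [0.5146, 0.2452, 0.1418]
eef_rot: [0.478, 0.776, -0.213, 0.353]
contact_force: [-0.1, -0.4, -0.8]
opening: 0.132
finger_force: 60.0
```

```bash
python3 - <<'E'
from h import *
print(lnow(),r.get_state()['contact_force'],r.get_state()['q']); pel(True)
seq([(*L(-.068,-.022,.09),-1.49,-.18,.03),(*L(-.068,-.026,.04),-1.49,-.12,.02),(*L(-.068,-.026,.02),-1.49,-.05,.02)],hold=2)
E
```

```text
(array([-0.0286, -0.022 ,  0.1141]), array([-1.1017, -0.197 ,  0.0041])) [-0.0596 -0.4276 -0.7555] [-0.348   1.303  -1.2547  1.6994  1.4035  2.08   -1.4894]
top [np.float64(-88.0), np.float64(-52.0), np.int32(2)]
side [np.float64(-66.0), np.float64(-80.0), np.int32(13)] [np.float64(-29.0), np.float64(-68.0), np.int32(11)] [np.float64(-47.0), np.float64(-72.0), np.int32(9)] [np.float64(-89.0), np.float64(-59.0), np.int32(5)]
-- call 1
rot [0.073, 0.004, 0.064] xyz [0.005, 0.003, 0.002]
rot [0.145, 0.008, 0.127] xyz [0.01, 0.006, 0.004]
rot [0.218, 0.012, 0.191] xyz [0.015, 0.009, 0.007]
rot [0.291, 0.016, 0.255] xyz [0.02, 0.012, 0.009]
rot [0.288, 0.036, 0.258] xyz [0.03, 0.011, 0.02]
rot [0.286, 0.056, 0.261] xyz [0.039, 0.011, 0.03]
rot [0.283, 0.076, 0.263] xyz [0.048, 0.01, 0.041]
rot [0.274, 0.145, 0.274] xyz [0.055, 0.009, 0.05]
-- call 2
rot [0, 0, 0] xyz [0, 0, 0]
rot [0, 0, 0] xyz [0, 0, 0]
```

Call:
carry_out:
  plan:
    - {"rot":[0.073,0.004,0.064],"xyz":[0.005,0.003,0.002],"grip":255}
    - {"rot":[0.145,0.008,0.127],"xyz":[0.01,0.006,0.004],"grip":255}
    - {"rot":[0.218,0.012,0.191],"xyz":[0.015,0.009,0.007],"grip":255}
    - {"rot":[0.291,0.016,0.255],"xyz":[0.02,0.012,0.009],"grip":255}
    - {"rot":[0.288,0.036,0.258],"xyz":[0.03,0.011,0.02],"grip":255}
    - {"rot":[0.286,0.056,0.261],"xyz":[0.039,0.011,0.03],"grip":255}
    - {"rot":[0.283,0.076,0.263],"xyz":[0.048,0.01,0.041],"grip":255}
    - {"rot":[0.283,0.076,0.263],"xyz":[0.048,0.01,0.041],"grip":255}

```text
clock: 22.53
tool_pos: [0.5227, 0.2465, 0.0761]
eef_rot: [0.624, 0.684, -0.256, 0.278]
contact_force: [0.2, -1.1, -2.3]
opening: 0.133
finger_force: 60.0
```

```bash
python3 - <<'E'
from h import *
print(lnow(),r.get_state()['contact_force'],r.get_state()['q']); pel(True)
seq([(*L(-.068,-.026,.02),-1.49,-.05,.02),(*L(-.068,-.028,.003),-1.49,.01,.02),(*L(-.068,-.055,.001),-1.49,.02,.007),(*L(-.068,-.067,.001),-1.49,.02,.005)],hold=1)
E
```

```text
(array([-0.0691, -0.0288,  0.0387]), array([-1.4797, -0.1226, -0.0062])) [ 0.2404 -1.0574 -2.2855] [-0.3246  1.3884 -1.193   1.4355  1.3071  2.0043 -1.5916]
top [np.float64(-88.0), np.float64(-52.0), np.int32(2)]
side
-- call 1
rot [0.003, 0.071, 0.011] xyz [0.007, 0.002, 0.01]
rot [0.002, 0.131, 0.011] xyz [0.01, 0.002, 0.02]
rot [0.002, 0.134, 0.011] xyz [0.005, 0.002, 0.025]
rot [0.002, 0.136, 0.011] xyz [0, 0.002, 0.03]
rot [0.002, 0.139, 0.011] xyz [-0.005, 0.002, 0.035]
rot [0.002, 0.141, 0.011] xyz [-0.009, 0.002, 0.04]
rot [0.002, 0.141, 0.011] xyz [-0.012, 0.002, 0.043]
rot [0.002, 0.141, 0.011] xyz [-0.015, 0.002, 0.045]
-- call 2
rot [0, 0, 0] xyz [-0.003, 0, 0.002]
rot [0, 0, 0] xyz [-0.003, 0, 0.002]
```

Call:
carry_out:
  plan:
    - {"rot":[0.003,0.071,0.011],"xyz":[0.007,0.002,0.01],"grip":255}
    - {"rot":[0.002,0.131,0.011],"xyz":[0.01,0.002,0.02],"grip":255}
    - {"rot":[0.002,0.134,0.011],"xyz":[0.005,0.002,0.025],"grip":255}
    - {"rot":[0.002,0.136,0.011],"xyz":[0,0.002,0.03],"grip":255}
    - {"rot":[0.002,0.139,0.011],"xyz":[-0.005,0.002,0.035],"grip":255}
    - {"rot":[0.002,0.141,0.011],"xyz":[-0.009,0.002,0.04],"grip":255}
    - {"rot":[0.002,0.141,0.011],"xyz":[-0.012,0.002,0.043],"grip":255}
    - {"rot":[0.002,0.141,0.011],"xyz":[-0.015,0.002,0.045],"grip":255}

```text
clock: 23.3
tool_pos: [0.5276, 0.2204, 0.0597]
eef_rot: [0.647, 0.702, -0.198, 0.221]
contact_force: [-1.9, 34.9, 15.6]
opening: 0.132
finger_force: 60.2
```

Call:
carry_out:
  plan:
    - {"rot":[0,0,0],"xyz":[-0.002,0,0.001],"grip":255}
    - {"rot":[0,0,0],"xyz":[-0.002,0,0.001],"grip":255}

```text
clock: 23.47
tool_pos: [0.5275, 0.22, 0.0604]
eef_rot: [0.648, 0.702, -0.197, 0.22]
contact_force: [-1.0, 33.1, 14.0]
opening: 0.128
finger_force: 60.2
```

```bash
python3 - <<'E'
from h import *
print(lnow(),r.get_state()['contact_force'],r.get_state()['q']); pel(True)
a=r.snapshot('top')[150:250,165:290,::-1];b=r.snapshot('side')[190:290,220:345,::-1]
cv2.imwrite('pics/ts7.png',cv2.resize(np.hstack([a,b]),(800,320),interpolation=cv2.INTER_CUBIC))
seq([(*L(-.068,-.066,.007),-1.49,-.15,.01),(*L(-.068,-.062,.012),-1.49,-.25,.01),(*L(-.068,-.055,.05),-1.49,-.25,.03)],hold=1)
E
```

```text
(array([-0.0666, -0.0471,  0.0012]), array([-1.4863,  0.0527,  0.0057])) [-0.9592 33.1135 13.9799] [-0.186   1.3748 -1.2662  1.5786  1.3468  1.8703 -1.6223]
top
side
-- call 1
rot [0.002, -0.067, 0] xyz [0.001, 0, 0.007]
rot [0.004, -0.135, -0.001] xyz [0.002, -0.001, 0.014]
rot [0.006, -0.202, -0.001] xyz [0.003, -0.001, 0.021]
rot [0.006, -0.252, -0.001] xyz [0.008, -0.001, 0.023]
rot [0.006, -0.302, -0.002] xyz [0.013, -0.001, 0.024]
rot [0.006, -0.302, -0.002] xyz [0.005, -0.001, 0.007]
rot [0.006, -0.302, -0.002] xyz [-0.003, 0, -0.011]
rot [0.006, -0.302, -0.002] xyz [-0.003, 0, -0.011]
```

View pics/ts7.png

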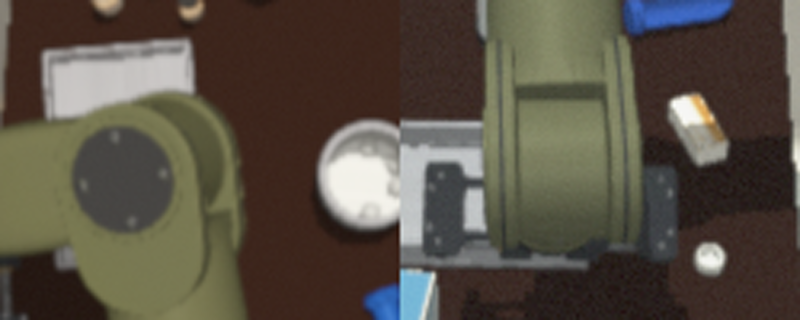

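Call:
carry_out:
  plan:
    - {"rot":[0,0,0],"xyz":[0.008,-0.001,-0.01],"grip":255}
    - {"rot":[0,0,0],"xyz":[0.018,-0.003,-0.02],"grip":255}
    - {"rot":[0,0,0],"xyz":[0.018,-0.004,-0.02],"grip":255}
    - {"rot":[0,0,0],"xyz":[0.018,-0.004,-0.02],"grip":255}

```text
clock: 24.0
tool_pos: [0.5231, 0.2318, 0.0627]
eef_rot: [0.645, 0.698, -0.208, 0.23]
contact_force: [4.0, 2.4, -1.5]
opening: 0.126
finger_force: 60.0
```

```bash
python3 - <<'E'
from h import *
print(lnow(),r.get_state()['contact_force']); pel(True)
im=r.snapshot('wrist');C=cam('wrist')
o=[]
for v in([-.1,-.067,.003],[-.1,.067,.003],[.1,-.067,.003],[-.088,-.057,.012]): o.append(proj(C,from_tray(v)).round())
print(o)
cv2.imwrite('pics/w3.png',cv2.resize(im[:,:,::-1],(800,600),interpolation=cv2.INTER_CUBIC))
E
```

```text
(array([-0.0707, -0.0367,  0.0073]), array([-1.4902,  0.0211,  0.0036])) [ 3.9874  2.4262 -1.5302]
top
side
[array([230., 260.]), array([215., 181.]), array([425., 259.]), array([241., 265.])]
```

View pics/w3.png

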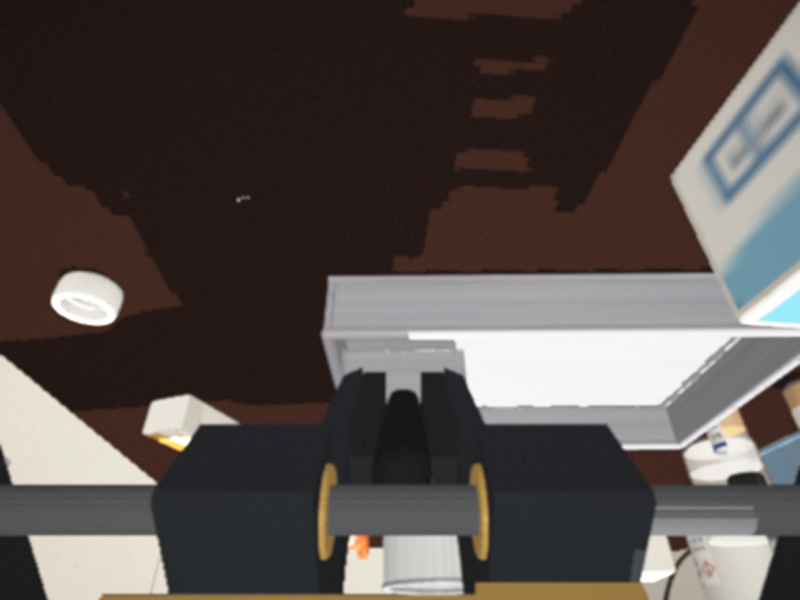

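```bash
python3 - <<'E'
from h import *
seq([(*L(-.070,-.037,.0005),-1.49,.04,.02),(*L(-.07,-.062,.0005),-1.49,.03,.005),],hold=2)
E
```

```text
-- call 1
rot [0.001, 0.02, -0.003] xyz [0.003, 0.001, 0.003]
rot [0.001, 0.018, -0.003] xyz [-0.001, 0.001, 0.006]
rot [0.001, 0.016, -0.003] xyz [-0.005, 0.001, 0.009]
rot [0.001, 0.014, -0.003] xyz [-0.009, 0.001, 0.012]
rot [0.001, 0.012, -0.003] xyz [-0.013, 0.001, 0.015]
rot [0.001, 0.01, -0.003] xyz [-0.016, 0.001, 0.019]
rot [0.001, 0.01, -0.003] xyz [-0.016, 0.001, 0.019]
rot [0.001, 0.01, -0.003] xyz [-0.016, 0.001, 0.019]
```

Call:
carry_out:
  plan:
    - {"rot":[0.001,0.02,-0.003],"xyz":[0.003,0.001,0.003],"grip":255}
    - {"rot":[0.001,0.018,-0.003],"xyz":[-0.001,0.001,0.006],"grip":255}
    - {"rot":[0.001,0.016,-0.003],"xyz":[-0.005,0.001,0.009],"grip":255}
    - {"rot":[0.001,0.014,-0.003],"xyz":[-0.009,0.001,0.012],"grip":255}
    - {"rot":[0.001,0.012,-0.003],"xyz":[-0.013,0.001,0.015],"grip":255}
    - {"rot":[0.001,0.01,-0.003],"xyz":[-0.016,0.001,0.019],"grip":255}

```text
clock: 24.65
tool_pos: [0.5246, 0.2153, 0.0575]
eef_rot: [0.647, 0.703, -0.199, 0.219]
contact_force: [1.5, 0.6, -0.3]
opening: 0.129
finger_force: 60.0
```

```bash
python3 - <<'E'
from h import *
print(lnow(),r.get_state()['contact_force'],r.get_state()['opening'])
E
```

```text
(array([-0.0703, -0.0515, -0.0016]), array([-1.4876,  0.0519, -0.0001])) [ 1.5286  0.6132 -0.3083] 0.12905160878922198
```

Call:
carry_out:
  plan:
    - {"rot":[0,0,0],"xyz":[0,0,0],"grip":255}
    - {"rot":[0,0,0],"xyz":[0,0,0],"grip":255}
    - {"rot":[0,0,0],"xyz":[0,0,0],"grip":255}

```text
clock: 24.9
tool_pos: [0.5255, 0.2065, 0.0564]
eef_rot: [0.646, 0.7, -0.207, 0.225]
contact_force: [1.2, 2.6, -0.0]
opening: 0.128
finger_force: 60.0
```

```bash
python3 - <<'E'
from h import *
print(lnow(),r.get_state()['contact_force'],r.get_state()['qd'])
E
```

```text
(array([-0.0707, -0.0617, -0.0001]), array([-1.4905,  0.0309, -0.002 ])) [ 1.2166  2.6062 -0.0047] [-0.0029  0.0012  0.0046 -0.0012 -0.0003  0.0015  0.0006]
```

```bash
python3 - <<'E'
from h import *
seq([(*L(-.07,-.068,.0005),-1.49,.03,.003),(*L(-.07,-.066,.007),-1.49,-.12,.01),(*L(-.069,-.062,.02),-1.49,-.22,.01),(*L(-.068,-.055,.055),-1.49,-.22,.03)],hold=2)
E
```

```text
-- call 1
rot [-0.001, 0, 0] xyz [-0.002, 0, 0.001]
rot [-0.001, -0.001, 0.001] xyz [-0.004, 0, 0.002]
rot [-0.002, -0.001, 0.001] xyz [-0.005, 0, 0.003]
rot [-0.002, -0.076, 0.001] xyz [0.002, 0, 0.006]
rot [-0.002, -0.151, 0.001] xyz [0.009, 0, 0.008]
rot [-0.002, -0.251, 0] xyz [0.015, 0.001, 0.004]
rot [-0.002, -0.251, 0] xyz [0.008, 0.002, -0.013]
rot [-0.002, -0.251, 0] xyz [0, 0.003, -0.029]
-- call 2
rot [0, 0, 0] xyz [0, 0, 0]
rot [0, 0, 0] xyz [0, 0, 0]
```

Call:
carry_out:
  plan:
    - {"rot":[-0.001,0,0],"xyz":[-0.002,0,0.001],"grip":255}
    - {"rot":[-0.001,-0.001,0.001],"xyz":[-0.004,0,0.002],"grip":255}
    - {"rot":[-0.002,-0.001,0.001],"xyz":[-0.005,0,0.003],"grip":255}
    - {"rot":[-0.002,-0.076,0.001],"xyz":[0.002,0,0.006],"grip":255}
    - {"rot":[-0.002,-0.151,0.001],"xyz":[0.009,0,0.008],"grip":255}
    - {"rot":[-0.002,-0.251,0],"xyz":[0.015,0.001,0.004],"grip":255}
    - {"rot":[-0.002,-0.251,0],"xyz":[0.008,0.002,-0.013],"grip":255}
    - {"rot":[-0.002,-0.251,0],"xyz":[0,0.003,-0.029],"grip":255}

```text
clock: 25.57
tool_pos: [0.5254, 0.2239, 0.0782]
eef_rot: [0.613, 0.666, -0.288, 0.312]
contact_force: [0.5, -1.1, -1.3]
opening: 0.131
finger_force: 60.0
```

Call:
carry_out:
  plan:
    - {"rot":[0,0,0],"xyz":[0,0,0],"grip":255}
    - {"rot":[0,0,0],"xyz":[-0.02,0,-0.025],"grip":255}
    - {"rot":[0,0,0],"xyz":[-0.045,0,-0.05],"grip":255}
    - {"rot":[0,0,0],"xyz":[-0.06,0,-0.06],"grip":255}
    - {"rot":[0,0,0],"xyz":[-0.06,0,-0.06],"grip":255}
    - {"rot":[0,0,0],"xyz":[-0.06,0,-0.06],"grip":255}

```text
clock: 26.07
tool_pos: [0.5265, 0.2305, 0.1647]
eef_rot: [0.615, 0.666, -0.285, 0.312]
contact_force: [-0.8, -0.4, -1.7]
opening: 0.135
finger_force: 60.0
```

```bash
python3 - <<'E'
from h import *
s=r.get_state();print(lnow(),s['contact_force'],s['q']); pel(True)
m,_,e=snow();Rs=R.from_euler('ZYX',e)
# blobs in scoop: intersect rays with plane 9mm above scoop floor, scoop frame
for n in('top','side'):
    im=r.snapshot(n); C=cam(n); g=im.min(axis=2).astype(int); mm=((g>195)&(im.max(axis=2).astype(int)-g<25)).astype(np.uint8)
    k,l,st,c=cv2.connectedComponentsWithStats(mm,connectivity=4)
    for i in range(1,k):
        p,d=ray(C,c[i]); p2=Rs.inv().apply(p-m); d2=Rs.inv().apply(d); X=p2+d2*(.0105-p2[2])/d2[2]
        if abs(X[0])<.06 and abs(X[1])<.05: print(n,(X*1000).round(),st[i,4])
E
```

```text
(array([-0.0675, -0.048 ,  0.14  ]), array([-1.4907, -0.2201,  0.0008])) [-0.8061 -0.3904 -1.6687] [-0.3585  1.2437 -1.0944  1.4175  1.1817  2.0528 -1.529 ]
top [np.float64(-43.0), np.float64(14.0), np.int32(4)] [np.float64(-71.0), np.float64(15.0), np.int32(5)] [np.float64(-75.0), np.float64(-2.0), np.int32(3)]
side
top [-8. 15. 10.] 12
top [ -8. -11.  10.] 10
top [  8. -15.  10.] 9
```

```bash
python3 - <<'E'
from h import *
u=np.array([np.cos(-1.2),np.sin(-1.2)]); c=CUP[:2]
seq([(.56,.0,.17,-1.35,-.2,.03),(*(c-.005*u),.155,-1.2,-.12,.03),(*(c-.01*u),.13,-1.2,.1),(*(c-.012*u),.112,-1.2,.35),(*(c-.015*u),.1,-1.2,.6),(*(c-.018*u),.095,-1.2,.9),(*(c-.018*u),.1,-1.2,1.1)],hold=3,ang=.11)
E
```

```text
-- call 1
rot [-0.027, 0.005, -0.022] xyz [-0.023, -0.001, 0.014]
rot [-0.054, 0.011, -0.045] xyz [-0.046, -0.001, 0.028]
rot [-0.081, 0.016, -0.067] xyz [-0.069, -0.002, 0.043]
rot [-0.108, 0.022, -0.089] xyz [-0.092, -0.003, 0.057]
rot [-0.143, 0.048, -0.124] xyz [-0.109, -0.006, 0.079]
rot [-0.179, 0.075, -0.16] xyz [-0.126, -0.01, 0.101]
rot [-0.214, 0.102, -0.195] xyz [-0.142, -0.013, 0.123]
rot [-0.203, 0.211, -0.207] xyz [-0.145, -0.012, 0.125]
-- call 2
rot [0, 0.11, 0] xyz [-0.003, 0, 0.001]
rot [0, 0.193, 0] xyz [-0.01, 0, 0.002]
rot [0.001, 0.277, 0.001] xyz [-0.016, 0, 0.004]
rot [0.001, 0.36, 0.001] xyz [-0.023, 0, 0.005]
rot [0.001, 0.443, 0.001] xyz [-0.03, 0, 0.007]
rot [0.001, 0.527, 0.001] xyz [-0.038, 0, 0.009]
rot [0.001, 0.61, 0.002] xyz [-0.046, 0, 0.012]
rot [0.001, 0.71, 0.002] xyz [-0.057, 0, 0.016]
-- call 3
rot [0, 0.1, 0] xyz [-0.011, 0, -0.004]
rot [0, 0.2, 0.001] xyz [-0.022, 0, -0.008]
rot [0.001, 0.3, 0.001] xyz [-0.035, 0, -0.014]
rot [0.001, 0.4, 0.001] xyz [-0.048, 0, -0.019]
rot [0.001, 0.4, 0.001] xyz [-0.048, 0, -0.019]
rot [0.001, 0.4, 0.001] xyz [-0.048, 0, -0.019]
rot [0.001, 0.4, 0.001] xyz [-0.048, 0, -0.019]
```

Call:
carry_out:
  plan:
    - {"rot":[-0.027,0.005,-0.022],"xyz":[-0.023,-0.001,0.014],"grip":255}
    - {"rot":[-0.054,0.011,-0.045],"xyz":[-0.046,-0.001,0.028],"grip":255}
    - {"rot":[-0.081,0.016,-0.067],"xyz":[-0.069,-0.002,0.043],"grip":255}
    - {"rot":[-0.108,0.022,-0.089],"xyz":[-0.092,-0.003,0.057],"grip":255}
    - {"rot":[-0.143,0.048,-0.124],"xyz":[-0.109,-0.006,0.079],"grip":255}
    - {"rot":[-0.179,0.075,-0.16],"xyz":[-0.126,-0.01,0.101],"grip":255}
    - {"rot":[-0.214,0.102,-0.195],"xyz":[-0.142,-0.013,0.123],"grip":255}
    - {"rot":[-0.214,0.102,-0.195],"xyz":[-0.142,-0.013,0.123],"grip":255}

```text
clock: 26.93
tool_pos: [0.5267, 0.0376, 0.1937]
eef_rot: [0.523, 0.764, -0.214, 0.312]
contact_force: [0.0, -1.3, -2.2]
opening: 0.128
finger_force: 60.0
```

```bash
python3 - <<'E'
from h import *
s=r.get_state();print(snow()[0],snow()[2],s['contact_force'],s['q']); pel(True)
m,_,e=snow();Rs=R.from_euler('ZYX',e)
for n in('top','side'):
    im=r.snapshot(n); C=cam(n); g=im.min(axis=2).astype(int); mm=((g>200)&(im.max(axis=2).astype(int)-g<25)).astype(np.uint8)
    k,l,st,c=cv2.connectedComponentsWithStats(mm,connectivity=4)
    for i in range(1,k):
        p,d=ray(C,c[i]); p2=Rs.inv().apply(p-m); d2=Rs.inv().apply(d); X=p2+d2*(.0105-p2[2])/d2[2]
        if abs(X[0])<.06 and abs(X[1])<.05: print(n,(X*1000).round(),st[i,4])
u=np.array([np.cos(-1.2),np.sin(-1.2)]); c=CUP[:2]
seq([(*(c-.01*u),.13,-1.2,.1),(*(c-.012*u),.112,-1.2,.35),(*(c-.015*u),.1,-1.2,.6),(*(c-.018*u),.095,-1.2,.9),(*(c-.018*u),.1,-1.2,1.1)],hold=4,ang=.125)
E
```

```text
[ 0.5593 -0.0469  0.1518] [-1.2012 -0.1239 -0.0037] [ 0.0321 -1.2624 -2.249 ] [ 0.0373  1.0845 -1.2213  1.9964  1.3367  1.8517 -1.4272]
top
side [np.float64(-48.0), np.float64(52.0), np.int32(2)]
side [ 48. -30.  11.] 8
side [21.  1. 10.] 7
-- call 1
rot [0.001, 0.109, -0.001] xyz [-0.003, -0.001, 0.002]
rot [0.002, 0.217, -0.001] xyz [-0.007, -0.001, 0.005]
rot [0.002, 0.3, -0.001] xyz [-0.013, -0.001, 0.007]
rot [0.003, 0.384, -0.001] xyz [-0.019, -0.001, 0.009]
rot [0.003, 0.467, -0.001] xyz [-0.025, -0.001, 0.011]
rot [0.003, 0.592, 0] xyz [-0.037, -0.001, 0.015]
rot [0.004, 0.717, 0] xyz [-0.048, -0.001, 0.02]
rot [0.004, 0.817, 0.001] xyz [-0.059, -0.001, 0.025]
-- call 2
rot [0, 0.1, 0] xyz [-0.011, 0, -0.004]
rot [0, 0.2, 0.001] xyz [-0.022, 0, -0.008]
rot [0.001, 0.3, 0.001] xyz [-0.035, 0, -0.014]
rot [0.001, 0.4, 0.001] xyz [-0.048, 0, -0.019]
rot [0.001, 0.4, 0.001] xyz [-0.048, 0, -0.019]
rot [0.001, 0.4, 0.001] xyz [-0.048, 0, -0.019]
rot [0.001, 0.4, 0.001] xyz [-0.048, 0, -0.019]
rot [0.001, 0.4, 0.001] xyz [-0.048, 0, -0.019]
```

Call:
carry_out:
  plan:
    - {"rot":[0.001,0.109,-0.001],"xyz":[-0.003,-0.001,0.002],"grip":255}
    - {"rot":[0.002,0.217,-0.001],"xyz":[-0.007,-0.001,0.005],"grip":255}
    - {"rot":[0.002,0.3,-0.001],"xyz":[-0.013,-0.001,0.007],"grip":255}
    - {"rot":[0.003,0.384,-0.001],"xyz":[-0.019,-0.001,0.009],"grip":255}
    - {"rot":[0.003,0.467,-0.001],"xyz":[-0.025,-0.001,0.011],"grip":255}
    - {"rot":[0.003,0.592,0],"xyz":[-0.037,-0.001,0.015],"grip":255}
    - {"rot":[0.004,0.717,0],"xyz":[-0.048,-0.001,0.02],"grip":255}
    - {"rot":[0.004,0.817,0.001],"xyz":[-0.059,-0.001,0.025],"grip":255}

```text
clock: 27.8
tool_pos: [0.5506, -0.0106, 0.2186]
eef_rot: [0.565, 0.824, 0.017, -0.019]
contact_force: [0.1, -0.1, -1.4]
opening: 0.124
finger_force: 60.0
```

Call:
carry_out:
  plan:
    - {"rot":[0,0.1,0],"xyz":[-0.011,0,-0.004],"grip":255}
    - {"rot":[0,0.2,0.001],"xyz":[-0.022,0,-0.008],"grip":255}
    - {"rot":[0.001,0.3,0.001],"xyz":[-0.035,0,-0.014],"grip":255}
    - {"rot":[0.001,0.4,0.001],"xyz":[-0.048,0,-0.019],"grip":255}
    - {"rot":[0.001,0.4,0.001],"xyz":[-0.048,0,-0.019],"grip":255}
    - {"rot":[0.001,0.4,0.001],"xyz":[-0.048,0,-0.019],"grip":255}
    - {"rot":[0.001,0.4,0.001],"xyz":[-0.048,0,-0.019],"grip":255}
    - {"rot":[0.001,0.4,0.001],"xyz":[-0.048,0,-0.019],"grip":255}

```text
clock: 28.47
tool_pos: [0.5661, -0.054, 0.2345]
eef_rot: [0.55, 0.806, 0.125, -0.182]
contact_force: [0.6, 1.2, -0.5]
opening: 0.133
finger_force: 60.0
```

```bash
python3 - <<'E'
from h import *
s=r.get_state();print(snow()[0],snow()[2],s['contact_force'],s['q']); pel(True)
seq([(.575,-.05,.18,-1.1,.8),(*L(.0,-.04,.17),-.4,.4),(*L(.03,0,.08),TY,.02)],hold=2,step=.035,ang=.12)
E
```

```text
[ 0.563  -0.0462  0.1351] [-1.1947  1.0982  0.0005] [ 0.5617  1.1836 -0.5468] [ 0.81    1.1362 -1.4438  1.512   0.6917  1.3679 -0.2157]
top
side [np.float64(-48.0), np.float64(52.0), np.int32(2)]
-- call 1
rot [0.009, -0.099, -0.031] xyz [0.025, 0.002, -0.014]
rot [0.019, -0.198, -0.062] xyz [0.049, 0.004, -0.028]
rot [0.028, -0.297, -0.092] xyz [0.074, 0.005, -0.043]
rot [0.035, -0.35, -0.194] xyz [0.092, 0.009, -0.028]
rot [0.042, -0.403, -0.296] xyz [0.11, 0.012, -0.013]
rot [0.049, -0.455, -0.398] xyz [0.128, 0.016, 0.002]
rot [0.056, -0.506, -0.5] xyz [0.146, 0.019, 0.016]
rot [0.063, -0.557, -0.603] xyz [0.164, 0.023, 0.031]
-- call 2
rot [-0.005, -0.055, -0.101] xyz [0.017, 0.015, 0.004]
rot [-0.011, -0.109, -0.201] xyz [0.035, 0.031, 0.007]
rot [-0.048, -0.168, -0.276] xyz [0.039, 0.029, 0.029]
rot [-0.084, -0.226, -0.35] xyz [0.043, 0.027, 0.05]
rot [-0.121, -0.285, -0.424] xyz [0.047, 0.025, 0.072]
rot [-0.159, -0.344, -0.499] xyz [0.051, 0.023, 0.093]
rot [-0.196, -0.403, -0.573] xyz [0.055, 0.021, 0.114]
rot [-0.233, -0.462, -0.647] xyz [0.059, 0.019, 0.136]
-- call 3
rot [0, 0, 0] xyz [0, 0, 0]
rot [0, 0, 0] xyz [0, 0, 0]
```

Call:
carry_out:
  plan:
    - {"rot":[0.009,-0.099,-0.031],"xyz":[0.025,0.002,-0.014],"grip":255}
    - {"rot":[0.019,-0.198,-0.062],"xyz":[0.049,0.004,-0.028],"grip":255}
    - {"rot":[0.028,-0.297,-0.092],"xyz":[0.074,0.005,-0.043],"grip":255}
    - {"rot":[0.035,-0.35,-0.194],"xyz":[0.092,0.009,-0.028],"grip":255}
    - {"rot":[0.042,-0.403,-0.296],"xyz":[0.11,0.012,-0.013],"grip":255}
    - {"rot":[0.049,-0.455,-0.398],"xyz":[0.128,0.016,0.002],"grip":255}
    - {"rot":[0.056,-0.506,-0.5],"xyz":[0.146,0.019,0.016],"grip":255}
    - {"rot":[0.063,-0.557,-0.603],"xyz":[0.164,0.023,0.031],"grip":255}

```text
clock: 29.23
tool_pos: [0.5289, 0.1047, 0.2777]
eef_rot: [0.295, 0.953, -0.005, 0.073]
contact_force: [0.1, 0.1, -0.9]
opening: 0.131
finger_force: 60.0
```

Call:
carry_out:
  plan:
    - {"rot":[-0.005,-0.055,-0.101],"xyz":[0.017,0.015,0.004],"grip":255}
    - {"rot":[-0.011,-0.109,-0.201],"xyz":[0.035,0.031,0.007],"grip":255}
    - {"rot":[-0.048,-0.168,-0.276],"xyz":[0.039,0.029,0.029],"grip":255}
    - {"rot":[-0.084,-0.226,-0.35],"xyz":[0.043,0.027,0.05],"grip":255}
    - {"rot":[-0.121,-0.285,-0.424],"xyz":[0.047,0.025,0.072],"grip":255}
    - {"rot":[-0.159,-0.344,-0.499],"xyz":[0.051,0.023,0.093],"grip":255}
    - {"rot":[-0.159,-0.344,-0.499],"xyz":[0.051,0.023,0.093],"grip":255}

```text
clock: 29.82
tool_pos: [0.5088, 0.144, 0.1747]
eef_rot: [0.038, 0.968, -0.0, 0.247]
contact_force: [-1.4, -0.2, -1.1]
opening: 0.128
finger_force: 60.0
```

```bash
python3 - <<'E'
from h import *
s=r.get_state();print(lnow(),s['contact_force'],s['q']); pel(True)
T=cam('top')
im=r.snapshot('top'); u=proj(T,CUP+[0,0,.015]).astype(int)
g=im[u[1]-16:u[1]+17,u[0]-18:u[0]+19].min(axis=2)
for row in g: print(' '.join(f'{v//10:2d}' for v in row))
seq([(*L(.06,0,.05),TY,.02),(*L(.06,0,.008),TY,.02,.02),(*L(.06,0,.001),TY,.02,.005)],hold=2,step=.03)
E
```

```text
(array([ 0.0199, -0.0177,  0.1038]), array([-0.0706,  0.1528,  0.015 ])) [-1.3597 -0.1631 -1.0861] [ 0.1809  0.9337 -1.2732  2.336   1.7252  1.2106 -0.6909]
top
side [np.float64(-48.0), np.float64(52.0), np.int32(2)]
 2  2  2  2  3  3  2  3  3  6 10 13 16 17 17 17 16 16 16 15 15 15 16 16 17 18 17 16 14 10  6  3  3  2  2  2  2
 2  3  2  2  2  2  3  4  7 12 16 17 18 16 15 14 13 13 12 12 12 12 13 13 15 15 16 17 17 15 12  7  3  2  2  2  3
 2  3  2  2  2  2  3  7 12 16 18 17 16 14 12 12 12 12 11 11 11 11 11 11 12 12 13 15 17 18 16 12  7  3  3  2  2
 2  2  2  3  2  3  6 12 16 18 17 15 13 12 12 12 13 12 12 12 12 12 12 12 11 11 11 13 15 17 17 16 12  6  3  2  2
 3  3  3  2  3  5 11 16 18 17 14 13 12 13 14 14 14 13 13 13 13 13 13 13 12 11 11 11 12 14 16 17 16 11  5  3  2
 2  2  2  2  3  8 14 18 17 15 13 13 14 14 15 15 14 14 15 15 14 14 14 14 14 12 11 11 11 12 14 17 18 15  9  4  2
 2  2  2  3  6 12 17 18 16 13 14 14 15 16 16 16 15 15 17 18 16 14 14 14 14 13 12 12 11 11 12 15 17 17 13  6  3
 2  2  3  3  8 15 18 17 14 14 15 16 17 19 20 19 18 16 17 18 17 14 14 15 14 14 14 13 12 12 11 13 16 18 16  
[... 2570 characters left out ...]
 2  2  1  1  1  1  1  2  3  4  5  7  8  9  9  9  9  9  7  7  5  3  2  2  2  2  2  3  2  2  2  2  2
 2  2  2  2  2  2  2  2  1  1  1  2  2  2  3  3  4  4  4  4  4  4  3  3  2  2  2  2  2  2  2  2  2  2  2  3  2
-- call 1
rot [-0.023, -0.041, -0.051] xyz [0.005, 0, 0.026]
rot [-0.046, -0.083, -0.101] xyz [0.01, 0.001, 0.052]
rot [-0.07, -0.124, -0.152] xyz [0.015, 0.001, 0.077]
rot [-0.07, -0.124, -0.152] xyz [0.021, 0.001, 0.09]
rot [-0.07, -0.124, -0.152] xyz [0.028, 0.001, 0.102]
rot [-0.07, -0.124, -0.152] xyz [0.035, 0, 0.114]
rot [-0.07, -0.124, -0.152] xyz [0.037, 0, 0.117]
rot [-0.07, -0.124, -0.152] xyz [0.038, 0, 0.12]
-- call 2
rot [0, 0, 0] xyz [0, 0, 0]
rot [0, 0, 0] xyz [0, 0, 0]
```

Call:
carry_out:
  plan:
    - {"rot":[-0.023,-0.041,-0.051],"xyz":[0.005,0,0.026],"grip":255}
    - {"rot":[-0.046,-0.083,-0.101],"xyz":[0.01,0.001,0.052],"grip":255}
    - {"rot":[-0.07,-0.124,-0.152],"xyz":[0.015,0.001,0.077],"grip":255}
    - {"rot":[-0.07,-0.124,-0.152],"xyz":[0.021,0.001,0.09],"grip":255}
    - {"rot":[-0.07,-0.124,-0.152],"xyz":[0.028,0.001,0.102],"grip":255}
    - {"rot":[-0.07,-0.124,-0.152],"xyz":[0.035,0,0.114],"grip":255}
    - {"rot":[-0.07,-0.124,-0.152],"xyz":[0.037,0,0.117],"grip":255}
    - {"rot":[-0.07,-0.124,-0.152],"xyz":[0.037,0,0.117],"grip":255}

```text
clock: 30.63
tool_pos: [0.5398, 0.1466, 0.0588]
eef_rot: [-0.037, 0.95, 0.013, 0.311]
contact_force: [0.1, -0.2, -1.1]
opening: 0.133
finger_force: 60.0
```

```bash
python3 - <<'E'
from h import *
s=r.get_state();print(lnow(),s['contact_force'],s['q']); pel(True)
# spill check: pellet-like blobs on worktop near cup/tray
T=cam('top'); im=r.snapshot('top'); g=im.min(axis=2).astype(int); m=((g>170)&(im.max(axis=2).astype(int)-g<30)).astype(np.uint8)
k,l,st,c=cv2.connectedComponentsWithStats(m)
for i in range(1,k):
    X=plane(T,c[i],.01)
    if .35<X[0]<.85 and -.4<X[1]<.45 and st[i,4]>3: print(X[:2],st[i,2:])
E
```

```text
(array([ 0.0606, -0.0017,  0.0036]), array([ 0.0779,  0.0195, -0.0011])) [ 0.1157 -0.2046 -1.1296] [ 0.1194  1.2496 -1.0956  2.4207  2.2205  1.4373 -0.793 ]
top
side [np.float64(-48.0), np.float64(52.0), np.int32(2)]
[0.8421 0.2039] [33  1 33]
[0.7548 0.365 ] [  57   53 1815]
[0.7965 0.1338] [ 7  7 42]
[0.7886 0.0207] [ 15  14 155]
[ 0.7616 -0.2986] [13 26 73]
[0.7683 0.1809] [ 7  7 44]
[ 0.7165 -0.263 ] [ 6  6 29]
[0.6172 0.1526] [  46   59 2004]
[0.6375 0.2906] [ 1 10 10]
[0.6271 0.4395] [14  3 15]
[0.6234 0.3757] [12  1 12]
[0.6203 0.3181] [13  1 13]
[0.5144 0.1065] [ 8  2 13]
[ 0.4612 -0.251 ] [ 18  28 196]
[ 0.4801 -0.3518] [  9  17 122]
```

Call:
carry_out:
  plan:
    - {"rot":[0,0,0],"xyz":[0.002,0,0.003],"grip":255}
    - {"rot":[0,0,0],"xyz":[0.002,0,0.003],"grip":255}
    - {"rot":[0,0,0],"xyz":[0.002,0,0.003],"grip":200}
    - {"rot":[0,0,0],"xyz":[0.002,0,0.003],"grip":100}
    - {"rot":[0,0,0],"xyz":[0.002,0,0.003],"grip":0}
    - {"rot":[0,0,0],"xyz":[0.002,0,0.003],"grip":0}
    - {"rot":[0,0,0],"xyz":[0.002,0,0.003],"grip":0}
    - {"rot":[0,0,0],"xyz":[0.002,0,0.003],"grip":0}

```text
clock: 31.45
tool_pos: [0.5385, 0.1466, 0.055]
eef_rot: [-0.039, 0.95, 0.014, 0.311]
contact_force: [-0.0, 0.2, 0.7]
opening: 0.557
finger_force: 0.0
```

Call:
carry_out:
  plan:
    - {"rot":[0,0,0],"xyz":[0,0,-0.02],"grip":0}
    - {"rot":[0,0,0],"xyz":[0,0,-0.05],"grip":0}
    - {"rot":[0,0,0],"xyz":[-0.01,0,-0.08],"grip":0}
    - {"rot":[0,0,0],"xyz":[-0.03,0,-0.12],"grip":0}
    - {"rot":[0,0,0],"xyz":[-0.05,0,-0.14],"grip":0}
    - {"rot":[0,0,0],"xyz":[-0.06,0,-0.15],"grip":0}
    - {"rot":[0,0,0],"xyz":[-0.06,0,-0.15],"grip":0}

```text
clock: 32.03
tool_pos: [0.4998, 0.1437, 0.2154]
eef_rot: [-0.038, 0.948, 0.014, 0.314]
contact_force: [0.0, -0.3, -0.1]
opening: 1.002
finger_force: 0.0
```

```bash
python3 - <<'E'
from h import *
s=r.get_state();print(s['tool_pos'],s['opening'],s['q'])
# tubes: orange caps & bodies in top image
T=cam('top');D=cam('side')
for n,C in(('top',T),('side',D)):
    im=r.snapshot(n).astype(int); R_,G,B=im[...,0],im[...,1],im[...,2]
    m=((R_>130)&(R_-B>70)&(R_-G>40)).astype(np.uint8)
    k,l,st,c=cv2.connectedComponentsWithStats(m)
    for i in range(1,k):
        X=plane(C,c[i],.0175)
        if st[i,4]>8 and .4<X[0]<.6 and -.42<X[1]<-.15: print(n,'cap',c[i],X[:2],st[i,4])
    g=im.min(axis=2); m=((g>110)).astype(np.uint8); k,l,st,c=cv2.connectedComponentsWithStats(m)
    for i in range(1,k):
        X=plane(C,c[i],.0165)
        if st[i,4]>50 and .38<X[0]<.6 and -.42<X[1]<-.15:
            ys,xs=np.nonzero(l==i); P=np.array([plane(C,(x,y),.0165)[:2] for x,y in zip(xs,ys)]); e=np.linalg.eigh(np.cov(P.T)); v=e[1][:,1]*np.sign(e[1][0,1]); t=(P-P.mean(0))@v
            print(n,'body',P.mean(0),'dir',v,'ends',P.mean(0)+v*t.min(),P.mean(0)+v*t.max(),st[i,4])
E
```

```text
[0.4998 0.1437 0.2154] 1.0019231488377924 [ 0.1885  0.8577 -1.3046  2.4673  1.8581  1.2354 -0.7239]
top cap [345.2632 229.0175] [ 0.5068 -0.2781] 57
top cap [368.6316 226.0351] [ 0.516 -0.349] 57
top body [ 0.4634 -0.3517] dir [0.9973 0.074 ] ends [ 0.4108 -0.3556] [ 0.5105 -0.3482] 299
top body [ 0.4888 -0.2672] dir [ 0.9229 -0.3849] ends [ 0.4746 -0.2612] [ 0.5031 -0.2731] 91
side cap [281.9615 147.8462] [ 0.5154 -0.3565] 26
side cap [282.4848 159.3333] [ 0.5095 -0.2847] 33
side body [ 0.4969 -0.3579] dir [0.1612 0.9869] ends [ 0.4931 -0.3812] [ 0.5021 -0.3261] 54
side body [ 0.4906 -0.2676] dir [ 0.3565 -0.9343] ends [ 0.4817 -0.2442] [ 0.5011 -0.2951] 58
```

```bash
cat >> h.py <<'E'
TU={'L':(np.array([.508,-.280]),-.519),'R':(np.array([.516,-.350]),.06)}
def tgrasp(k,dz=0,pitch=-.5,z=.009):
    c,yaw=TU[k]; u=np.array([np.cos(yaw),np.sin(yaw)]); return np.array([*(c-.024*u),z+dz]),down(yaw,pitch)
def tiprel(k,pitch=-.5):  # tip in tool frame & tube axis dir (tip->cap)
    P,Q=tgrasp(k,0,pitch); c,yaw=TU[k]; u=np.array([np.cos(yaw),np.sin(yaw)])
    return Q.inv().apply(np.array([*(c-.1075*u),.0145])-P)
def tplace(k,tip,yaw,pitch):
    Q=down(yaw,pitch); return np.array(tip)-Q.apply(tiprel(k)),Q
E
python3 - <<'E'
from h import *
s=r.get_state()
g,Q=tgrasp('L'); print(g,tiprel('L'))
seq([((.47,-.02,.24),down(-.2,.2),.04),((g+[0,0,.12]),Q,.04)],frame='tool',hold=2,ang=.12)
print(tplace('L',CUP+[.008,0,.03],0,.85)[0])
E
```

```text
[ 0.4872 -0.2681  0.009 ] [ 0.0759 -0.      0.0352]
-- call 1
rot [0.023, 0.086, 0.052] xyz [0.003, -0.032, -0.01]
rot [0.046, 0.172, 0.103] xyz [0.007, -0.064, -0.019]
rot [0.07, 0.258, 0.155] xyz [0.01, -0.096, -0.029]
rot [0.093, 0.344, 0.207] xyz [0.013, -0.128, -0.038]
rot [0.116, 0.431, 0.258] xyz [0.017, -0.16, -0.048]
rot [0.107, 0.526, 0.312] xyz [0.026, -0.195, -0.035]
rot [0.097, 0.621, 0.365] xyz [0.036, -0.231, -0.023]
rot [0.087, 0.717, 0.418] xyz [0.046, -0.266, -0.01]
-- call 2
rot [-0.007, 0.099, 0.046] xyz [-0.015, -0.033, 0.013]
rot [-0.014, 0.198, 0.092] xyz [-0.031, -0.066, 0.027]
rot [-0.021, 0.297, 0.138] xyz [-0.046, -0.099, 0.04]
rot [-0.028, 0.397, 0.184] xyz [-0.062, -0.132, 0.054]
rot [-0.028, 0.397, 0.184] xyz [-0.062, -0.132, 0.054]
rot [-0.028, 0.397, 0.184] xyz [-0.062, -0.132, 0.054]
[ 0.6077 -0.08    0.1103]
```

Call:
carry_out:
  plan:
    - {"rot":[0.023,0.086,0.052],"xyz":[0.003,-0.032,-0.01],"grip":85}
    - {"rot":[0.046,0.172,0.103],"xyz":[0.007,-0.064,-0.019],"grip":85}
    - {"rot":[0.07,0.258,0.155],"xyz":[0.01,-0.096,-0.029],"grip":85}
    - {"rot":[0.093,0.344,0.207],"xyz":[0.013,-0.128,-0.038],"grip":85}
    - {"rot":[0.116,0.431,0.258],"xyz":[0.017,-0.16,-0.048],"grip":85}
    - {"rot":[0.107,0.526,0.312],"xyz":[0.026,-0.195,-0.035],"grip":85}
    - {"rot":[0.097,0.621,0.365],"xyz":[0.036,-0.231,-0.023],"grip":85}
    - {"rot":[0.087,0.717,0.418],"xyz":[0.046,-0.266,-0.01],"grip":85}
  squeeze: 20

```text
clock: 32.8
tool_pos: [0.4761, -0.1275, 0.1899]
eef_rot: [0.167, 0.984, 0.023, -0.051]
contact_force: [2.2, -0.2, 1.0]
opening: 0.667
finger_force: 0.0
```

Call:
carry_out:
  plan:
    - {"rot":[-0.007,0.099,0.046],"xyz":[-0.015,-0.033,0.013],"grip":85}
    - {"rot":[-0.014,0.198,0.092],"xyz":[-0.031,-0.066,0.027],"grip":85}
    - {"rot":[-0.021,0.297,0.138],"xyz":[-0.046,-0.099,0.04],"grip":85}
    - {"rot":[-0.028,0.397,0.184],"xyz":[-0.062,-0.132,0.054],"grip":85}
    - {"rot":[-0.028,0.397,0.184],"xyz":[-0.062,-0.132,0.054],"grip":85}
    - {"rot":[-0.028,0.397,0.184],"xyz":[-0.062,-0.132,0.054],"grip":85}
    - {"rot":[-0.028,0.397,0.184],"xyz":[-0.062,-0.132,0.054],"grip":85}
    - {"rot":[-0.028,0.397,0.184],"xyz":[-0.062,-0.132,0.054],"grip":85}

```text
clock: 33.47
tool_pos: [0.4867, -0.265, 0.128]
eef_rot: [0.246, 0.937, 0.063, -0.241]
contact_force: [0.2, -0.1, -0.2]
opening: 0.665
finger_force: 0.0
```

```bash
python3 - <<'E'
from h import *
s=r.get_state(); g,Q=tgrasp('L'); print(s['tool_pos'],s['opening'],s['q'],rel(g,Q))
# refine caps from wrist cam
C=cam('wrist',s); im=r.snapshot('wrist').astype(int); R_,G,B=im[...,0],im[...,1],im[...,2]
m=((R_>130)&(R_-B>70)&(R_-G>40)).astype(np.uint8); k,l,st,c=cv2.connectedComponentsWithStats(m)
for i in range(1,k):
    if st[i,4]>60: print('wrist cap',c[i],plane(C,c[i],.0175)[:2],st[i])
print([proj(C,[*TU[k][0],.0175]) for k in 'LR'])
seq([(g+[0,0,.04],Q),(g,Q,.02)],frame='tool',hold=2)
E
```

```text
[ 0.4867 -0.265   0.128 ] 0.6649911493133509 [ 0.8909  1.2024 -1.1067  1.3528  0.7288  1.5988  0.8244] (array([-0.0591, -0.0026,  0.1033]), array([-0.003, -0.004,  0.006]))
wrist cap [487.6   8.2] [0.3902 0.0537] [478   0  20  20 140]
wrist cap [255.0509 279.5479] [ 0.5057 -0.2789] [235 271  41  18 668]
wrist cap [174.8166 346.6686] [ 0.5199 -0.3628] [165 343  24  11 169]
[array([255.2873, 282.6408]), array([186.505 , 334.1282])]
-- call 1
rot [-0.001, -0.001, 0.002] xyz [-0.013, -0.001, 0.023]
rot [-0.002, -0.002, 0.004] xyz [-0.027, -0.002, 0.046]
rot [-0.003, -0.003, 0.006] xyz [-0.04, -0.002, 0.069]
rot [-0.003, -0.003, 0.006] xyz [-0.049, -0.002, 0.087]
rot [-0.003, -0.003, 0.006] xyz [-0.059, -0.002, 0.104]
rot [-0.003, -0.003, 0.006] xyz [-0.059, -0.002, 0.104]
rot [-0.003, -0.003, 0.006] xyz [-0.059, -0.002, 0.104]
```

Call:
carry_out:
  plan:
    - {"rot":[-0.001,-0.001,0.002],"xyz":[-0.013,-0.001,0.023],"grip":85}
    - {"rot":[-0.002,-0.002,0.004],"xyz":[-0.027,-0.002,0.046],"grip":85}
    - {"rot":[-0.003,-0.003,0.006],"xyz":[-0.04,-0.002,0.069],"grip":85}
    - {"rot":[-0.003,-0.003,0.006],"xyz":[-0.049,-0.002,0.087],"grip":85}
    - {"rot":[-0.003,-0.003,0.006],"xyz":[-0.059,-0.002,0.104],"grip":85}
    - {"rot":[-0.003,-0.003,0.006],"xyz":[-0.059,-0.002,0.104],"grip":85}
    - {"rot":[-0.003,-0.003,0.006],"xyz":[-0.059,-0.002,0.104],"grip":160}
    - {"rot":[-0.003,-0.003,0.006],"xyz":[-0.059,-0.002,0.104],"grip":255}

```text
clock: 34.18
tool_pos: [0.4886, -0.2692, 0.0105]
eef_rot: [0.251, 0.936, 0.064, -0.238]
contact_force: [-0.8, 0.3, -0.3]
opening: 0.538
finger_force: 0.0
```

Call:
carry_out:
  plan:
    - {"rot":[0,0,0],"xyz":[0,0,0],"grip":255}
    - {"rot":[0,0,0],"xyz":[0,0,0],"grip":255}
    - {"rot":[0,0,0],"xyz":[0,0,0],"grip":255}
    - {"rot":[0,0,0],"xyz":[0,0,0],"grip":255}
    - {"rot":[0,0,0],"xyz":[0,0,0],"grip":255}
    - {"rot":[0,0,0],"xyz":[0,0,0],"grip":255}
  squeeze: 20

```text
clock: 34.68
tool_pos: [0.4886, -0.2699, 0.0099]
eef_rot: [0.251, 0.936, 0.064, -0.238]
contact_force: [0.9, 0.3, 5.7]
opening: 0.373
finger_force: 20.0
```

```bash
python3 - <<'E'
from h import *
s=r.get_state(); print(s['tool_pos'],s['opening'],s['finger_force'],s['q'],s['contact_force'])
pre=tplace('L',CUP+[.006,0,.12],0,.5); g,Q=tgrasp('L')
seq([(g+[0,0,.15],down(-.5,-.2),.035),((.55,-.12,.23),down(-.2,.3),.035)],frame='tool',hold=2,ang=.12)
print(pre[0])
E
```

```text
[ 0.4886 -0.2699  0.0099] 0.3728997930628657 20.014969781041145 [ 0.8789  1.3532 -1.0426  1.3506  0.8399  1.4728  0.8187] [0.8971 0.3002 5.7433]
-- call 1
rot [0.002, -0.06, -0.005] xyz [0.015, 0, -0.026]
rot [0.003, -0.119, -0.009] xyz [0.029, 0, -0.052]
rot [0.005, -0.179, -0.014] xyz [0.044, 0, -0.078]
rot [0.007, -0.238, -0.019] xyz [0.058, 0.001, -0.104]
rot [0.008, -0.298, -0.023] xyz [0.073, 0.001, -0.13]
rot [0.012, -0.38, -0.074] xyz [0.082, 0.027, -0.139]
rot [0.017, -0.462, -0.126] xyz [0.09, 0.054, -0.148]
rot [0.021, -0.545, -0.177] xyz [0.099, 0.081, -0.156]
-- call 2
rot [-0.003, -0.083, -0.05] xyz [-0.002, 0.027, -0.011]
rot [-0.005, -0.165, -0.101] xyz [-0.004, 0.054, -0.022]
rot [-0.008, -0.248, -0.151] xyz [-0.006, 0.081, -0.034]
rot [-0.008, -0.248, -0.151] xyz [-0.006, 0.081, -0.034]
rot [-0.008, -0.248, -0.151] xyz [-0.006, 0.081, -0.034]
[ 0.6317 -0.08    0.1873]
```

Call:
carry_out:
  plan:
    - {"rot":[0.002,-0.06,-0.005],"xyz":[0.015,0,-0.026],"grip":255}
    - {"rot":[0.003,-0.119,-0.009],"xyz":[0.029,0,-0.052],"grip":255}
    - {"rot":[0.005,-0.179,-0.014],"xyz":[0.044,0,-0.078],"grip":255}
    - {"rot":[0.007,-0.238,-0.019],"xyz":[0.058,0.001,-0.104],"grip":255}
    - {"rot":[0.008,-0.298,-0.023],"xyz":[0.073,0.001,-0.13],"grip":255}
    - {"rot":[0.012,-0.38,-0.074],"xyz":[0.082,0.027,-0.139],"grip":255}
    - {"rot":[0.017,-0.462,-0.126],"xyz":[0.09,0.054,-0.148],"grip":255}
    - {"rot":[0.021,-0.545,-0.177],"xyz":[0.099,0.081,-0.156],"grip":255}

```text
clock: 35.35
tool_pos: [0.5185, -0.1928, 0.1943]
eef_rot: [0.173, 0.984, 0.005, 0.028]
contact_force: [1.2, -0.3, -0.6]
opening: 0.371
finger_force: 19.9
```

Call:
carry_out:
  plan:
    - {"rot":[-0.003,-0.083,-0.05],"xyz":[-0.002,0.027,-0.011],"grip":255}
    - {"rot":[-0.005,-0.165,-0.101],"xyz":[-0.004,0.054,-0.022],"grip":255}
    - {"rot":[-0.008,-0.248,-0.151],"xyz":[-0.006,0.081,-0.034],"grip":255}
    - {"rot":[-0.008,-0.248,-0.151],"xyz":[-0.006,0.081,-0.034],"grip":255}
    - {"rot":[-0.008,-0.248,-0.151],"xyz":[-0.006,0.081,-0.034],"grip":255}

```text
clock: 35.77
tool_pos: [0.5491, -0.118, 0.2295]
eef_rot: [0.097, 0.984, -0.015, 0.148]
contact_force: [0.3, -0.0, -1.1]
opening: 0.372
finger_force: 19.9
```

```bash
cat >> h.py <<'E'
def seg(n,cond,box):
    im=r.snapshot(n).astype(int); m=cond(im[...,0],im[...,1],im[...,2]).astype(np.uint8); k,l,st,c=cv2.connectedComponentsWithStats(m); C=cam(n)
    return [(c[i],st[i,4],st[i,:4]) for i in range(1,k) if st[i,4]>6]
ORG=lambda a,b,c:(a>120)&(a-c>70)&(a-b>35)
E
python3 - <<'E'
from h import *
s=r.get_state(); print(s['tool_pos'],s['opening'],s['finger_force'],s['q'],s['contact_force'])
Q=R.from_quat(s['eef_rot']); tip=s['tool_pos']+Q.apply(tiprel('L')); P,Q0=tgrasp('L')
cap=s['tool_pos']+Q.apply(Q0.inv().apply(np.array([*TU['L'][0],.0175])-P)); print('tip',tip,'cap',cap)
for n in('top','side'):
    print(n,'pred cap',proj(cam(n),cap),'tip',proj(cam(n),tip))
    for a in seg(n,ORG,None): print(a[0].round(),a[1])
seq([(*tplace('L',CUP+[.004,0,.115],0,.6),.035),(*tplace('L',CUP+[.004,0,.10],0,.85),.035)],frame='tool',hold=2,ang=.12)
E
```

```text
[ 0.5491 -0.118   0.2295] 0.3722936077344089 19.9407116509974 [ 0.8235  0.812  -1.2548  2.0313  1.2635  0.9269  0.2878] [ 0.3039 -0.0037 -1.0618]
tip [ 0.4881 -0.106   0.1734] cap [ 0.5596 -0.12    0.2526]
top pred cap [300.4448 204.8992] tip [292.6075 233.9178]
[301.  95.] 152
[327. 149.] 24
[300. 157.] 23
[394. 182.] 55
[300. 203.] 71
[369. 226.] 60
[238. 267.] 41
side pred cap [266.0474 126.2973] tip [288.7366 152.839 ]
[248. 131.] 10
[163. 135.] 23
[166. 148.] 79
[214. 155.] 18
[216. 169.] 18
[316. 226.] 33
-- call 1
rot [-0.022, -0.075, -0.045] xyz [-0.012, 0.014, 0.015]
rot [-0.045, -0.151, -0.091] xyz [-0.025, 0.027, 0.029]
rot [-0.067, -0.226, -0.136] xyz [-0.037, 0.041, 0.044]
rot [-0.089, -0.302, -0.182] xyz [-0.049, 0.055, 0.058]
rot [-0.097, -0.385, -0.178] xyz [-0.042, 0.053, 0.058]
rot [-0.105, -0.468, -0.175] xyz [-0.036, 0.052, 0.059]
rot [-0.112, -0.551, -0.171] xyz [-0.029, 0.051, 0.059]
rot [-0.112, -0.551, -0.171] xyz [-0.029, 0.051, 0.059]
-- call 2
rot [0, 0, 0] xyz [0, 0, 0]
```

Call:
carry_out:
  plan:
    - {"rot":[-0.022,-0.075,-0.045],"xyz":[-0.012,0.014,0.012],"grip":255}
    - {"rot":[-0.045,-0.151,-0.091],"xyz":[-0.025,0.027,0.024],"grip":255}
    - {"rot":[-0.067,-0.226,-0.136],"xyz":[-0.037,0.041,0.036],"grip":255}
    - {"rot":[-0.089,-0.302,-0.182],"xyz":[-0.049,0.055,0.05],"grip":255}
    - {"rot":[-0.097,-0.385,-0.178],"xyz":[-0.042,0.053,0.055],"grip":255}
    - {"rot":[-0.105,-0.468,-0.175],"xyz":[-0.036,0.052,0.057],"grip":255}
    - {"rot":[-0.112,-0.551,-0.171],"xyz":[-0.029,0.051,0.057],"grip":255}
    - {"rot":[-0.112,-0.551,-0.171],"xyz":[-0.029,0.051,0.057],"grip":255}

```text
clock: 36.53
tool_pos: [0.5986, -0.0796, 0.1766]
eef_rot: [-0.0, 0.913, 0.001, 0.409]
contact_force: [-1.8, 0.6, -2.0]
opening: 0.369
finger_force: 19.9
```

```bash
python3 - <<'E'
from h import *
s=r.get_state(); Q=R.from_quat(s['eef_rot']); print(s['tool_pos'],s['q'],s['contact_force'],'tip',s['tool_pos']+Q.apply(tiprel('L'))-CUP, Q.apply([0,0,1]))
seq([(*tplace('L',CUP+[.006,0,.10],0,.85),.035),(*tplace('L',CUP+[.006,0,.033],0,.87),.015)],frame='tool',hold=2,ang=.12)
E
```

```text
[ 0.5986 -0.0796  0.1766] [ 0.758   1.1129 -1.2478  2.4328  2.4065  1.2169 -0.4306] [-1.8338  0.6339 -1.9736] tip [-0.0017  0.0006  0.0965] [ 0.7461  0.0031 -0.6658]
-- call 1
rot [0.003, -0.008, 0] xyz [-0.007, 0, 0.003]
rot [0.003, -0.012, 0] xyz [0.003, 0, 0.011]
rot [0.003, -0.016, 0] xyz [0.013, -0.001, 0.02]
rot [0.003, -0.02, 0] xyz [0.023, -0.001, 0.029]
rot [0.003, -0.024, 0] xyz [0.033, -0.001, 0.037]
rot [0.003, -0.028, 0] xyz [0.043, -0.001, 0.046]
rot [0.003, -0.028, 0] xyz [0.043, -0.001, 0.046]
rot [0.003, -0.028, 0] xyz [0.043, -0.001, 0.046]
```

Call:
carry_out:
  plan:
    - {"rot":[0.003,-0.008,0],"xyz":[-0.007,0,0.003],"grip":255}
    - {"rot":[0.003,-0.012,0],"xyz":[0.003,0,0.011],"grip":255}
    - {"rot":[0.003,-0.016,0],"xyz":[0.013,-0.001,0.02],"grip":255}
    - {"rot":[0.003,-0.02,0],"xyz":[0.023,-0.001,0.029],"grip":255}
    - {"rot":[0.003,-0.024,0],"xyz":[0.033,-0.001,0.037],"grip":255}
    - {"rot":[0.003,-0.024,0],"xyz":[0.037,-0.001,0.041],"grip":255}
    - {"rot":[0.003,-0.024,0],"xyz":[0.037,-0.001,0.041],"grip":255}

```text
clock: 37.12
tool_pos: [0.6113, -0.0804, 0.1273]
eef_rot: [0.001, 0.906, -0.002, 0.423]
contact_force: [-1.0, 0.1, -0.2]
opening: 0.374
finger_force: 19.9
```

```bash
python3 - <<'E'
from h import *
s=r.get_state(); Q=R.from_quat(s['eef_rot']); print(s['tool_pos'],s['q'],s['contact_force'],'tip',s['tool_pos']+Q.apply(tiprel('L'))-CUP)
E
```

```text
[ 0.6113 -0.0804  0.1273] [ 0.7263  1.2556 -1.1842  2.4262  2.5527  1.3296 -0.4347] [-0.957   0.117  -0.2319] tip [ 0.0136 -0.0005  0.0464]
```

Call:
carry_out:
  plan:
    - {"rot":[0,0,0],"xyz":[0.003,0,0.003],"grip":255}
    - {"rot":[0,0,0],"xyz":[0.006,0,0.006],"grip":255}
    - {"rot":[0,0,0],"xyz":[0.006,0,0.006],"grip":255}
    - {"rot":[0,0,0],"xyz":[0.006,0,0.006],"grip":140}
    - {"rot":[0,0,0],"xyz":[0.006,0,0.006],"grip":90}
    - {"rot":[0,0,0],"xyz":[0.006,0,0.006],"grip":90}
    - {"rot":[0,0,0],"xyz":[0.006,0,0.006],"grip":90}
    - {"rot":[0,0,0],"xyz":[0.006,0,0.006],"grip":90}

```text
clock: 37.78
tool_pos: [0.6105, -0.0792, 0.1196]
eef_rot: [-0.0, 0.906, -0.001, 0.424]
contact_force: [-0.2, 0.1, -0.0]
opening: 0.646
finger_force: 0.0
```

Call:
carry_out:
  plan:
    - {"rot":[0,0,0],"xyz":[0,0,-0.015],"grip":90}
    - {"rot":[0,0,0],"xyz":[0,0,-0.035],"grip":90}
    - {"rot":[0,0,0],"xyz":[0,0,-0.06],"grip":90}
    - {"rot":[0,0,0],"xyz":[-0.02,0,-0.09],"grip":90}
    - {"rot":[0,0,0],"xyz":[-0.05,0,-0.12],"grip":90}
    - {"rot":[0,0,0],"xyz":[-0.08,0,-0.13],"grip":90}
    - {"rot":[0,0,0],"xyz":[-0.08,0,-0.13],"grip":90}

```text
clock: 38.37
tool_pos: [0.5648, -0.0789, 0.2707]
eef_rot: [-0.0, 0.903, -0.002, 0.429]
contact_force: [1.3, -0.5, 1.6]
opening: 0.647
finger_force: 0.0
```

```bash
python3 - <<'E'
from h import *
s=r.get_state(); print(s['tool_pos'],s['opening'],s['q'])
o={n:[(a[0].round(1),a[1]) for a in seg(n,ORG,None)] for n in('top','side')}; print(o)
for d in(.0,.02,.03): 
  for h in(.12,.14): print(d,h,[proj(cam(n),CUP+[d,0,h]).round() for n in('top','side')])
g,Q=tgrasp('R')
seq([((.50,-.18,.24),down(0,.1),.04),((g+[0,0,.10]),Q,.04)],frame='tool',hold=2,ang=.12)
E
```

```text
[ 0.5648 -0.0789  0.2707] 0.64739387261028 [ 0.8621  0.9495 -1.4725  2.4924  2.2091  1.1965 -0.3955]
{'top': [(array([301.5,  95.1]), np.int32(152)), (array([326.9, 149.3]), np.int32(24)), (array([300.2, 156.6]), np.int32(23)), (array([394.2, 181.6]), np.int32(56)), (array([283.6, 213.7]), np.int32(82)), (array([368.6, 225.9]), np.int32(60)), (array([237.7, 266.5]), np.int32(40))], 'side': [(array([248.4, 131. ]), np.int32(8)), (array([163.2, 135.4]), np.int32(23)), (array([166.2, 148.4]), np.int32(80)), (array([282., 148.]), np.int32(27)), (array([213.7, 154.7]), np.int32(18)), (array([269.5, 170.6]), np.int32(79)), (array([216. , 169.3]), np.int32(18)), (array([315.7, 226.2]), np.int32(33))]}
0.0 0.12 [array([282., 203.]), array([259., 170.])]
0.0 0.14 [array([282., 203.]), array([259., 165.])]
0.02 0.12 [array([282., 196.]), array([252., 170.])]
0.02 0.14 [array([282., 195.]), array([252., 165.])]
0.03 0.12 [array([282., 193.]), array([249., 170.])]
0.03 0.14 [array([282., 192.]), array([249., 164.])]
-- call 1
rot [-0.001, 0.111, 0] xyz [0.009, -0.014, -0.004]
rot [-0.001, 0.222, 0] xyz [0.017, -0.029, -0.009]
rot [-0.002, 0.334, 0] xyz [0.026, -0.043, -0.013]
rot [-0.002, 0.445, 0] xyz [0.034, -0.057, -0.018]
rot [-0.003, 0.556, 0] xyz [0.043, -0.072, -0.022]
rot [-0.003, 0.667, 0] xyz [0.051, -0.086, -0.027]
rot [-0.004, 0.779, 0] xyz [0.06, -0.1, -0.031]
rot [-0.006, 0.879, -0.01] xyz [0.077, -0.129, -0.018]
-- call 2
rot [0.002, 0.1, -0.01] xyz [0.002, -0.029, 0.022]
rot [0.004, 0.2, -0.02] xyz [0.003, -0.057, 0.044]
rot [0.006, 0.3, -0.03] xyz [0.005, -0.086, 0.066]
rot [0.008, 0.4, -0.04] xyz [0.006, -0.114, 0.088]
rot [0.01, 0.5, -0.05] xyz [0.008, -0.143, 0.11]
rot [0.01, 0.5, -0.05] xyz [0.008, -0.143, 0.11]
rot [0.01, 0.5, -0.05] xyz [0.008, -0.143, 0.11]
```

```bash
python3 - <<'E'
from h import *
print(tri(cam('top'),(283.6,213.7),cam('side'),(269.5,170.6))[0]-CUP)
q=down(0,.45)
seq([((.50,-.08,.25),q,.04),((.495,-.08,.125),q,.04),((.53,-.08,.125),q,.02),((.584,-.08,.125),q,.012)],frame='tool',hold=2,ang=.12)
E
```

```text
[-0.0312 -0.0054  0.1171]
-- call 1
rot [-0.001, 0.107, 0] xyz [0.013, 0, -0.009]
rot [-0.002, 0.214, 0] xyz [0.026, 0, -0.019]
rot [-0.003, 0.321, 0.001] xyz [0.039, 0, -0.028]
rot [-0.004, 0.429, 0.001] xyz [0.052, 0, -0.038]
rot [-0.004, 0.429, 0.001] xyz [0.077, 0, -0.019]
rot [-0.004, 0.429, 0.001] xyz [0.102, 0, 0]
rot [-0.004, 0.429, 0.001] xyz [0.126, 0, 0.019]
rot [-0.004, 0.429, 0.001] xyz [0.151, 0, 0.038]
-- call 2
rot [0, 0, 0] xyz [-0.016, 0, 0.008]
rot [0, 0, 0] xyz [-0.032, 0, 0.015]
rot [0, 0, 0] xyz [-0.041, 0, 0.02]
rot [0, 0, 0] xyz [-0.051, 0, 0.025]
rot [0, 0, 0] xyz [-0.061, 0, 0.029]
rot [0, 0, 0] xyz [-0.07, 0, 0.034]
rot [0, 0, 0] xyz [-0.08, 0, 0.039]
rot [0, 0, 0] xyz [-0.08, 0, 0.039]
-- call 3
rot [0, 0, 0] xyz [0, 0, 0]
```

Call:
carry_out:
  plan:
    - {"rot":[-0.001,0.107,0],"xyz":[0.013,0,-0.009],"grip":255}
    - {"rot":[-0.002,0.214,0],"xyz":[0.026,0,-0.019],"grip":255}
    - {"rot":[-0.003,0.321,0.001],"xyz":[0.039,0,-0.028],"grip":255}
    - {"rot":[-0.004,0.429,0.001],"xyz":[0.052,0,-0.038],"grip":255}
    - {"rot":[-0.004,0.429,0.001],"xyz":[0.077,0,-0.019],"grip":255}
    - {"rot":[-0.004,0.429,0.001],"xyz":[0.102,0,0],"grip":255}
    - {"rot":[-0.004,0.429,0.001],"xyz":[0.126,0,0.019],"grip":255}
    - {"rot":[-0.004,0.429,0.001],"xyz":[0.151,0,0.038],"grip":255}

```text
clock: 39.13
tool_pos: [0.4937, -0.0789, 0.1216]
eef_rot: [-0.001, 0.975, 0.001, 0.221]
contact_force: [0.1, -0.3, -0.5]
opening: 0.066
finger_force: 0.0
```

Call:
carry_out:
  plan:
    - {"rot":[0,0,0],"xyz":[0,0,0],"grip":255}
    - {"rot":[0,0,0],"xyz":[-0.016,0,0.008],"grip":255}
    - {"rot":[0,0,0],"xyz":[-0.032,0,0.015],"grip":255}
    - {"rot":[0,0,0],"xyz":[-0.041,0,0.02],"grip":255}
    - {"rot":[0,0,0],"xyz":[-0.051,0,0.025],"grip":255}
    - {"rot":[0,0,0],"xyz":[-0.061,0,0.029],"grip":255}
    - {"rot":[0,0,0],"xyz":[-0.07,0,0.034],"grip":255}
    - {"rot":[0,0,0],"xyz":[-0.08,0,0.039],"grip":255}

```text
clock: 39.8
tool_pos: [0.5913, -0.0727, 0.1365]
eef_rot: [-0.006, 0.972, 0.004, 0.234]
contact_force: [-7.6, -1.9, 57.9]
opening: 0.006
finger_force: 30.8
```

```bash
python3 - <<'E'
from h import *
s=r.get_state(); print(s['tool_pos'],s['contact_force'],s['q'])
T=cam('top');D=cam('side')
a=[x for x in seg('top',ORG,None) if 270<x[0][0]<300 and 180<x[0][1]<225]; b=[x for x in seg('side',ORG,None) if 235<x[0][0]<280 and 150<x[0][1]<185]; print(a,b)
if a and b: print(tri(T,a[0][0],D,b[0][0])[0]-CUP)
E
```

```text
[ 0.5913 -0.0727  0.1365] [-7.6118 -1.8796 57.8688] [ 0.7239  1.0281 -1.196   2.1725  1.8466  0.9044 -0.0133]
[(array([282.4, 194.7]), np.int32(10), array([280, 194,   5,   3], dtype=int32))] [(array([253.2632, 169.9474]), np.int32(19), array([249, 168,  10,   4], dtype=int32))]
[ 0.0207 -0.0023  0.118 ]
```

Call:
carry_out:
  plan:
    - {"rot":[0,0,0],"xyz":[-0.009,0,-0.018],"grip":255}
    - {"rot":[0,0,0],"xyz":[-0.022,0,-0.045],"grip":255}
    - {"rot":[0,0,0],"xyz":[-0.03,0,-0.075],"grip":255}
    - {"rot":[0,0,0],"xyz":[-0.03,0,-0.11],"grip":255}
    - {"rot":[0,0,0],"xyz":[-0.03,0,-0.14],"grip":85}
    - {"rot":[0,0,0],"xyz":[-0.03,0,-0.14],"grip":85}
    - {"rot":[0,0,0],"xyz":[-0.03,0,-0.14],"grip":85}

```text
clock: 40.48
tool_pos: [0.55, -0.0793, 0.2647]
eef_rot: [-0.001, 0.975, 0.001, 0.223]
contact_force: [0.2, -0.8, -1.6]
opening: 0.207
finger_force: 0.0
```

```bash
python3 - <<'E'
from h import *
s=r.get_state(); print(s['tool_pos'],s['contact_force'],s['q'])
T=cam('top');D=cam('side')
a=[x for x in seg('top',ORG,None) if 270<x[0][0]<300 and 180<x[0][1]<225]; b=[x for x in seg('side',ORG,None) if 235<x[0][0]<280 and 150<x[0][1]<185]; print(a,b)
if a and b: print(tri(T,a[0][0],D,b[0][0])[0]-CUP)
print([plane(T,x[0],.0175)[:2] for x in seg('top',ORG,None) if 360<x[0][0]<380])
g,Q=tgrasp('R')
seq([((.49,-.2,.24),down(0,.1),.04),((g+[0,0,.10]),Q,.04),(g+[0,0,.04],Q),(g,Q,.02)],frame='tool',hold=1,ang=.12)
E
```

```text
[ 0.55   -0.0793  0.2647] [ 0.2402 -0.7857 -1.5801] [ 0.8536  0.74   -1.3135  2.1412  1.4109  0.798   0.2765]
[(array([285. , 213.5]), np.int32(10), array([283, 213,   5,   2], dtype=int32))] [(array([268.2533, 168.1067]), np.int32(75), array([263, 164,  11,   9], dtype=int32))]
[-0.029  -0.009   0.1235]
[array([ 0.5164, -0.349 ])]
-- call 1
rot [0.001, 0.086, 0] xyz [0.016, -0.03, -0.002]
rot [0.001, 0.173, 0] xyz [0.032, -0.06, -0.003]
rot [0.002, 0.259, 0.001] xyz [0.047, -0.09, -0.005]
rot [0.003, 0.345, 0.001] xyz [0.063, -0.12, -0.007]
rot [0.003, 0.445, -0.009] xyz [0.072, -0.146, 0.013]
rot [0.003, 0.545, -0.019] xyz [0.081, -0.171, 0.033]
rot [0.004, 0.645, -0.03] xyz [0.09, -0.196, 0.053]
rot [0.004, 0.745, -0.04] xyz [0.099, -0.222, 0.072]
-- call 2
rot [0.002, 0.1, -0.01] xyz [-0.006, -0.025, 0.021]
rot [0.004, 0.2, -0.02] xyz [-0.012, -0.05, 0.042]
rot [0.004, 0.2, -0.02] xyz [-0.021, -0.05, 0.071]
rot [0.004, 0.2, -0.02] xyz [-0.029, -0.05, 0.1]
rot [0.004, 0.2, -0.02] xyz [-0.035, -0.05, 0.119]
rot [0.004, 0.2, -0.02] xyz [-0.041, -0.05, 0.138]
rot [0.004, 0.2, -0.02] xyz [-0.041, -0.05, 0.138]
```

Call:
carry_out:
  plan:
    - {"rot":[0.001,0.086,0],"xyz":[0.016,-0.03,-0.002],"grip":85}
    - {"rot":[0.001,0.173,0],"xyz":[0.032,-0.06,-0.003],"grip":85}
    - {"rot":[0.002,0.259,0.001],"xyz":[0.047,-0.09,-0.005],"grip":85}
    - {"rot":[0.003,0.345,0.001],"xyz":[0.063,-0.12,-0.007],"grip":85}
    - {"rot":[0.003,0.445,-0.009],"xyz":[0.072,-0.146,0.013],"grip":85}
    - {"rot":[0.003,0.545,-0.019],"xyz":[0.081,-0.171,0.033],"grip":85}
    - {"rot":[0.004,0.645,-0.03],"xyz":[0.09,-0.196,0.053],"grip":85}
    - {"rot":[0.004,0.745,-0.04],"xyz":[0.099,-0.222,0.072],"grip":85}

```text
clock: 41.3
tool_pos: [0.4916, -0.302, 0.1515]
eef_rot: [-0.02, 0.988, -0.004, -0.152]
contact_force: [0.8, -0.2, -0.1]
opening: 0.668
finger_force: 0.0
```

Call:
carry_out:
  plan:
    - {"rot":[0.002,0.1,-0.01],"xyz":[-0.006,-0.025,0.021],"grip":85}
    - {"rot":[0.004,0.2,-0.02],"xyz":[-0.012,-0.05,0.042],"grip":85}
    - {"rot":[0.004,0.2,-0.02],"xyz":[-0.012,-0.05,0.042],"grip":85}
    - {"rot":[0.004,0.2,-0.02],"xyz":[-0.012,-0.05,0.042],"grip":85}
    - {"rot":[0.004,0.2,-0.02],"xyz":[-0.012,-0.05,0.042],"grip":85}

```text
clock: 41.72
tool_pos: [0.4933, -0.3497, 0.11]
eef_rot: [-0.03, 0.969, -0.007, -0.247]
contact_force: [0.0, 0.2, 0.3]
opening: 0.665
finger_force: 0.0
```

```bash
python3 - <<'E'
from h import *
s=r.get_state(); print(s['tool_pos'],s['opening'],s['q'])
T=cam('top');D=cam('side')
a=[x for x in seg('top',ORG,None) if 270<x[0][0]<300 and 180<x[0][1]<225]; b=[x for x in seg('side',ORG,None) if 235<x[0][0]<280 and 150<x[0][1]<185]
if a and b: print('Lcap',tri(T,a[0][0],D,b[0][0])[0]-CUP,a,b)
g,Q=tgrasp('R')
seq([(g+[0,0,.04],Q),(g,Q,.02)],frame='tool',hold=1,ang=.12)
C=cam('wrist')
for a in seg('wrist',ORG,None):
    if a[1]>60: print(a, plane(C,a[0],.0175)[:2])
print(proj(C,[*TU['R'][0],.0175]))
E
```

```text
[ 0.4933 -0.3497  0.11  ] 0.6646736519457371 [ 0.8243  1.2056 -1.003   1.279   0.9323  1.6741  1.4101]
Lcap [-0.0291 -0.0182  0.1164] [(array([288.1016, 213.9297]), np.int32(128), array([282, 208,  13,  13], dtype=int32))] [(array([268.2533, 168.1067]), np.int32(75), array([263, 164,  11,   9], dtype=int32))]
-- call 1
rot [0, 0.001, 0.001] xyz [-0.01, 0, 0.019]
rot [-0.001, 0.003, 0.002] xyz [-0.019, -0.001, 0.038]
rot [-0.001, 0.004, 0.002] xyz [-0.029, -0.001, 0.056]
rot [-0.001, 0.004, 0.002] xyz [-0.038, -0.001, 0.074]
rot [-0.001, 0.004, 0.002] xyz [-0.048, -0.001, 0.092]
rot [-0.001, 0.004, 0.002] xyz [-0.048, -0.001, 0.092]
(array([256.599 , 279.8525]), np.int32(773), array([235, 270,  44,  20], dtype=int32)) [ 0.5162 -0.3501]
[256.7849 279.6325]
```

Call:
carry_out:
  plan:
    - {"rot":[0,0.001,0.001],"xyz":[-0.01,0,0.019],"grip":85}
    - {"rot":[-0.001,0.003,0.002],"xyz":[-0.019,-0.001,0.038],"grip":85}
    - {"rot":[-0.001,0.004,0.002],"xyz":[-0.029,-0.001,0.056],"grip":85}
    - {"rot":[-0.001,0.004,0.002],"xyz":[-0.038,-0.001,0.074],"grip":85}
    - {"rot":[-0.001,0.004,0.002],"xyz":[-0.048,-0.001,0.092],"grip":85}
    - {"rot":[-0.001,0.004,0.002],"xyz":[-0.048,-0.001,0.092],"grip":85}
    - {"rot":[-0.001,0.004,0.002],"xyz":[-0.048,-0.001,0.092],"grip":160}
    - {"rot":[-0.001,0.004,0.002],"xyz":[-0.048,-0.001,0.092],"grip":255}

```text
clock: 42.53
tool_pos: [0.492, -0.3526, 0.0088]
eef_rot: [-0.028, 0.968, -0.008, -0.248]
contact_force: [0.3, 0.0, 0.8]
opening: 0.538
finger_force: 0.0
```

Call:
carry_out:
  plan:
    - {"rot":[0,0,0],"xyz":[0,0,0],"grip":255}
    - {"rot":[0,0,0],"xyz":[0,0,0],"grip":255}
    - {"rot":[0,0,0],"xyz":[0,0,0],"grip":255}
    - {"rot":[0,0,0],"xyz":[0,0,0],"grip":255}
    - {"rot":[0,0,0],"xyz":[0,0,0],"grip":255}
    - {"rot":[0,0,0],"xyz":[0,0,0],"grip":255}
  squeeze: 25

```text
clock: 43.03
tool_pos: [0.4917, -0.3527, 0.0078]
eef_rot: [-0.028, 0.968, -0.008, -0.248]
contact_force: [0.5, -1.3, 5.6]
opening: 0.322
finger_force: 25.2
```

```bash
python3 - <<'E'
from h import *
s=r.get_state(); print(s['tool_pos'],s['opening'],s['finger_force'])
g,Q=tgrasp('R')
seq([(g+[0,0,.16],down(0,-.2),.035),((.545,-.14,.25),down(0,.3),.035),(*tplace('R',CUP+[.022,.01,.13],0,.75),.035)],frame='tool',hold=1,ang=.12)
E
```

```text
[ 0.4917 -0.3527  0.0078] 0.32179374257727017 25.238983375020325
-- call 1
rot [-0.004, -0.06, 0.011] xyz [0.015, 0, -0.028]
rot [-0.008, -0.121, 0.022] xyz [0.031, 0, -0.057]
rot [-0.012, -0.181, 0.032] xyz [0.046, 0.001, -0.085]
rot [-0.017, -0.242, 0.043] xyz [0.062, 0.001, -0.113]
rot [-0.021, -0.302, 0.054] xyz [0.077, 0.001, -0.141]
rot [-0.019, -0.373, 0.055] xyz [0.075, 0.031, -0.156]
rot [-0.017, -0.445, 0.056] xyz [0.072, 0.061, -0.171]
rot [-0.015, -0.516, 0.056] xyz [0.07, 0.09, -0.185]
-- call 2
rot [0, -0.071, 0] xyz [-0.008, 0.03, -0.011]
rot [0, -0.143, 0] xyz [-0.015, 0.06, -0.023]
rot [0, -0.214, 0] xyz [-0.023, 0.091, -0.034]
rot [0, -0.286, 0] xyz [-0.031, 0.121, -0.046]
rot [0, -0.398, 0] xyz [-0.052, 0.138, -0.035]
rot [0, -0.511, 0] xyz [-0.073, 0.156, -0.024]
rot [0, -0.623, 0] xyz [-0.094, 0.173, -0.013]
rot [0, -0.736, 0] xyz [-0.115, 0.191, -0.002]
-- call 3
rot [0, 0, 0] xyz [0, 0, 0]
```

Call:
carry_out:
  plan:
    - {"rot":[-0.004,-0.06,0.011],"xyz":[0.015,0,-0.028],"grip":255}
    - {"rot":[-0.008,-0.121,0.022],"xyz":[0.031,0,-0.057],"grip":255}
    - {"rot":[-0.012,-0.181,0.032],"xyz":[0.046,0.001,-0.085],"grip":255}
    - {"rot":[-0.017,-0.242,0.043],"xyz":[0.062,0.001,-0.113],"grip":255}
    - {"rot":[-0.021,-0.302,0.054],"xyz":[0.077,0.001,-0.141],"grip":255}
    - {"rot":[-0.019,-0.373,0.055],"xyz":[0.075,0.031,-0.156],"grip":255}
    - {"rot":[-0.017,-0.445,0.056],"xyz":[0.072,0.061,-0.171],"grip":255}
    - {"rot":[-0.015,-0.516,0.056],"xyz":[0.07,0.09,-0.185],"grip":255}

```text
clock: 43.7
tool_pos: [0.5142, -0.2601, 0.2038]
eef_rot: [0.001, 1.0, 0.001, 0.009]
contact_force: [1.1, -0.4, 0.4]
opening: 0.321
finger_force: 25.2
```

Call:
carry_out:
  plan:
    - {"rot":[0,-0.071,0],"xyz":[-0.008,0.03,-0.011],"grip":255}
    - {"rot":[0,-0.143,0],"xyz":[-0.015,0.06,-0.023],"grip":255}
    - {"rot":[0,-0.214,0],"xyz":[-0.023,0.091,-0.034],"grip":255}
    - {"rot":[0,-0.286,0],"xyz":[-0.031,0.121,-0.046],"grip":255}
    - {"rot":[0,-0.398,0],"xyz":[-0.052,0.138,-0.035],"grip":255}
    - {"rot":[0,-0.511,0],"xyz":[-0.073,0.156,-0.024],"grip":255}
    - {"rot":[0,-0.623,0],"xyz":[-0.094,0.173,-0.013],"grip":255}
    - {"rot":[0,-0.736,0],"xyz":[-0.115,0.191,-0.002],"grip":255}

```text
clock: 44.37
tool_pos: [0.6098, -0.0916, 0.2144]
eef_rot: [0.001, 0.954, -0.01, 0.3]
contact_force: [0.9, -1.0, -1.7]
opening: 0.321
finger_force: 25.2
```

```bash
python3 - <<'E'
from h import *
s=r.get_state(); Q=R.from_quat(s['eef_rot']); print(s['tool_pos'],s['q'],s['contact_force'],'tip',s['tool_pos']+Q.apply(tiprel('R'))-CUP)
D=cam('side'); print([ (x[0],x[1]) for x in seg('side',ORG,None) if 225<x[0][0]<300 and 90<x[0][1]<185])
seq([(*tplace('R',CUP+[.024,.01,.115],0,1.05),.03),(*tplace('R',CUP+[.024,.01,.05],0,1.05),.012)],frame='tool',hold=2,ang=.12)
E
```

```text
[ 0.6098 -0.0916  0.2144] [ 0.7655  0.869  -1.1807  2.184   1.8979  0.814  -0.0777] [ 0.9115 -0.9627 -1.7112] tip [-0.0083 -0.0126  0.1421]
[(array([247.1525, 132.2034]), np.int32(59)), (array([268.377 , 168.6066]), np.int32(61))]
-- call 1
rot [-0.003, -0.11, 0.002] xyz [0.003, 0.004, 0.002]
rot [-0.006, -0.22, 0.005] xyz [0.005, 0.009, 0.005]
rot [-0.008, -0.33, 0.007] xyz [0.008, 0.013, 0.007]
rot [-0.011, -0.44, 0.009] xyz [0.01, 0.018, 0.009]
rot [-0.011, -0.44, 0.009] xyz [0.016, 0.018, 0.018]
rot [-0.011, -0.44, 0.009] xyz [0.022, 0.018, 0.027]
rot [-0.011, -0.44, 0.009] xyz [0.029, 0.018, 0.036]
rot [-0.011, -0.44, 0.009] xyz [0.035, 0.018, 0.045]
-- call 2
rot [0, 0, 0] xyz [0.009, 0, 0.005]
rot [0, 0, 0] xyz [0.019, 0, 0.011]
rot [0, 0, 0] xyz [0.019, 0, 0.011]
rot [0, 0, 0] xyz [0.019, 0, 0.011]
```

Call:
carry_out:
  plan:
    - {"rot":[0,-0.1,0],"xyz":[0,0,0],"grip":255}
    - {"rot":[0,-0.2,0],"xyz":[0,0,0],"grip":255}
    - {"rot":[0,-0.3,0],"xyz":[0,0,0],"grip":255}
    - {"rot":[0,-0.3,0],"xyz":[0,0,0],"grip":255}
    - {"rot":[0,-0.3,0],"xyz":[0,0,0],"grip":255}
    - {"rot":[0,-0.3,0],"xyz":[0,0,0],"grip":255}

```text
clock: 44.92
tool_pos: [0.61, -0.0921, 0.214]
eef_rot: [-0.0, 0.9, -0.01, 0.436]
contact_force: [0.8, -0.1, -0.4]
opening: 0.319
finger_force: 25.2
```

```bash
python3 - <<'E'
from h import *
s=r.get_state(); Q=R.from_quat(s['eef_rot']); print(s['tool_pos'],s['q'],s['contact_force'],'tip',s['tool_pos']+Q.apply(tiprel('R'))-CUP)
seq([(*tplace('R',CUP+[.024,.01,.11],0,1.05),.03),(*tplace('R',CUP+[.024,.01,.05],0,1.05),.012)],frame='tool',hold=1,ang=.12)
E
```

```text
[ 0.61   -0.0921  0.214 ] [ 0.7831  1.0439 -1.2509  2.4211  2.4233  1.1874 -0.4399] [ 0.7581 -0.0557 -0.3519] tip [ 0.0145 -0.0134  0.1326]
-- call 1
rot [-0.009, -0.074, 0.005] xyz [0.009, 0.011, 0.005]
rot [-0.017, -0.148, 0.011] xyz [0.018, 0.022, 0.01]
rot [-0.017, -0.148, 0.011] xyz [0.027, 0.023, 0.018]
rot [-0.017, -0.148, 0.011] xyz [0.037, 0.023, 0.025]
rot [-0.017, -0.148, 0.011] xyz [0.046, 0.023, 0.033]
rot [-0.017, -0.148, 0.011] xyz [0.055, 0.023, 0.04]
rot [-0.017, -0.148, 0.011] xyz [0.065, 0.024, 0.047]
rot [-0.017, -0.148, 0.011] xyz [0.065, 0.024, 0.047]
```

Call:
carry_out:
  plan:
    - {"rot":[-0.009,-0.074,0.005],"xyz":[0.009,0.011,0.005],"grip":255}
    - {"rot":[-0.017,-0.148,0.011],"xyz":[0.018,0.022,0.01],"grip":255}
    - {"rot":[-0.017,-0.148,0.011],"xyz":[0.027,0.023,0.018],"grip":255}
    - {"rot":[-0.017,-0.148,0.011],"xyz":[0.037,0.023,0.025],"grip":255}
    - {"rot":[-0.017,-0.148,0.011],"xyz":[0.046,0.023,0.033],"grip":255}
    - {"rot":[-0.017,-0.148,0.011],"xyz":[0.055,0.023,0.04],"grip":255}
    - {"rot":[-0.017,-0.148,0.011],"xyz":[0.065,0.024,0.047],"grip":255}
    - {"rot":[-0.017,-0.148,0.011],"xyz":[0.065,0.024,0.047],"grip":255}

```text
clock: 45.58
tool_pos: [0.6075, -0.0704, 0.1319]
eef_rot: [0.0, 0.865, -0.002, 0.501]
contact_force: [0.3, 0.2, -1.6]
opening: 0.321
finger_force: 25.2
```

```bash
python3 - <<'E'
from h import *
s=r.get_state(); Q=R.from_quat(s['eef_rot']); t=s['tool_pos']+Q.apply(tiprel('R')); print(s['tool_pos'],s['q'],s['contact_force'],'tip',t-CUP)
P,Q0=tgrasp('R'); cap=s['tool_pos']+Q.apply(Q0.inv().apply(np.array([*TU['R'][0],.0175])-P)); D=cam('side'); print('pred cap',proj(D,cap),cap-CUP)
print([ (x[0],x[1]) for x in seg('side',ORG,None) if 225<x[0][0]<300 and 90<x[0][1]<185])
seq([(*tplace('R',CUP+[.024,.008,.033],0,1.05),.006)],frame='tool',hold=2,ang=.12)
E
```

```text
[ 0.6075 -0.0704  0.1319] [ 0.6749  1.3773 -1.1295  2.5299  2.8051  1.6065 -0.4963] [ 0.2928  0.2365 -1.6303] tip [0.0243 0.0093 0.0486]
pred cap [250.6789 162.0723] [0.0236 0.0097 0.1561]
[(array([248.4444, 131.    ]), np.int32(9)), (array([250.7188, 161.3542]), np.int32(96))]
-- call 1
rot [-0.001, 0, 0.001] xyz [0.005, -0.001, 0.003]
rot [-0.002, 0.001, 0.001] xyz [0.01, -0.001, 0.005]
rot [-0.003, 0.001, 0.002] xyz [0.015, -0.002, 0.008]
rot [-0.003, 0.001, 0.002] xyz [0.015, -0.002, 0.008]
rot [-0.003, 0.001, 0.002] xyz [0.015, -0.002, 0.008]
```

Call:
carry_out:
  plan:
    - {"rot":[0,0,0],"xyz":[0.005,0,0.003],"grip":255}
    - {"rot":[0,0,0],"xyz":[0.01,-0.001,0.005],"grip":255}
    - {"rot":[0,0,0],"xyz":[0.013,-0.001,0.007],"grip":255}
    - {"rot":[0,0,0],"xyz":[0.013,-0.001,0.007],"grip":255}
    - {"rot":[0,0,0],"xyz":[0.013,-0.001,0.007],"grip":255}

```text
clock: 46.05
tool_pos: [0.6058, -0.0703, 0.1183]
eef_rot: [0.0, 0.865, 0.0, 0.502]
contact_force: [-0.6, -0.3, 0.2]
opening: 0.322
finger_force: 25.2
```

```bash
python3 - <<'E'
from h import *
s=r.get_state(); Q=R.from_quat(s['eef_rot']); t=s['tool_pos']+Q.apply(tiprel('R')); print(s['tool_pos'],s['q'],s['contact_force'],'tip',t-CUP)
print([ (n,x[0],x[1]) for n in('top','side') for x in seg(n,ORG,None) if 225<x[0][0]<310 and 90<x[0][1]<225])
E
```

```text
[ 0.6058 -0.0703  0.1183] [ 0.6771  1.414  -1.1094  2.5278  2.8461  1.6201 -0.4872] [-0.6494 -0.3469  0.1625] tip [0.0227 0.0098 0.0349]
[('top', array([301.4539,  95.1184]), np.int32(152)), ('top', array([300.1739, 156.5652]), np.int32(23)), ('top', array([278.0455, 195.0303]), np.int32(132)), ('top', array([283.8824, 214.4118]), np.int32(17)), ('side', array([248.5, 131. ]), np.int32(10)), ('side', array([251.2527, 164.967 ]), np.int32(91))]
```

Call:
carry_out:
  plan:
    - {"rot":[0,0,0],"xyz":[0,0,0],"grip":200}
    - {"rot":[0,0,0],"xyz":[0,0,0],"grip":140}
    - {"rot":[0,0,0],"xyz":[0,0,0],"grip":130}
    - {"rot":[0,0,0],"xyz":[0,0,0],"grip":130}
    - {"rot":[0,0,0],"xyz":[0,0,0],"grip":130}
    - {"rot":[0,0,0],"xyz":[0,0,0],"grip":130}

```text
clock: 46.65
tool_pos: [0.6059, -0.0701, 0.1184]
eef_rot: [-0.0, 0.865, 0.001, 0.502]
contact_force: [-0.4, 0.1, -0.3]
opening: 0.488
finger_force: 0.0
```

Call:
carry_out:
  plan:
    - {"rot":[0,0,0],"xyz":[0,0,-0.015],"grip":130}
    - {"rot":[0,0,0],"xyz":[0,0,-0.03],"grip":130}
    - {"rot":[0,0,0],"xyz":[-0.005,0,-0.05],"grip":130}
    - {"rot":[0,0,0],"xyz":[-0.03,0,-0.065],"grip":130}
    - {"rot":[0,0,0],"xyz":[-0.06,0,-0.075],"grip":130}
    - {"rot":[0,0.06,0],"xyz":[-0.09,0,-0.08],"grip":130}
    - {"rot":[0,0.12,0],"xyz":[-0.11,0,-0.08],"grip":130}
    - {"rot":[0,0.18,0],"xyz":[-0.12,0,-0.08],"grip":130}

```text
clock: 47.32
tool_pos: [0.5957, -0.0685, 0.2657]
eef_rot: [-0.002, 0.906, 0.001, 0.423]
contact_force: [1.0, -0.4, -0.7]
opening: 0.497
finger_force: 0.0
```

```bash
python3 - <<'E'
from h import *
s=r.get_state(); print(s['tool_pos'],s['q'],s['contact_force'],s['opening'])
print([ (n,x[0],x[1]) for n in('top','side') for x in seg(n,ORG,None) if 225<x[0][0]<310 and 120<x[0][1]<225])
seq([((.48,-.22,.27),down(-.2,.2),.04)],frame='tool',hold=3,ang=.12)
E
```

```text
[ 0.5957 -0.0685  0.2657] [ 0.8297  0.9787 -1.4579  2.4067  2.1883  1.1711 -0.3271] [ 0.9749 -0.3878 -0.7154] 0.4970194128884317
[('top', array([300.1739, 156.5652]), np.int32(23)), ('top', array([286.3704, 193.6667]), np.int32(54)), ('top', array([288.1136, 210.2273]), np.int32(44)), ('side', array([252. , 162.5]), np.int32(62)), ('side', array([268.2564, 167.6538]), np.int32(78))]
-- call 1
rot [0.017, 0.113, 0.029] xyz [0.012, -0.025, -0.015]
rot [0.034, 0.226, 0.058] xyz [0.025, -0.05, -0.031]
rot [0.051, 0.339, 0.087] xyz [0.037, -0.075, -0.046]
rot [0.068, 0.453, 0.116] xyz [0.049, -0.1, -0.062]
rot [0.085, 0.566, 0.145] xyz [0.062, -0.125, -0.077]
rot [0.102, 0.679, 0.174] xyz [0.074, -0.15, -0.092]
rot [0.102, 0.679, 0.174] xyz [0.074, -0.15, -0.092]
rot [0.102, 0.679, 0.174] xyz [0.074, -0.15, -0.092]
-- call 2
rot [0, 0, 0] xyz [0, 0, 0]
```

Call:
carry_out:
  plan:
    - {"rot":[0.017,0.113,0.029],"xyz":[0.012,-0.025,-0.015],"grip":130}
    - {"rot":[0.034,0.226,0.058],"xyz":[0.025,-0.05,-0.031],"grip":130}
    - {"rot":[0.051,0.339,0.087],"xyz":[0.037,-0.075,-0.046],"grip":130}
    - {"rot":[0.068,0.453,0.116],"xyz":[0.049,-0.1,-0.062],"grip":130}
    - {"rot":[0.085,0.566,0.145],"xyz":[0.062,-0.125,-0.077],"grip":130}
    - {"rot":[0.102,0.679,0.174],"xyz":[0.074,-0.15,-0.092],"grip":130}
    - {"rot":[0.102,0.679,0.174],"xyz":[0.074,-0.15,-0.092],"grip":130}
    - {"rot":[0.102,0.679,0.174],"xyz":[0.074,-0.15,-0.092],"grip":130}

```text
clock: 48.08
tool_pos: [0.4774, -0.2232, 0.263]
eef_rot: [0.101, 0.991, -0.009, 0.092]
contact_force: [1.4, 0.8, -0.5]
opening: 0.489
finger_force: 0.0
```

```bash
python3 - <<'E'
from h import *
T=cam('top');D=cam('side'); s=r.get_state(); print(s['tool_pos'],s['clock'])
a=[x for x in seg('top',ORG,None) if 268<x[0][0]<305 and 180<x[0][1]<225 ];b=[x for x in seg('side',ORG,None) if 235<x[0][0]<290 and 150<x[0][1]<185]
for x in a+b: print(x)
for x in a:
    for y in b:
        p,e=tri(T,x[0],D,y[0]); print((p-CUP).round(4),round(e,4))
# scoop: bright/gray pattern in tray; project expected corners & save handle dark blob
im=r.snapshot('top').astype(int); g=im.max(axis=2); ps=[]
for y in range(150,250):
    for x in range(160,240):
        if g[y,x]<45:
            t=to_tray(plane(T,(x,y),.065)); 
            if -.16<t[0]<.06 and abs(t[1])<.05: ps.append(t[:2])
ps=np.array(ps); print(len(ps), ps.mean(0) if len(ps) else '', ps.min(0),ps.max(0), np.polyfit(ps[:,0],ps[:,1],1))
E
```

```text
[ 0.4774 -0.2232  0.263 ] 48.0833
(array([295.2188, 200.875 ]), np.int32(128), array([289, 195,  13,  13], dtype=int32))
(array([287.2692, 213.1154]), np.int32(130), array([281, 207,  13,  13], dtype=int32))
(array([263.6   , 166.1852]), np.int32(135), array([252, 160,  22,  14], dtype=int32))
[-0.002  -0.0393  0.1076] 0.0195
[-0.021  -0.0151  0.1247] 0.0149
67 [-0.0881  0.0006] [-0.1259 -0.0044] [-0.0343  0.0073] [-0.0245 -0.0015]
```

```bash
python3 - <<'E'
from h import *
T=cam('top');D=cam('side')
for t,sd in(((287.3,213.1),(268.3,167.8)),((295.2,200.9),(257.7,164.3))):
    p,e=tri(T,t,D,sd); p=p-CUP; print(p.round(4),round(e,4),'r',np.hypot(*p[:2]), 'at z=.12:',(plane(T,t,.12)-CUP)[:2])
im=r.snapshot('side').astype(int); m=ORG(im[...,0],im[...,1],im[...,2])
for y in range(156,178): print(y,''.join('#' if m[y,x] else ('o' if im[y,x].min()>150 else '.') for x in range(240,285)))
E
```

```text
[-0.0281 -0.0157  0.1196] 0.0001 r 0.03223033130721699 at z=.12: [-0.0281 -0.0157]
[ 0.0071 -0.0388  0.1129] 0.0002 r 0.039485283785358184 at z=.12: [ 0.0065 -0.0382]
156 .............................................
157 .............................................
158 .............................................
159 .............................................
160 .............######..........................
161 .............##########......................
162 .............##########......................
163 ............############.....................
164 .............###########.....................
165 .................##############..............
166 ..............oooooo...#########.............
167 .............oooooooo..##########............
168 .............oooooooo..###########...........
169 ............ooooooooo..###########...........
170 ..........ooooooooooo..###########...........
171 ........oo..ooooooooo...#########............
172 .......oo...ooooooooo.o..########............
173 ......oo...oooooooooo.ooo..###...............
174 .....oo....ooooooooo.oooooo..................
175 .....o.....ooooooooo.oooooooooo..............
176 ....oo.....ooooooooooooooooooo...............
177 ....oo....oooooooooooooooooooo...............
```

```bash
python3 - <<'E'
from h import *
print(r.finish_job())
E
```

```text
the job is handed in; nothing more can be done
None
```

I handed the job in, and no verdict came back. By my camera checks, the tray was empty with no stray pellets on the worktop (I could not count them inside the cup). Both orange-capped tubes stand cap up in the cup, leaning roughly 0.3 and 0.5 rad against the 0.66 limit, and the scoop lies in the tray. The vials and card box were never approached.

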